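Mist jade paperweights on both sides

ROBOT

A 7-joint arm with a two-finger parallel gripper is mounted at the origin on the work surface. World frame = base frame: x ahead of the robot, y to its left, z up, the work surface at z = 0. Lengths are in m, angles in degrees, forces in N, time in s.
With the tool pointing down it reaches from about 0.35 to 0.775 m from the base axis. Payload 3.1 kg.
Tool frame: the origin (TCP) lies where the fingers leave the gripper's body, on its centre line; the fingertips stand 73 mm ahead of it and the grasp point (between the pads) lies 54 mm ahead of it; x points along the fingers, y is the direction in which the jaws open and shut, and the axes are right-handed (so a half turn about x gives the same grasp; the last joint's range is limited). The gripper opens to 85 mm and grips with 20 to 120 N. Pads are 22 mm wide; open, the fingers measure 114 mm over their backs; the gripper's body (76 mm by 85 mm) begins 54 mm behind the grasp point. The pads swing forward as they close: fully open they stand 13 mm farther back than shut.
Start: joints at [73.814, 17.813, 0.802, 86.603, -0.252, 75.585, -1.558], TCP at [0.131, -0.534, 0.304] pointing down, gripper open.
Joint ranges: [-154.91, 154.91], [-16.99, 109.72], [-72.82, 74.43], [7.12, 147.25], [-82.49, 262.49], [11.32, 116.49], [-174.64, 174.64]. Speed limits (degrees/s): [159.86, 159.86, 180, 180, 180, 180, 180].

INTERFACE

Orientations are given as [roll, pitch, yaw] about the fixed x, y, z axes, in that order (R = Rz(yaw) Ry(pitch) Rx(roll)).
In Python, from bench import status, vision, order gives the robot as it stands.
- The arm moves only by the tool jog_arm, never from a script. Its argument "targets" is one flat list of numbers, 7 for each row, row after row: the closure, from 0 (fully open) to 1 (shut), then the shift along the tool's x, y, z in m, then the turn, a rotation vector about the tool's x, y, z in degrees. In form: [claw, x, y, z, ax, ay, az, claw, x, y, z, ax, ay, az, ...]. A call has 1 to 12 rows; each row shifts and turns the commanded pose from where the row before left it, along the tool's axes as they then stand; what a row does not reach is not made up. A row lasts 1/12 s, in which the tool goes at most 41.7 mm and 7.16 degrees, less where a joint would pass 70% of its speed; a pose out of reach is approached as far as the arm can. A call is refused whole if a number of a shift passes 0.0417 or a number of a turn 7.16, either way. A call with a gripper value outside its range is refused whole. The fingers move at their own pace and stop on an object; the grip force is fixed at half the most. Time passes only in rows, so rows that do not move let the fingers close. It gives the time, the measured TCP pose, the force and the opening at its end, in the units of the state.
- status.observe(): the state, without advancing time (a new reading comes with each control period).
- vision.read_camera(name): name is "scene" or "top"; returns a dict with "frame" (420x560x3 uint8, red, green, blue), "range_z" (420x560 float32, m along the optical axis (not along the pixel's ray), 0 where there is no reading), "fx", "fy", "cx", "cy" (pixels), "k1" (the pictures are not rectified: a ray, as slopes to the right and down, at radius r is drawn at 1 + k1 r^2 times it, then the intrinsics apply), "T" (4x4, takes a point from camera to world coordinates). Camera axes: x right, y up, looking along -z (the intrinsics and any distortion apply to the point x, -y, -z); pixel columns grow to the right and rows downward; lengths in m; the calibration is good to about 2 mm. A picture is of the moment at which its call begins.
- order.job_done(): hands the job in, once; it reports no verdict.
The state is a dict: "clock": time; "joint_pos": joint angles; "joint_vel": joint speeds; "joint_torque": joint torques, N m; "position": TCP position; "tcp_rot": TCP orientation; "ft_force": force on the tool from outside, world axes, zero at the start; "torque": the same for the moment, N m; "gripper_width": opening from 0.0 (shut) to 1.0 (fully open).
Only numpy, scipy, OpenCV 4.12 (cv2) and the standard library are available. Lean on these libraries where they do the work, as an engineer would, in place of code of your own. Each camera call takes 0.05 s, during which the arm holds its last target.

TASK

The jade paperweights lie plain back up in the steel tray. Mist their backs with a full press of the spray pump behind the tray, letting it spring back up; then turn every paperweight over, so that all lie flat in the tray with the carved face up, and give the pump another full press to mist the carved faces. Finally lay all the paperweights out to dry on the slatted wooden board, flat and carved face still up, with the pump left up and the handpiece, the jade figure and the grinding wheel left where they are.

Things in the scene. Friction and masses are not known exactly. Their poses are not given: they have to be found in the camera images.
- tray: shallow stainless steel spray tray fixed to the bench, 260 mm (x) by 340 mm (y), floor at 3 mm above the bench, rim 4 mm thick and 10 mm high. Origin at the centre of its underside, on the bench; it may be turned a little
- board: fixed drying board of six pale wooden slats on three runners, 220 mm (x) by 240 mm (y); the slats run along its y axis, are 28 mm wide with 10 mm gaps, and their top is 24 mm above the bench. Origin at the centre of its underside, on the bench. It lies on the other side of the robot's x axis from the tray
- weight1: green jade paperweight, a flat bar 96 mm long (x axis), 44 mm wide (y) and 18 mm thick (z), 0.19 to 0.38 kg; origin at its centre. +z points out of the plain smooth back, -z out of the carved face (a lotus flower inside a raised border). Starts flat in the tray, back up. It can stand by itself on its 44 x 18 mm end. 2 or 3 of the 4 are there; an absent one is None from the start
- weight2: green jade paperweight, a flat bar 96 mm long (x axis), 44 mm wide (y) and 18 mm thick (z), 0.19 to 0.38 kg; origin at its centre. +z points out of the plain smooth back, -z out of the carved face (bamboo stems inside a raised border). Starts flat in the tray, back up. It can stand by itself on its 44 x 18 mm end. 2 or 3 of the 4 are there; an absent one is None from the start
- weight3: green jade paperweight, a flat bar 96 mm long (x axis), 44 mm wide (y) and 18 mm thick (z), 0.19 to 0.38 kg; origin at its centre. +z points out of the plain smooth back, -z out of the carved face (a gourd inside a raised border). Starts flat in the tray, back up. It can stand by itself on its 44 x 18 mm end. 2 or 3 of the 4 are there; an absent one is None from the start
- weight4: green jade paperweight, a flat bar 96 mm long (x axis), 44 mm wide (y) and 18 mm thick (z), 0.19 to 0.38 kg; origin at its centre. +z points out of the plain smooth back, -z out of the carved face (a fish inside a raised border). Starts flat in the tray, back up. It can stand by itself on its 44 x 18 mm end. 2 or 3 of the 4 are there; an absent one is None from the start
- pump (a joint): travel of the spray pump's cap in m: 0 when up, 0.010 when fully pressed down. A spring pushes it back up: it starts to move at 3 N and is fully down at 9 N
- pump_top (a point): centre of the top of the white pump cap, 34 mm in diameter, 18 mm high, 182 mm above the bench when up, with a small nozzle aimed at the tray; pressed straight down. It sits on a white bottle 72 mm in diameter, 152 mm tall with its collar, in a steel holder bolted to the bench just outside the tray's +x rim
- handpiece: bystander: steel rotary handpiece 26 mm thick and 180 mm long lying on the bench beyond tray and board. Origin on the bench under its middle; leave it alone
- figure: bystander: small seated jade figure, 74 mm wide and 88 mm tall, standing beyond tray and board. Origin at the centre of its underside; leave it alone
- wheel: bystander: steel grinding wheel 68 mm in diameter and 10 mm thick, lying flat with its 14 mm shaft standing up to 55 mm. Origin at the centre of its underside; leave it alone

How it is judged:
By the outcome, as a careful person would: the job done as asked, in the order asked, and still so for the second after the job is handed in, with the robot touching nothing.
Of weight1, weight2, weight3, weight4 only 2 to 3 are there at a start; the rules pass over those that are not, and their reading is None.
At some moment in a run one of weight1, weight2, weight3, weight4 may be knocked a few centimetres aside while the robot is not near it.
Once in a run the grip may slacken for a moment while it holds something.
It also fails if it takes over 210 s, if anything falls off the work surface, if the arm or the gripper's body presses on something with over 40 N, if the wrist force passes 120 N, or if a joint passes its speed limit or range.

## Working session

There is one attempt and no reset: what is moved stays moved. The work goes in short steps, Python scripts to look and compute and a tool call to move; the robot and the scene stay as the last step left them, time stands still between calls to the robot, and variables do not carry over. Pictures are saved under pics/ and viewed, and the job is handed in when it is done.

Besides the shell and the picture viewer there is one more tool, called after ">>>" by a JSON object that holds its "api" and its "payload", one argument or row to a line. jog_arm: Moves the arm, as the interface text tells. Its arguments: {"type":"object","properties":{"targets":{"type":"array"}},"required":["targets"]}

```bash
mkdir -p pics; ls; cat > h.py <<'E'
import numpy as np,cv2
from bench import status,vision,order
def snap(n,fn=None):
    c=vision.read_camera(n)
    np.savez('/tmp/%s.npz'%n,**{k:np.asarray(v) for k,v in c.items()})
    if fn: cv2.imwrite('pics/'+fn,cv2.cvtColor(c['frame'],cv2.COLOR_RGB2BGR))
    return c
def load(n):
    d=np.load('/tmp/%s.npz'%n); return {k:d[k] for k in d.files}
def ray(c,u,v):
    xd=(u-c['cx'])/c['fx'];yd=(v-c['cy'])/c['fy'];x,y=xd,yd
    for _ in range(20):
        s=1+c['k1']*(x*x+y*y);x,y=xd/s,yd/s
    d=np.array([x,-y,-1.0]);T=c['T'];return T[:3,3],T[:3,:3]@d
def plane(c,u,v,z):
    o,d=ray(c,u,v);t=(z-o[2])/d[2];return o+t*d
def depthpt(c,u,v):
    o,d=ray(c,u,v);return o+d*c['range_z'][int(round(v)),int(round(u))]
def cloud(c):
    H,W=c['range_z'].shape;u,v=np.meshgrid(np.arange(W),np.arange(H))
    xd=(u-c['cx'])/c['fx'];yd=(v-c['cy'])/c['fy'];x,y=xd.copy(),yd.copy()
    for _ in range(20):
        s=1+c['k1']*(x*x+y*y);x,y=xd/s,yd/s
    P=np.stack([x,-y,-np.ones_like(x)],-1)*c['range_z'][...,None]
    return P@c['T'][:3,:3].T+c['T'][:3,3]
E
python3 - <<'E'
from h import *
np.set_printoptions(precision=4,suppress=True)
print(status.observe())
for n in('scene','top'):
    c=snap(n,n+'0.png');print(n,c['T'],c['fx'],c['fy'],c['cx'],c['cy'],c['k1'])
E
```

```text
pics
{'clock': 0.0, 'joint_pos': array([73.8146, 17.8628,  0.8004, 86.6934, -0.254 , 75.5834, -1.5594]), 'joint_vel': array([-0.0486, -0.0206,  0.0186, -0.0747,  0.0264, -0.0432,  0.101 ]), 'joint_torque': array([ -0.0004, -37.9924,   0.1458, -23.0597,   0.0121,   0.0137,
         0.    ]), 'position': array([ 0.1311, -0.5336,  0.3028]), 'tcp_rot': array([-88.5981,  89.8622, 105.2023]), 'ft_force': array([-0.5895, -0.0193, -0.2654]), 'torque': array([-0.0041, -0.0332,  0.0256]), 'gripper_width': 0.9993078670577076}
scene [[-0.5293 -0.6733  0.5163  1.3541]
 [ 0.8484 -0.4282  0.3113  0.5634]
 [ 0.0115  0.6028  0.7978  1.3632]
 [ 0.      0.      0.      1.    ]] 510.0120379421547 510.0120379421547 284.2326482588127 217.04026090494597 0.020094846809540302
top [[-0.0244  0.9847 -0.1724  0.3088]
 [-0.9997 -0.0245  0.0014  0.06  ]
 [-0.0028  0.1724  0.985   1.569 ]
 [ 0.      0.      0.      1.    ]] 530.5745860711149 530.5745860711149 273.70440110060247 203.67377516944882 0.03278502253317941
```

View pics/scene0.png

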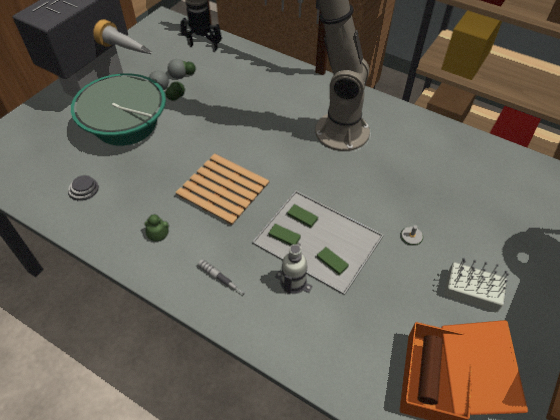

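View pics/top0.png

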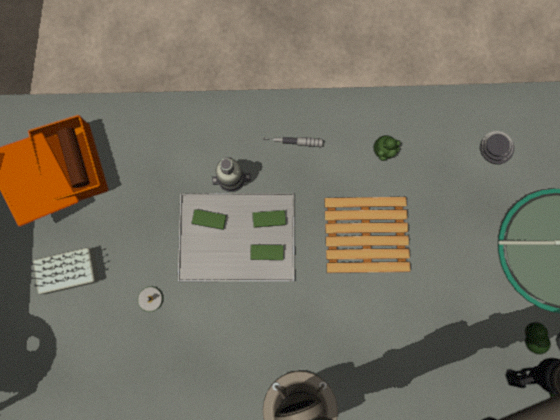

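```bash
cat > m.py <<'E'
from h import *
def bars(c,z,minA=60,xr=(.2,.8),yr=(-.45,.45)):
    hsv=cv2.cvtColor(c['frame'],cv2.COLOR_RGB2HSV)
    m=cv2.inRange(hsv,(35,90,20),(75,255,200))
    cs,_=cv2.findContours(m,cv2.RETR_EXTERNAL,cv2.CHAIN_APPROX_NONE)
    out=[]
    for k in cs:
        if cv2.contourArea(k)<minA: continue
        P=np.array([plane(c,u,v,z)[:2] for u,v in k[:,0,:]])
        (cx,cy),(w,h),a=cv2.minAreaRect((P*1000).astype(np.float32))
        if w<h: w,h,a=h,w,a+90
        mm=np.zeros(m.shape,np.uint8);cv2.drawContours(mm,[k],-1,255,-1)
        mm=cv2.erode(mm,np.ones((3,3)))
        Q=cloud(c)[(mm>0)&(c['range_z']>0)]
        if not(xr[0]<cx/1000<xr[1] and yr[0]<cy/1000<yr[1]):continue
        out.append((cx/1000,cy/1000,w,h,(a+90)%180-90,np.median(Q[:,2]),k[:,0,:].mean(0)))
    return out
E
python3 - <<'E'
from m import *
np.set_printoptions(precision=4,suppress=True)
for n in('top','scene'):
    c=load(n);print(n)
    for b in bars(c,.021): print(['%.3f'%x for x in b[:6]],b[6])
# pump
c=load('top');C=cloud(c)
s=load('scene');S=cloud(s)
for nm,c,C in(('top',c,C),('sc',s,S)):
    m=(C[...,2]>.172)&(C[...,2]<.2)&(C[...,0]>.5)&(C[...,0]<.8)&(abs(C[...,1])<.4)
    print(nm,'cap',C[m].mean(0),C[m].max(0),C[m].min(0),m.sum())
    # board
    hsv=cv2.cvtColor(c['frame'],cv2.COLOR_RGB2HSV)
    m=cv2.inRange(hsv,(8,90,120),(25,255,255))>0
    m&=(C[...,0]>.2)&(C[...,0]<.75)&(C[...,1]<0)&(C[...,1]>-.45)&(C[...,2]>.018)&(C[...,2]<.04)
    P=C[m];r=cv2.minAreaRect((P[:,:2]*1000).astype(np.float32));print('board',r,np.median(P[:,2]),cv2.boxPoints(r))
E
```

```text
top
['0.437', '0.082', '90.449', '40.757', '88.585', '0.022'] [266.7294 251.9059]
['0.536', '0.073', '91.914', '40.607', '-86.807', '0.022'] [268.9762 218.369 ]
['0.539', '0.251', '92.981', '41.113', '78.212', '0.021'] [208.5476 218.869 ]
['0.747', '-0.287', '78.010', '66.833', '-64.429', '0.052'] [386.3881 147.0896]
scene
['0.549', '0.254', '93.880', '45.630', '78.253', '0.019'] [332.4507 261.2113]
['0.547', '0.077', '93.775', '46.515', '-86.941', '0.018'] [283.9714 234.7   ]
['0.747', '-0.290', '94.360', '73.417', '81.680', '0.047'] [155.6667 227.6667]
['0.448', '0.085', '93.356', '47.338', '87.591', '0.018'] [301.9851 215.7015]
top cap [0.661  0.1849 0.1824] [0.6812 0.2003 0.1909] [0.6375 0.1697 0.1722] 137
board ((483.5885009765625, -211.02728271484375), (241.9304962158203, 219.8745574951172), 89.4808578491211) 0.024890462785242096 [[ 372.5597 -330.9915]
 [ 592.4252 -332.9836]
 [ 594.6173  -91.0631]
 [ 374.7518  -89.0709]]
sc cap [0.6682 0.1876 0.1791] [0.6852 0.2041 0.1864] [0.6416 0.1705 0.1724] 112
board ((487.91943359375, -208.74859619140625), (242.73875427246094, 221.73182678222656), 88.82662200927734) 0.022051091224022712 [[ 374.5914 -327.8222]
 [ 596.2767 -332.3628]
 [ 601.2474  -89.675 ]
 [ 379.5622  -85.1344]]
```

```bash
python3 - <<'E'
import cv2
a=cv2.imread('pics/top0.png')[170:300,165:425];cv2.imwrite('pics/top0z.png',cv2.resize(a,None,fx=3,fy=3,interpolation=2))
a=cv2.imread('pics/scene0.png')[140:310,160:400];cv2.imwrite('pics/scene0z.png',cv2.resize(a,None,fx=3.2,fy=3.2,interpolation=2))
E
cat > k.py <<'E'
from h import *
from scipy.spatial.transform import Rotation as Ro
np.set_printoptions(precision=4,suppress=True)
def pose(s=None):
    s=s or status.observe()
    r,p,y=np.asarray(s['tcp_rot']);return np.array(s['position']),Ro.from_euler('xyz',[r,p,y],degrees=True).as_matrix()
def goto(P,R=None):
    """tool-frame shift & rotvec to reach"""
    p,Rc=pose();d=Rc.T@(np.array(P)-p);rv=np.zeros(3) if R is None else Ro.from_matrix(Rc.T@R).as_rotvec(degrees=True)
    return d,rv
def toolR(ydir,tilt_dir=None,th=0):
    """tool down with jaw axis ydir (world, horiz); x tool=-z ; then tilted by th deg about jaw axis (world right-hand)"""
    x=np.array([0,0,-1.]);y=np.array([*ydir,0.])/np.linalg.norm(ydir);R=np.stack([x,y,np.cross(x,y)],1)
    return Ro.from_rotvec(np.radians(th)*y).as_matrix()@R
E
python3 - <<'E'
from k import *
p,R=pose();print(R)
print(goto([.664,.186,.30],toolR([1,0])),goto([.664,.186,.30],toolR([-1,0])))
E
```

```text
[[-0.0006  0.2385 -0.9711]
 [ 0.002  -0.9711 -0.2385]
 [-1.     -0.0021  0.0001]]
(array([ 0.0041, -0.5718, -0.6892]), array([-76.2002,  -0.0762,   0.1052])) (array([ 0.0041, -0.5718, -0.6892]), array([103.7997,   0.1124,   0.0814]))
```

View pics/top0z.png

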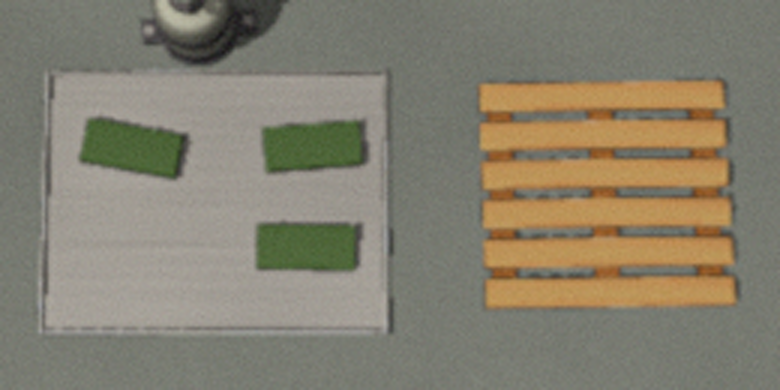

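View pics/scene0z.png

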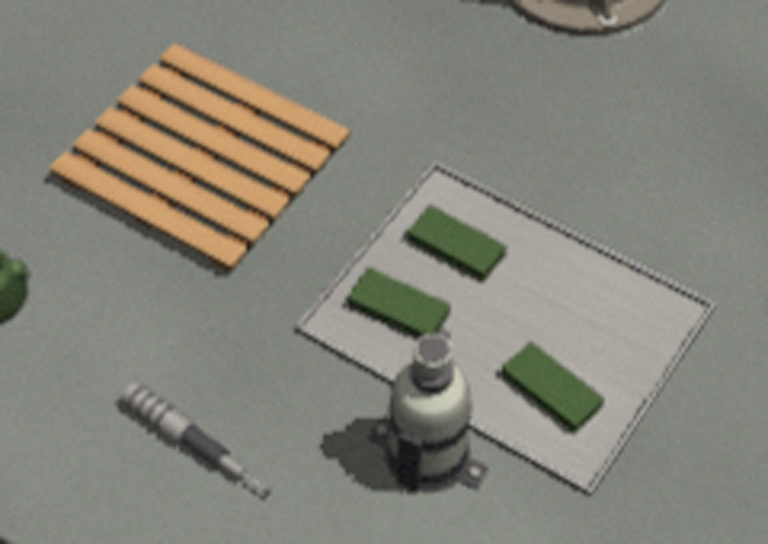

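```bash
cat >> k.py <<'E'
def screw(P,R,N,p=None,Rc=None):
    if p is None: p,Rc=pose()
    if R is None: R=Rc
    rv=Ro.from_matrix(Rc.T@R).as_rotvec(); q=Ro.from_rotvec(rv/N).as_matrix()
    A=np.zeros((3,3));M=np.eye(3)
    for i in range(N): A+=Rc@M; M=M@q
    d=np.linalg.solve(A,np.array(P)-p)
    return N,d,np.degrees(rv)/N
E
python3 - <<'E'
from k import *
print(screw([.662,.186,.285],toolR([1,0]),26))
E
```

```text
(26, array([ 0.0007, -0.002 , -0.037 ]), array([-2.9308, -0.0029,  0.004 ]))
```

>>> {"api": "jog_arm", "payload": {
  "targets": [1, 0.0007, -0.002, -0.037, -2.93, 0, 0, 1, 0.0007, -0.002, -0.037, -2.93, 0, 0, 1, 0.0007, -0.002, -0.037, -2.93, 0, 0, 1, 0.0007, -0.002, -0.037, -2.93, 0, 0, 1, 0.0007, -0.002, -0.037, -2.93, 0, 0, 1, 0.0007, -0.002, -0.037, -2.93, 0, 0, 1, 0.0007, -0.002, -0.037, -2.93, 0, 0, 1, 0.0007, -0.002, -0.037, -2.93, 0, 0, 1, 0.0007, -0.002, -0.037, -2.93, 0, 0, 1, 0.0007, -0.002, -0.037, -2.93, 0, 0, 1, 0.0007, -0.002, -0.037, -2.93, 0, 0, 1, 0.0007, -0.002, -0.037, -2.93, 0, 0]
}}

```text
clock: 1.1
position: [0.4992, -0.2944, 0.2948]
tcp_rot: [-71.6, 89.9, 157.5]
ft_force: [1.0, -0.3, -0.5]
gripper_width: 0.001
```

>>> {"api": "jog_arm", "payload": {
  "targets": [1, 0.0007, -0.002, -0.037, -2.93, 0, 0, 1, 0.0007, -0.002, -0.037, -2.93, 0, 0, 1, 0.0007, -0.002, -0.037, -2.93, 0, 0, 1, 0.0007, -0.002, -0.037, -2.93, 0, 0, 1, 0.0007, -0.002, -0.037, -2.93, 0, 0, 1, 0.0007, -0.002, -0.037, -2.93, 0, 0, 1, 0.0007, -0.002, -0.037, -2.93, 0, 0, 1, 0.0007, -0.002, -0.037, -2.93, 0, 0, 1, 0.0007, -0.002, -0.037, -2.93, 0, 0, 1, 0.0007, -0.002, -0.037, -2.93, 0, 0, 1, 0, 0, 0, 0, 0, 0, 1, 0, 0, 0, 0, 0, 0]
}}

```text
clock: 2.1
position: [0.6512, 0.0419, 0.2875]
tcp_rot: [-129.7, 89.8, 129.0]
ft_force: [-0.4, -0.8, 0.4]
gripper_width: 0.0
```

```bash
python3 - <<'E'
from k import *
print(status.observe()['joint_pos'])
print(screw([.663,.186,.268],toolR([1,0]),5))
E
```

```text
[ 10.4359  33.1794 -26.7126  69.011   14.2548  81.0637 -26.0145]
(5, array([ 0.0039, -0.0011, -0.0289]), array([-2.266 , -0.026 ,  0.0257]))
```

>>> {"api": "jog_arm", "payload": {
  "targets": [1, 0.004, -0.001, -0.029, -2.27, 0, 0, 1, 0.004, -0.001, -0.029, -2.27, 0, 0, 1, 0.004, -0.001, -0.029, -2.27, 0, 0, 1, 0.004, -0.001, -0.029, -2.27, 0, 0, 1, 0.004, -0.001, -0.029, -2.27, 0, 0, 1, 0, 0, 0, 0, 0, 0]
}}

```text
clock: 2.6
position: [0.6625, 0.1887, 0.2666]
tcp_rot: [-141.5, 89.6, 128.6]
ft_force: [-2.3, 1.9, 0.5]
gripper_width: -0.001
```

```bash
python3 - <<'E'
from k import *
print(pose())
c=snap('scene','scene1.png');a=c['frame'][180:310,240:400,::-1];cv2.imwrite('pics/scene1z.png',cv2.resize(a,None,fx=5,fy=5*0.9,interpolation=2)[:600])
c=snap('top','top1.png');a=c['frame'][100:230,160:320,::-1];cv2.imwrite('pics/top1z.png',cv2.resize(a,None,fx=4.5,fy=4.5,interpolation=2)[:600])
E
```

```text
(array([0.6625, 0.1887, 0.2666]), array([[-0.0047,  1.    ,  0.0027],
       [ 0.0058,  0.0027, -1.    ],
       [-1.    , -0.0046, -0.0058]]))
```

View pics/scene1z.png

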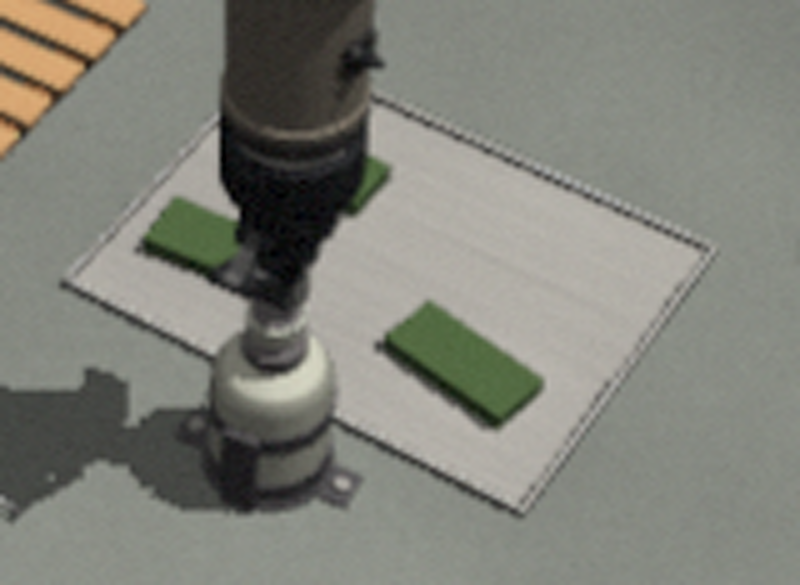

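View pics/top1z.png

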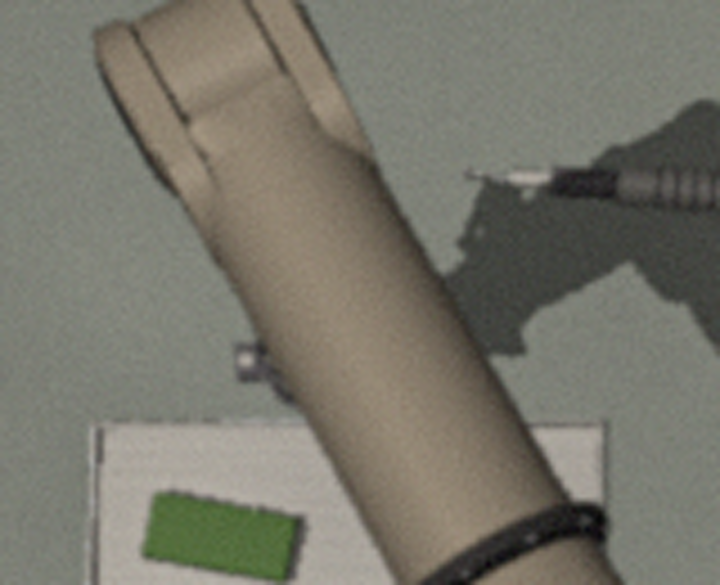

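>>> {"api": "jog_arm", "payload": {
  "targets": [1, 0.006, 0, 0.002, 0, 0, 0, 1, 0.004, 0, 0, 0, 0, 0, 1, 0.004, 0, 0, 0, 0, 0, 1, 0.003, 0, 0, 0, 0, 0, 1, 0.002, 0, 0, 0, 0, 0, 1, 0, 0, 0, 0, 0, 0]
}}

```text
clock: 3.2
position: [0.6657, 0.1764, 0.2501]
tcp_rot: [17.5, 89.8, -73.1]
ft_force: [-1.1, -4.3, 6.0]
gripper_width: 0.001
```

>>> {"api": "jog_arm", "payload": {
  "targets": [1, -0.014, 0, 0, 0, 0, 0, 1, 0, 0, 0, 0, 0, 0, 1, 0, 0, 0, 0, 0, 0]
}}

```text
clock: 3.45
position: [0.6652, 0.18, 0.2641]
tcp_rot: [139.8, 89.9, 49.4]
ft_force: [-0.6, 0.2, 0.6]
gripper_width: -0.001
```

```bash
python3 - <<'E'
from k import *
print(pose(),status.observe()['joint_vel'],status.observe()['ft_force'])
c=snap('scene');a=c['frame'][180:310,240:400,::-1];cv2.imwrite('pics/scene2z.png',cv2.resize(a,None,fx=5,fy=5*0.9,interpolation=2)[:600])
E
```

```text
(array([0.6652, 0.18  , 0.2641]), array([[ 0.0014,  1.    , -0.0067],
       [ 0.0016, -0.0067, -1.    ],
       [-1.    ,  0.0014, -0.0017]])) [-0.2089  0.9112  0.1295  1.6698  0.2952  0.1208 -0.0455] [-0.5563  0.1586  0.646 ]
```

View pics/scene2z.png

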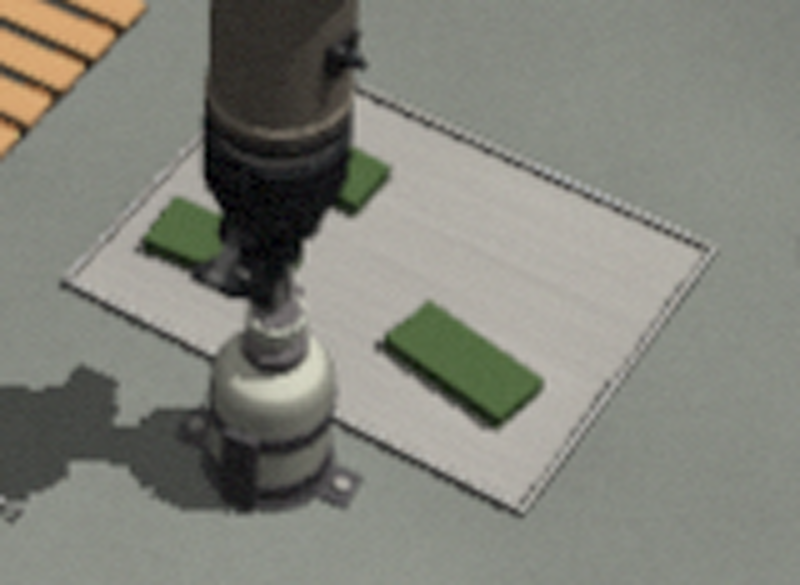

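>>> {"api": "jog_arm", "payload": {
  "targets": [1, 0, 0, -0.006, 0, 0, 0, 1, 0, 0, 0, 0, 0, 0, 1, 0.005, 0, 0, 0, 0, 0, 1, 0.004, 0, 0, 0, 0, 0, 1, 0.004, 0, 0, 0, 0, 0, 1, 0.004, 0, 0, 0, 0, 0, 1, 0.003, 0, 0, 0, 0, 0, 1, 0, 0, 0, 0, 0, 0]
}}

```text
clock: 4.17
position: [0.6648, 0.1861, 0.2454]
tcp_rot: [137.0, 89.9, 46.6]
ft_force: [-3.3, -0.2, 9.0]
gripper_width: 0.003
```

>>> {"api": "jog_arm", "payload": {
  "targets": [1, 0.002, 0, 0, 0, 0, 0, 1, 0.002, 0, 0, 0, 0, 0, 1, 0, 0, 0, 0, 0, 0]
}}

```text
clock: 4.42
position: [0.6648, 0.1861, 0.2447]
tcp_rot: [114.2, 89.8, 23.8]
ft_force: [-6.1, -1.4, 16.6]
gripper_width: -0.004
```

>>> {"api": "jog_arm", "payload": {
  "targets": [0, -0.03, 0, 0, 0, 0, 0, 0, -0.02, 0, 0, 0, 0, 0, 0, -0.005, -0.035, 0, 0, 0, 0, 0, -0.005, -0.035, 0, 0, 0, 0, 0, -0.005, -0.035, 0, 0, 0, 0, 0, 0, -0.035, 0, 0, 0, 0, 0, 0, -0.035, 0, 0, 0, 0, 0, 0, -0.035, 0, 0, 0, 0, 0, 0, 0, 0, 0, 0, 0, 0, 0, 0, 0, 0, 0, 0]
}}

```text
clock: 5.25
position: [0.4529, 0.1867, 0.3041]
tcp_rot: [-5.8, 89.9, -96.1]
ft_force: [0.9, 0.5, -0.4]
gripper_width: 1.001
```

```bash
python3 - <<'E'
from k import *
print(pose(),status.observe()['joint_pos'])
for n in('top','scene'):
    c=snap(n,n+'3.png');C=cloud(c)
    print(n)
    for b in bars(c,.021) if 0 else []: pass
    m=(C[...,2]>.16)&(C[...,2]<.2)&(abs(C[...,0]-.664)<.025)&(abs(C[...,1]-.186)<.025)
    print(C[m].mean(0) if m.any() else 0,m.sum(), np.percentile(C[m][:,2],90) if m.any() else 0)
from m import bars
for n in('top','scene'):
    for b in bars(load(n),.021): print(n,['%.3f'%x for x in b[:6]])
E
```

```text
(array([0.4529, 0.1867, 0.3041]), array([[-0.0002,  1.    , -0.0048],
       [-0.0024, -0.0048, -1.    ],
       [-1.    , -0.0002,  0.0024]])) [  4.2447  13.6455 -34.6923  94.5414   8.128   74.4006 -32.1681]
top
[0.6611 0.1846 0.1817] 142 0.18623570126435982
scene
[0.6696 0.1883 0.1774] 134 0.18280529854500574
top ['0.437', '0.082', '90.471', '40.757', '88.580', '0.022']
top ['0.536', '0.074', '90.965', '40.696', '-87.147', '0.022']
top ['0.745', '-0.285', '76.783', '67.891', '-48.394', '0.053']
scene ['0.549', '0.254', '94.139', '45.542', '78.891', '0.018']
scene ['0.547', '0.077', '93.343', '47.509', '-86.941', '0.018']
scene ['0.748', '-0.290', '94.832', '71.948', '80.997', '0.046']
scene ['0.448', '0.085', '93.355', '47.066', '87.594', '0.018']
```

Pump cap is back up. Now test tilt reachability in free space.

>>> {"api": "jog_arm", "payload": {
  "targets": [0, 0, 0, 0, 0, 7, 0, 0, 0, 0, 0, 0, 7, 0, 0, 0, 0, 0, 0, 7, 0, 0, 0, 0, 0, 0, 7, 0, 0, 0, 0, 0, 0, 7, 0, 0, 0, 0, 0, 0, 7, 0, 0, 0, 0, 0, 0, 7, 0, 0, 0, 0, 0, 0, 7, 0, 0, 0, 0, 0, 0, 7, 0, 0, 0, 0, 0, 0, 7, 0, 0, 0, 0, 0, 0, 7, 0, 0, 0, 0, 0, 0, 7, 0]
}}

```text
clock: 6.35
position: [0.458, 0.1843, 0.3039]
tcp_rot: [179.9, 5.8, 89.2]
ft_force: [-0.5, 0.1, -0.9]
gripper_width: 0.998
```

```bash
python3 - <<'E'
from k import *
print(pose(),status.observe()['joint_pos'])
snap('scene','scene4.png')
E
```

```text
(array([0.458 , 0.1843, 0.3039]), array([[ 0.0132,  0.9999,  0.0007],
       [ 0.9949, -0.0131, -0.1004],
       [-0.1004,  0.002 , -0.9949]])) [ 43.8752  34.6972 -42.1678 114.9037 -66.6829  72.388   47.5591]
```

View pics/scene4.png

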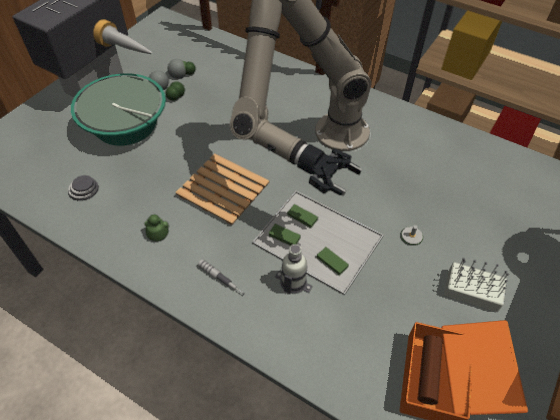

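>>> {"api": "jog_arm", "payload": {
  "targets": [0, 0, 0, 0, 0, -7, 0, 0, 0, 0, 0, 0, -7, 0, 0, 0, 0, 0, 0, -7, 0, 0, 0, 0, 0, 0, -7, 0, 0, 0, 0, 0, 0, -7, 0, 0, 0, 0, 0, 0, -7, 0, 0, 0, 0, 0, 0, -7, 0, 0, 0, 0, 0, 0, -7, 0, 0, 0, 0, 0, 0, -7, 0, 0, 0, 0, 0, 0, -7, 0, 0, 0, 0, 0, 0, -7, 0, 0, 0, 0, 0, 0, -7, 0]
}}

```text
clock: 7.4
position: [0.4574, 0.1868, 0.3072]
tcp_rot: [58.3, 89.4, -32.3]
ft_force: [-0.7, 0.1, -0.3]
gripper_width: 1.003
```

>>> {"api": "jog_arm", "payload": {
  "targets": [0, 0, 0, 0, 0, -7, 0, 0, 0, 0, 0, 0, -7, 0, 0, 0, 0, 0, 0, -7, 0, 0, 0, 0, 0, 0, -7, 0, 0, 0, 0, 0, 0, -7, 0, 0, 0, 0, 0, 0, -7, 0, 0, 0, 0, 0, 0, -7, 0, 0, 0, 0, 0, 0, -7, 0, 0, 0, 0, 0, 0, -7, 0, 0, 0, 0, 0, 0, -7, 0, 0, 0, 0, 0, 0, -7, 0, 0, 0, 0, 0, 0, -7, 0]
}}

```text
clock: 8.4
position: [0.4567, 0.188, 0.304]
tcp_rot: [0.2, 8.4, -90.2]
ft_force: [0.6, -1.3, -2.7]
gripper_width: 1.0
```

```bash
python3 - <<'E'
from k import *
print(pose(),status.observe()['joint_pos'])
snap('scene','scene5.png')
E
```

```text
(array([0.4567, 0.188 , 0.304 ]), array([[-0.0033,  1.    , -0.0045],
       [-0.9892, -0.0039, -0.1463],
       [-0.1463,  0.0039,  0.9892]])) [-55.2302  43.6073  12.0873  83.5301  46.2833 115.6826 -47.2212]
```

View pics/scene5.png

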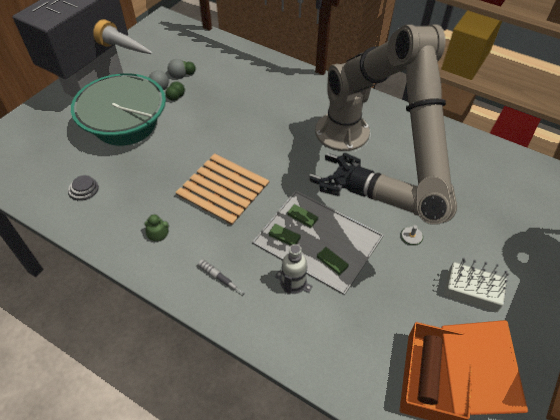

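```bash
python3 - <<'E'
from k import *
c=np.load('/tmp/scene.npz');
c=snap('top','top5.png');C=cloud(c)
for nm,(u,v) in dict(dish=(150,298),wheel=(497,147),blk=(65,270),hp=(295,142)).items():
    Q=C[v-25:v+25,u-25:u+25].reshape(-1,3);Q=Q[Q[:,2]>.006];print(nm,Q.min(0),Q.max(0),len(Q))
# arm lower points
m=(C[...,2]>.1)&(C[...,1]>.2)&(C[...,0]>.3)
Q=C[m];print(Q.min(0),Q.max(0))
# tray edges: bright pixels
hsv=cv2.cvtColor(load('top')['frame'],cv2.COLOR_RGB2HSV)
E
```

```text
dish [0.2448 0.06   0.006 ] [0.3869 0.4611 1.569 ] 1613
wheel [ 0.3088 -0.6953  0.006 ] [0.8172 0.06   1.569 ] 957
blk [0.3088 0.06   0.0062] [0.4753 0.7448 1.569 ] 1977
hp [ 0.3088 -0.0878  0.006 ] [0.8526 0.0661 1.569 ] 477
[0.3 0.2 0.1] [0.754  0.8292 0.55  ]
```

View pics/top5.png

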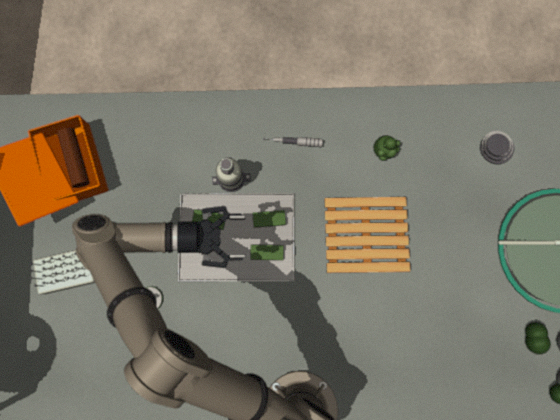

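```bash
python3 - <<'E'
from k import *
c=load('top');C=cloud(c);C[c['range_z']<=0]=np.nan
c0=cv2.imread('pics/top0.png')
for nm,(u0,u1,v0,v1) in dict(dish=(136,164,284,313),rack=(28,112,268,296),wristjoint=(80,112,212,225),fore=(120,170,228,245)).items():
    Q=C[v0:v1,u0:u1].reshape(-1,3);Q=Q[Q[:,2]>.006];print(nm,np.nanmin(Q,0),np.nanmax(Q,0),np.nanmedian(Q,0),len(Q))
s=snap('scene');S=cloud(s);S[s['range_z']<=0]=np.nan
for nm,(u0,u1,v0,v1) in dict(rack=(445,512,262,305),dish=(398,426,222,246)).items():
    Q=S[v0:v1,u0:u1].reshape(-1,3);Q=Q[Q[:,2]>.006];print(nm,np.nanmin(Q,0),np.nanmax(Q,0),np.nanmedian(Q,0))
E
```

```text
dish [0.2793 0.2856 0.0061] [0.3538 0.4402 0.5643] [0.3108 0.3149 0.5185] 664
rack [0.3203 0.3818 0.006 ] [0.4065 0.7753 0.5104] [0.3672 0.6353 0.053 ] 1770
wristjoint [0.4803 0.431  0.0065] [0.5701 0.6293 0.3836] [0.4939 0.4696 0.3632] 319
fore [0.4339 0.2996 0.3412] [0.4728 0.4119 0.3719] [0.4528 0.3561 0.3573] 845
rack [0.2515 0.5722 0.0062] [0.4686 0.7465 0.1267] [0.4177 0.657  0.0472]
dish [0.2859 0.3919 0.006 ] [0.5129 0.4692 0.3351] [0.3212 0.4253 0.0093]
```

```bash
cat >> k.py <<'E'
def TP(G,yaw,th,d=.067):
    """pose with grip point G, bar long dir = yaw+90 deg, jaw dir yaw, tilt th (+: pointing +y)"""
    y=np.radians(yaw);R=toolR([np.cos(y),np.sin(y)],th=th)
    return np.array(G)-d*R[:,0],R
def plan(seq):
    """seq of (G,yaw,th,N[,d]) ; prints screw rows from current pose"""
    p,R=pose()
    for s in seq:
        P,Rn=TP(*s[:3],*(s[4:5]));n,d,rv=screw(P,Rn,s[3],p,R)
        print(n,'d',np.round(d,4),'rv',np.round(rv,2),'| TCP',np.round(P,3));p,R=P,Rn
E
python3 - <<'E'
from k import *
print(pose())
plan([((.442,.116,.112),-2,-18,11),((.442,.116,.012),-2,-18,5),((.442,.116,.150),-2,-18,4),((.44,.17,.185),0,72,14),((.44,.17,.085),0,72,3)])
E
```

```text
(array([0.4553, 0.189 , 0.3018]), array([[-0.0021,  1.    ,  0.    ],
       [-0.9895, -0.0021, -0.1443],
       [-0.1443, -0.0003,  0.9895]]))
11 d [ 0.0113 -0.0011 -0.0066] rv [ 0.12  5.79 -0.14] | TCP [0.443 0.137 0.176]
5 d [ 0.019   0.     -0.0062] rv [0. 0. 0.] | TCP [0.443 0.137 0.076]
4 d [-0.0328 -0.      0.0107] rv [0. 0. 0.] | TCP [0.443 0.137 0.214]
14 d [-0.0004 -0.0001  0.0025] rv [-0.14  6.43 -0.07] | TCP [0.44  0.106 0.206]
3 d [0.0103 0.     0.0317] rv [0. 0. 0.] | TCP [0.44  0.106 0.106]
```

>>> {"api": "jog_arm", "payload": {
  "targets": [0, 0.0113, -0.001, -0.0066, 0.1, 5.79, -0.1, 0, 0.0113, -0.001, -0.0066, 0.1, 5.79, -0.1, 0, 0.0113, -0.001, -0.0066, 0.1, 5.79, -0.1, 0, 0.0113, -0.001, -0.0066, 0.1, 5.79, -0.1, 0, 0.0113, -0.001, -0.0066, 0.1, 5.79, -0.1, 0, 0.0113, -0.001, -0.0066, 0.1, 5.79, -0.1, 0, 0.0113, -0.001, -0.0066, 0.1, 5.79, -0.1, 0, 0.0113, -0.001, -0.0066, 0.1, 5.79, -0.1, 0, 0.0113, -0.001, -0.0066, 0.1, 5.79, -0.1, 0, 0.0113, -0.001, -0.0066, 0.1, 5.79, -0.1, 0, 0.0113, -0.001, -0.0066, 0.1, 5.79, -0.1, 0, 0, 0, 0, 0, 0, 0]
}}

```text
clock: 9.55
position: [0.4445, 0.1314, 0.1786]
tcp_rot: [0.6, 72.4, -91.7]
ft_force: [0.2, -2.0, 1.0]
gripper_width: 1.0
```

```bash
python3 - <<'E'
from k import *
print(pose())
plan([((.442,.116,.012),-2,-18,5)])
c=snap('scene','scene6.png');a=c['frame'][150:310,220:400,::-1];cv2.imwrite('pics/s6z.png',cv2.resize(a,None,fx=4,fy=3.7,interpolation=2)[:600])
E
```

```text
(array([0.4445, 0.1314, 0.1786]), array([[-0.009 ,  0.9992, -0.0395],
       [-0.3024, -0.0404, -0.9523],
       [-0.9531,  0.0034,  0.3026]]))
5 d [ 0.0193 -0.0004 -0.0073] rv [-0.07 -0.08 -0.02] | TCP [0.443 0.137 0.076]
```

View pics/s6z.png

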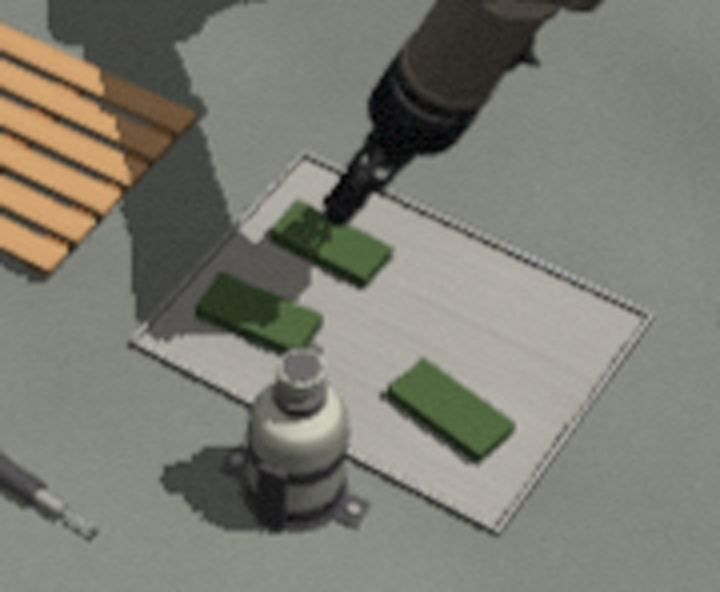

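Descend, then close.

>>> {"api": "jog_arm", "payload": {
  "targets": [0, 0.0193, 0, -0.0073, 0, 0, 0, 0, 0.0193, 0, -0.0073, 0, 0, 0, 0, 0.0193, 0, -0.0073, 0, 0, 0, 0, 0.0193, 0, -0.0073, 0, 0, 0, 0, 0.0193, 0, -0.0073, 0, 0, 0, 0, 0, 0, 0, 0, 0, 0, 1, 0, 0, 0, 0, 0, 0, 1, 0, 0, 0, 0, 0, 0, 1, 0, 0, 0, 0, 0, 0, 1, 0, 0, 0, 0, 0, 0, 1, 0, 0, 0, 0, 0, 0, 1, 0, 0, 0, 0, 0, 0]
}}

```text
clock: 10.6
position: [0.4449, 0.141, 0.0753]
tcp_rot: [0.3, 72.2, -91.5]
ft_force: [-1.2, 1.1, 6.4]
gripper_width: 0.498
```

```bash
python3 - <<'E'
from k import *
print(pose(),status.observe()['gripper_width'])
c=snap('scene');a=c['frame'][150:310,220:400,::-1];cv2.imwrite('pics/s7z.png',cv2.resize(a,None,fx=4,fy=3.7,interpolation=2)[:600])
E
```

```text
(array([0.4449, 0.141 , 0.0753]), array([[-0.0081,  0.9995, -0.0311],
       [-0.3052, -0.0321, -0.9518],
       [-0.9523,  0.0018,  0.3053]])) 0.49754238112182636
```

View pics/s7z.png

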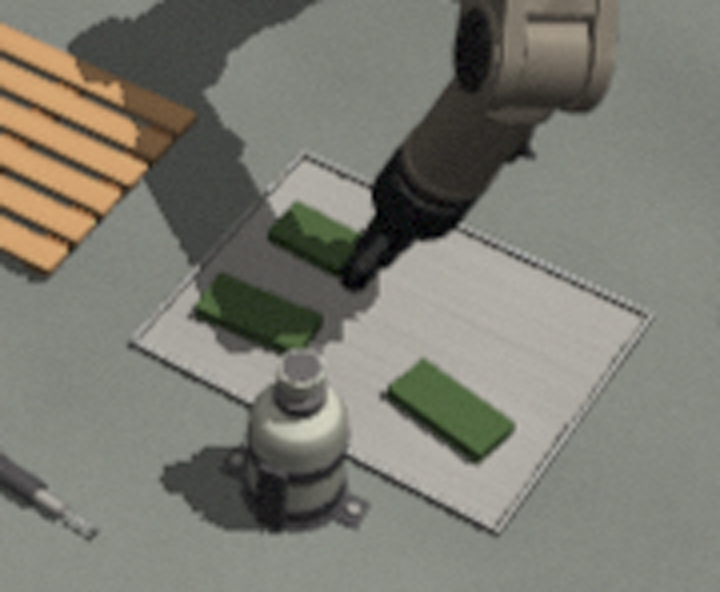

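>>> {"api": "jog_arm", "payload": {
  "targets": [1, -0.0328, 0, 0.0107, 0, 0, 0, 1, -0.0328, 0, 0.0107, 0, 0, 0, 1, -0.0328, 0, 0.0107, 0, 0, 0, 1, -0.0328, 0, 0.0107, 0, 0, 0, 1, 0, 0, 0.0025, 0, 6.43, 0, 1, 0, 0, 0.0025, 0, 6.43, 0, 1, 0, 0, 0.0025, 0, 6.43, 0, 1, 0, 0, 0.0025, 0, 6.43, 0, 1, 0, 0, 0.0025, 0, 6.43, 0, 1, 0, 0, 0.0025, 0, 6.43, 0, 1, 0, 0, 0.0025, 0, 6.43, 0, 1, 0, 0, 0.0025, 0, 6.43, 0]
}}

```text
clock: 11.65
position: [0.4437, 0.1194, 0.2111]
tcp_rot: [179.6, 56.2, 87.8]
ft_force: [-1.2, 0.2, -4.1]
gripper_width: 0.494
```

>>> {"api": "jog_arm", "payload": {
  "targets": [1, 0, 0, 0.0025, 0, 6.43, 0, 1, 0, 0, 0.0025, 0, 6.43, 0, 1, 0, 0, 0.0025, 0, 6.43, 0, 1, 0, 0, 0.0025, 0, 6.43, 0, 1, 0, 0, 0.0025, 0, 6.43, 0, 1, 0, 0, 0.0025, 0, 6.43, 0, 1, 0, 0, 0, 0, 0, 0]
}}

```text
clock: 12.23
position: [0.4427, 0.1079, 0.1939]
tcp_rot: [-179.4, 17.9, 88.1]
ft_force: [-0.8, 0.6, -3.9]
gripper_width: 0.497
```

```bash
python3 - <<'E'
from k import *
print(pose(),status.observe()['gripper_width'],status.observe()['joint_pos'])
c=snap('scene','s8.png');a=c['frame'][120:310,200:400,::-1];cv2.imwrite('pics/s8z.png',cv2.resize(a,None,fx=4,fy=3.1,interpolation=2)[:600])
plan([((.44,.165,.187),0,72,2),((.44,.165,.095),0,72,3)])
E
```

```text
(array([0.4427, 0.1079, 0.1939]), array([[ 0.0324,  0.9993, -0.0208],
       [ 0.9509, -0.0372, -0.3071],
       [-0.3077, -0.0098, -0.9514]])) 0.49740602904419523 [ 19.5464  32.9691  -0.2377 117.2328 -66.167   82.6821  60.8092]
2 d [-0.0055 -0.0014 -0.0045] rv [-0.5   0.01 -0.89] | TCP [0.44  0.101 0.208]
3 d [0.0095 0.     0.0292] rv [0. 0. 0.] | TCP [0.44  0.101 0.116]
```

View pics/s8z.png

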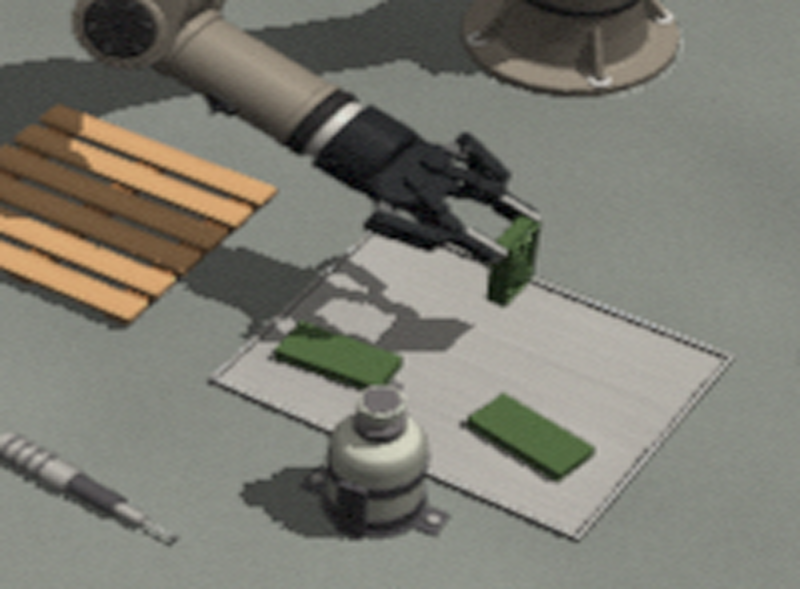

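>>> {"api": "jog_arm", "payload": {
  "targets": [1, 0.0082, 0.0003, 0.0254, 0, 0, 0, 1, 0.0082, 0.0003, 0.0254, 0, 0, 0, 1, 0.0075, 0.0003, 0.023, 0, 0, 0, 1, 0, 0, 0, 0, 0, 0, 1, 0, 0, 0, 0, 0, 0]
}}

```text
clock: 12.7
position: [0.4442, 0.1113, 0.122]
tcp_rot: [-180.0, 17.9, 88.3]
ft_force: [0.5, -1.0, -2.3]
gripper_width: 0.496
```

>>> {"api": "jog_arm", "payload": {
  "targets": [1, 0.001, 0, 0.003, 0, 0, 0, 1, 0.001, 0, 0.003, 0, 0, 0, 1, 0.001, 0, 0.003, 0, 0, 0, 1, 0, 0, 0, 0, 0, 0]
}}

```text
clock: 13.03
position: [0.4441, 0.1108, 0.1118]
tcp_rot: [180.0, 17.9, 88.2]
ft_force: [-0.1, 0.3, -1.9]
gripper_width: 0.494
```

>>> {"api": "jog_arm", "payload": {
  "targets": [1, 0.0005, 0, 0.0015, 0, 0, 0, 1, 0.0005, 0, 0.0015, 0, 0, 0, 1, 0, 0, 0, 0, 0, 0]
}}

```text
clock: 13.28
position: [0.4441, 0.1114, 0.1101]
tcp_rot: [180.0, 17.6, 88.2]
ft_force: [-1.0, -1.8, 6.5]
gripper_width: 0.494
```

>>> {"api": "jog_arm", "payload": {
  "targets": [0, 0, 0, 0, 0, 0, 0, 0, 0, 0, 0, 0, 0, 0, 0, 0, 0, 0, 0, 0, 0, 0, -0.01, 0, 0, 0, 0, 0, 0, -0.02, 0, 0, 0, 0, 0, 0, -0.03, 0, 0, 0, 0, 0, 0, -0.03, 0, 0, 0, 0, 0]
}}

```text
clock: 13.87
position: [0.4405, 0.0245, 0.1363]
tcp_rot: [-179.9, 17.8, 88.3]
ft_force: [0.5, 0.1, -0.0]
gripper_width: 0.998
```

```bash
python3 - <<'E'
from k import *
print(pose(),status.observe()['gripper_width'])
c=snap('scene');a=c['frame'][120:310,200:400,::-1];cv2.imwrite('pics/s9z.png',cv2.resize(a,None,fx=4,fy=3.1,interpolation=2)[:600])
c=snap('top');a=c['frame'][170:300,165:425,::-1];cv2.imwrite('pics/t9z.png',cv2.resize(a,None,fx=3,fy=3,interpolation=2))
E
```

```text
(array([0.4405, 0.0245, 0.1363]), array([[ 0.0284,  0.9995, -0.0116],
       [ 0.9515, -0.0306, -0.306 ],
       [-0.3062, -0.0023, -0.952 ]])) 0.9981306785989597
```

View pics/s9z.png

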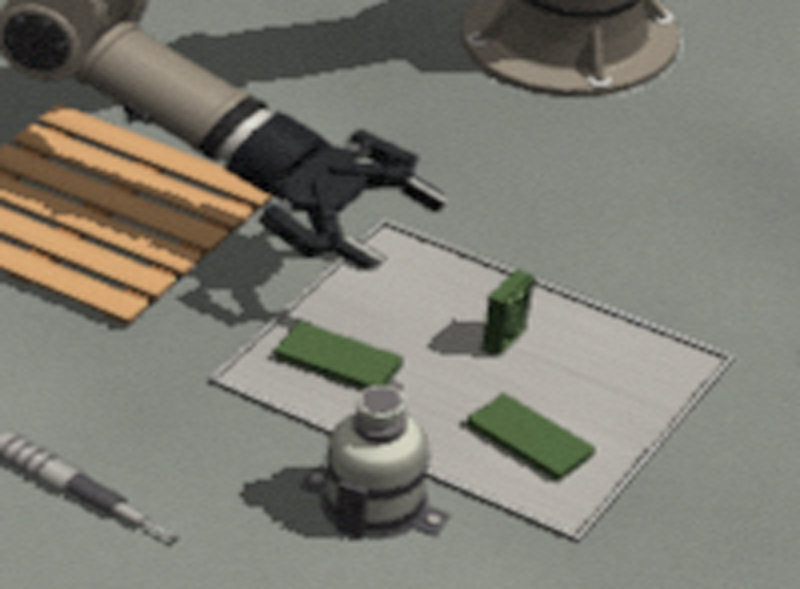

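View pics/t9z.png

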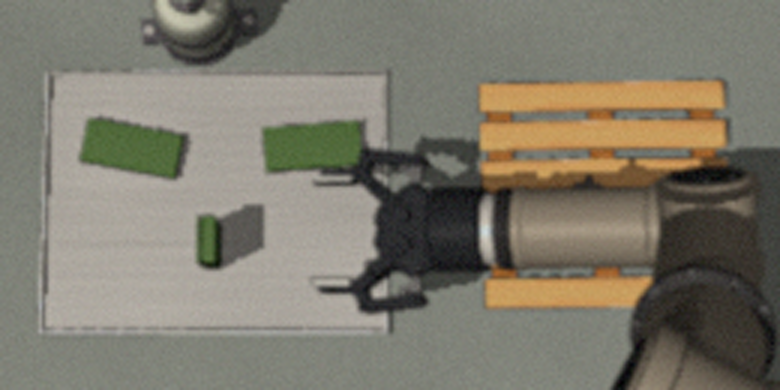

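```bash
python3 - <<'E'
from k import *
plan([((.446,.175,.085),-2,-72,22,.167),((.446,.175,.085),-2,-72,6,.067)])
E
```

```text
22 d [ 0.001  -0.0001 -0.0188] rv [-0.02 -6.53 -0.01] | TCP [0.452 0.334 0.137]
6 d [ 0.0167 -0.     -0.    ] rv [0. 0. 0.] | TCP [0.448 0.239 0.106]
```

>>> {"api": "jog_arm", "payload": {
  "targets": [0, 0.001, 0, -0.0188, 0, -6.53, 0, 0, 0.001, 0, -0.0188, 0, -6.53, 0, 0, 0.001, 0, -0.0188, 0, -6.53, 0, 0, 0.001, 0, -0.0188, 0, -6.53, 0, 0, 0.001, 0, -0.0188, 0, -6.53, 0, 0, 0.001, 0, -0.0188, 0, -6.53, 0, 0, 0.001, 0, -0.0188, 0, -6.53, 0, 0, 0.001, 0, -0.0188, 0, -6.53, 0, 0, 0.001, 0, -0.0188, 0, -6.53, 0, 0, 0.001, 0, -0.0188, 0, -6.53, 0, 0, 0.001, 0, -0.0188, 0, -6.53, 0]
}}

```text
clock: 14.88
position: [0.4462, 0.1807, 0.2527]
tcp_rot: [162.3, 89.6, 70.4]
ft_force: [0.1, 0.3, -1.0]
gripper_width: 0.997
```

>>> {"api": "jog_arm", "payload": {
  "targets": [0, 0.001, 0, -0.0188, 0, -6.53, 0, 0, 0.001, 0, -0.0188, 0, -6.53, 0, 0, 0.001, 0, -0.0188, 0, -6.53, 0, 0, 0.001, 0, -0.0188, 0, -6.53, 0, 0, 0.001, 0, -0.0188, 0, -6.53, 0, 0, 0.001, 0, -0.0188, 0, -6.53, 0, 0, 0.001, 0, -0.0188, 0, -6.53, 0, 0, 0.001, 0, -0.0188, 0, -6.53, 0, 0, 0.001, 0, -0.0188, 0, -6.53, 0, 0, 0.001, 0, -0.0188, 0, -6.53, 0, 0, 0.001, 0, -0.0188, 0, -6.53, 0, 0, 0, 0, 0, 0, 0, 0]
}}

```text
clock: 15.88
position: [0.4458, 0.3383, 0.1222]
tcp_rot: [-1.4, 17.5, -91.9]
ft_force: [-1.7, -1.8, -7.1]
gripper_width: 1.003
```

```bash
python3 - <<'E'
from k import *
print(pose(),status.observe()['joint_pos'])
plan([((.446,.175,.085),-2,-72,6,.067)])
c=snap('scene');a=c['frame'][120:310,260:460,::-1];cv2.imwrite('pics/s10z.png',cv2.resize(a,None,fx=4,fy=3.1,interpolation=2)[:600])
c=snap('top');a=c['frame'][170:300,65:325,::-1];cv2.imwrite('pics/t10z.png',cv2.resize(a,None,fx=3,fy=3,interpolation=2))
E
```

```text
(array([0.4458, 0.3383, 0.1222]), array([[-0.0324,  0.9994,  0.0138],
       [-0.953 , -0.0268, -0.3019],
       [-0.3014, -0.0229,  0.9532]])) [-58.8042  64.5516   8.2873  61.579   31.699  115.7482 -54.652 ]
6 d [0.0166 0.0009 0.0024] rv [ 0.23  0.08 -0.01] | TCP [0.448 0.239 0.106]
```

View pics/s10z.png

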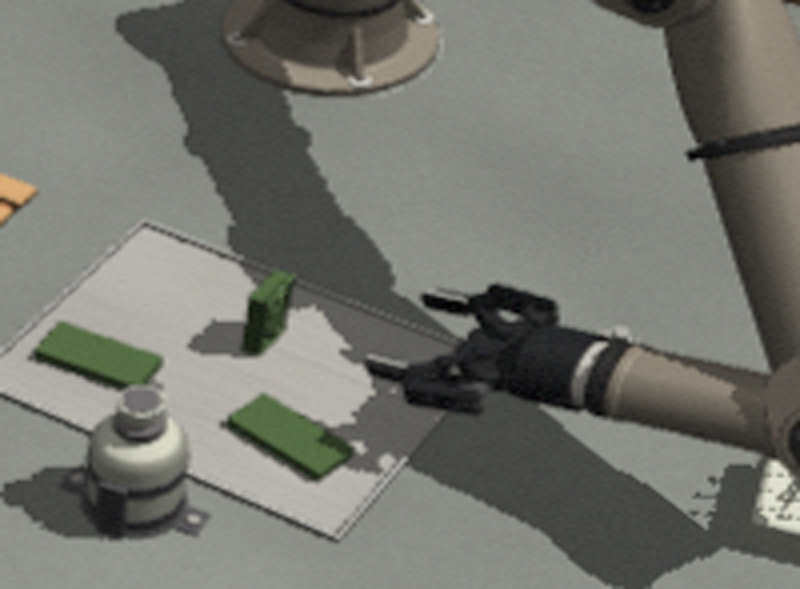

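View pics/t10z.png

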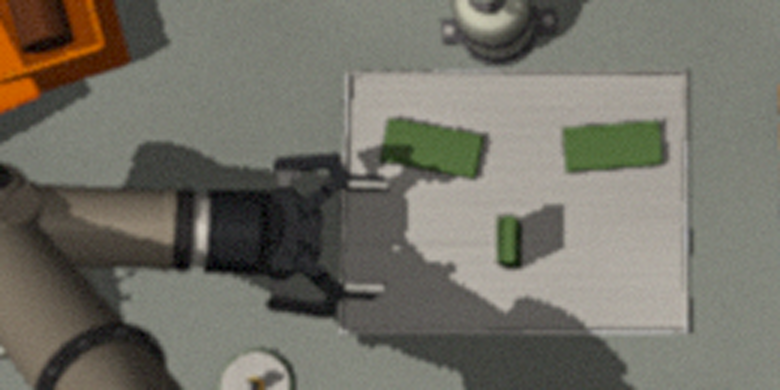

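>>> {"api": "jog_arm", "payload": {
  "targets": [0, 0.0166, 0.001, 0.0024, 0.2, 0, 0, 0, 0.0166, 0.001, 0.0024, 0.2, 0, 0, 0, 0.0166, 0.001, 0.0024, 0.2, 0, 0, 0, 0.0166, 0.001, 0.0024, 0.2, 0, 0, 0, 0.0166, 0.001, 0.0024, 0.2, 0, 0, 0, 0.0166, 0.001, 0.0024, 0.2, 0, 0, 0, 0, 0, 0, 0, 0, 0, 0, 0, 0, 0, 0, 0, 0]
}}

```text
clock: 16.65
position: [0.4552, 0.2391, 0.1263]
tcp_rot: [1.5, 19.2, -91.9]
ft_force: [0.3, 0.4, 0.5]
gripper_width: 1.002
```

```bash
python3 - <<'E'
from k import *
print(pose(),status.observe()['joint_pos'],status.observe()['ft_force'])
c=snap('scene');a=c['frame'][120:310,260:460,::-1];cv2.imwrite('pics/s11z.png',cv2.resize(a,None,fx=4,fy=3.1,interpolation=2)[:600])
E
```

```text
(array([0.4552, 0.2391, 0.1263]), array([[-0.0319,  0.9988, -0.0367],
       [-0.9436, -0.0422, -0.3285],
       [-0.3297,  0.0242,  0.9438]])) [-54.973   56.3852   9.5492  78.3146  33.5154 104.1445 -59.0331] [0.35   0.4479 0.455 ]
```

View pics/s11z.png

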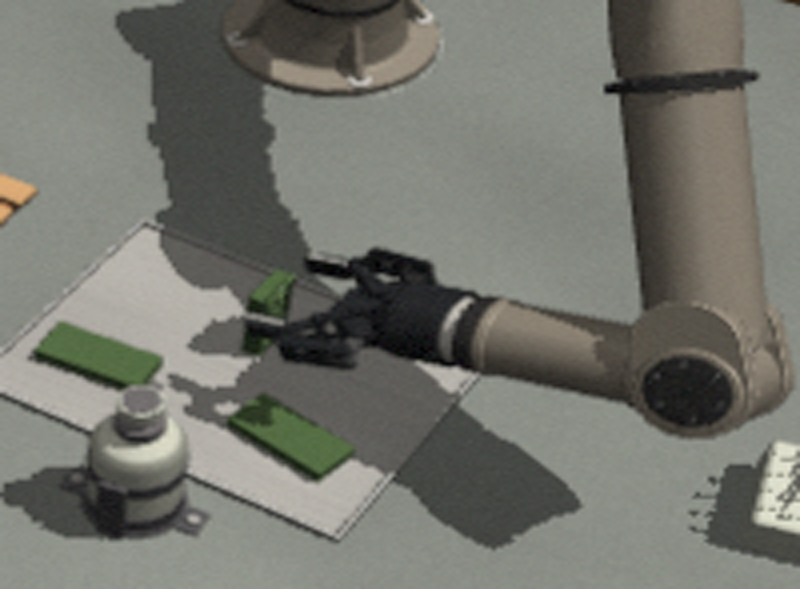

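```bash
python3 - <<'E'
from k import *
plan([((.446,.175,.085),-2,-72,3,.067)])
E
```

```text
3 d [ 0.0027 -0.0023 -0.0059] rv [-0.45 -0.42 -0.04] | TCP [0.448 0.239 0.106]
```

>>> {"api": "jog_arm", "payload": {
  "targets": [0, 0.0027, -0.0023, -0.0059, -0.4, -0.4, 0, 0, 0.0027, -0.0023, -0.0059, -0.4, -0.4, 0, 0, 0.0027, -0.0023, -0.0059, -0.4, -0.4, 0, 0, 0, 0, 0, 0, 0, 0, 1, 0, 0, 0, 0, 0, 0, 1, 0, 0, 0, 0, 0, 0, 1, 0, 0, 0, 0, 0, 0, 1, 0, 0, 0, 0, 0, 0, 1, 0, 0, 0, 0, 0, 0, 1, 0, 0, 0, 0, 0, 0]
}}

```text
clock: 17.53
position: [0.447, 0.2381, 0.1019]
tcp_rot: [-0.1, 17.7, -91.9]
ft_force: [0.5, 1.0, 1.5]
gripper_width: 0.497
```

```bash
python3 - <<'E'
from k import *
print(pose(),status.observe()['gripper_width'],status.observe()['ft_force'])
c=snap('scene');a=c['frame'][120:310,260:460,::-1];cv2.imwrite('pics/s12z.png',cv2.resize(a,None,fx=4,fy=3.1,interpolation=2)[:600])
E
```

```text
(array([0.447 , 0.2381, 0.1019]), array([[-0.031 ,  0.9995, -0.0082],
       [-0.9523, -0.032 , -0.3034],
       [-0.3035, -0.0016,  0.9528]])) 0.49741488079875407 [0.493  0.9807 1.4526]
```

View pics/s12z.png

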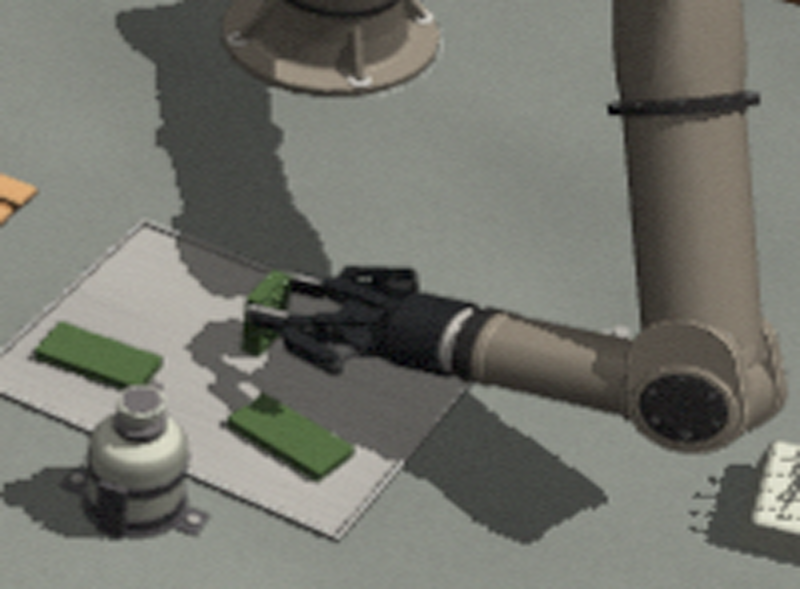

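```bash
cat >> k.py <<'E'
E
python3 - <<'E'
from k import *
plan([((.446,.174,.182),-2,-72.3,4),((.442,.057,.112),-2,17.7,14),((.442,.057,.022),-2,17.7,3)])
E
```

```text
4 d [-0.0076  0.0003  0.0239] rv [ 0.03  0.01 -0.03] | TCP [0.448 0.238 0.202]
14 d [0.0099 0.     0.0127] rv [-0.    6.43 -0.  ] | TCP [0.441 0.037 0.176]
3 d [0.0286 0.     0.0091] rv [0. 0. 0.] | TCP [0.441 0.037 0.086]
```

>>> {"api": "jog_arm", "payload": {
  "targets": [1, -0.0076, 0, 0.0239, 0, 0, 0, 1, -0.0076, 0, 0.0239, 0, 0, 0, 1, -0.0076, 0, 0.0239, 0, 0, 0, 1, -0.0076, 0, 0.0239, 0, 0, 0, 1, 0.01, 0, 0.0127, 0, 6.43, 0, 1, 0.01, 0, 0.0127, 0, 6.43, 0, 1, 0.01, 0, 0.0127, 0, 6.43, 0, 1, 0.01, 0, 0.0127, 0, 6.43, 0, 1, 0.01, 0, 0.0127, 0, 6.43, 0, 1, 0.01, 0, 0.0127, 0, 6.43, 0, 1, 0.01, 0, 0.0127, 0, 6.43, 0, 1, 0.01, 0, 0.0127, 0, 6.43, 0]
}}

```text
clock: 18.58
position: [0.4431, 0.115, 0.2278]
tcp_rot: [0.0, 69.4, -91.8]
ft_force: [0.3, -0.5, -2.5]
gripper_width: 0.497
```

>>> {"api": "jog_arm", "payload": {
  "targets": [1, 0.01, 0, 0.0127, 0, 6.43, 0, 1, 0.01, 0, 0.0127, 0, 6.43, 0, 1, 0.01, 0, 0.0127, 0, 6.43, 0, 1, 0.01, 0, 0.0127, 0, 6.43, 0, 1, 0.01, 0, 0.0127, 0, 6.43, 0, 1, 0.01, 0, 0.0127, 0, 6.43, 0, 1, 0, 0, 0, 0, 0, 0, 1, 0, 0, 0, 0, 0, 0]
}}

```text
clock: 19.25
position: [0.4391, 0.0332, 0.1739]
tcp_rot: [-178.6, 72.8, 89.1]
ft_force: [-0.2, 0.7, -2.6]
gripper_width: 0.496
```

```bash
python3 - <<'E'
from k import *
print(pose(),status.observe()['gripper_width'],status.observe()['ft_force'])
plan([((.442,.057,.022),-2,17.7,3)])
c=snap('scene');a=c['frame'][120:310,200:400,::-1];cv2.imwrite('pics/s13z.png',cv2.resize(a,None,fx=4,fy=3.1,interpolation=2)[:600])
E
```

```text
(array([0.4391, 0.0332, 0.1739]), array([[ 0.0045,  0.9992, -0.0396],
       [ 0.2958, -0.0392, -0.9544],
       [-0.9552, -0.0074, -0.2958]])) 0.4955989800944297 [-0.1649  0.7238 -2.6181]
3 d [0.0284 0.0008 0.0076] rv [-0.12  0.16  0.11] | TCP [0.441 0.037 0.086]
```

View pics/s13z.png

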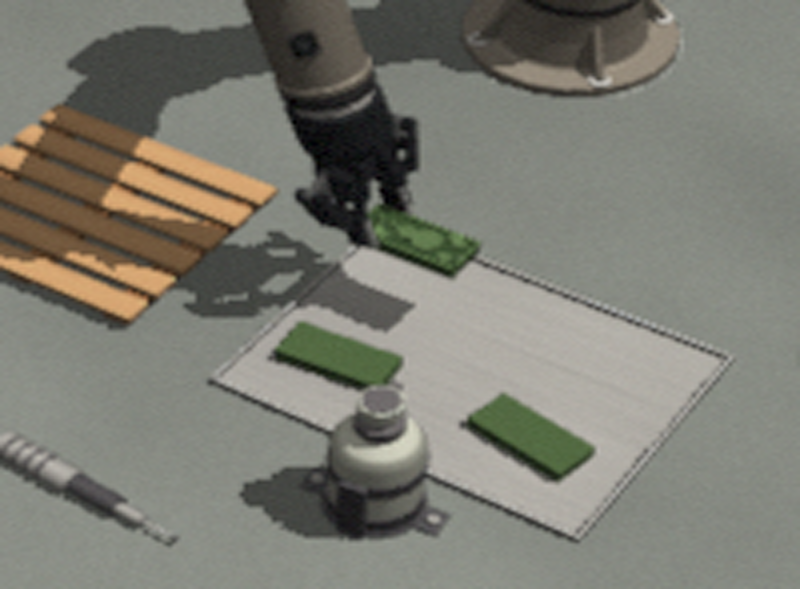

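>>> {"api": "jog_arm", "payload": {
  "targets": [1, 0.0284, 0.001, 0.0076, 0, 0.2, 0, 1, 0.0284, 0.001, 0.0076, 0, 0.2, 0, 1, 0.0284, 0.001, 0.0076, 0, 0.2, 0, 1, 0.003, 0, 0.001, 0, 0, 0, 1, 0, 0, 0, 0, 0, 0]
}}

```text
clock: 19.72
position: [0.4418, 0.0425, 0.0831]
tcp_rot: [-178.6, 72.0, 89.7]
ft_force: [0.1, -0.6, -2.1]
gripper_width: 0.496
```

>>> {"api": "jog_arm", "payload": {
  "targets": [1, 0.002, 0, 0.0006, 0, 0, 0, 1, 0.002, 0, 0.0006, 0, 0, 0, 1, 0.0015, 0, 0.0005, 0, 0, 0, 1, 0, 0, 0, 0, 0, 0]
}}

```text
clock: 20.05
position: [0.4441, 0.0405, 0.0793]
tcp_rot: [-179.9, 72.1, 88.3]
ft_force: [-0.4, 0.1, -1.8]
gripper_width: 0.5
```

>>> {"api": "jog_arm", "payload": {
  "targets": [1, 0.0015, 0, 0.0005, 0, 0, 0, 1, 0.0015, 0, 0.0005, 0, 0, 0, 1, 0, 0, 0, 0, 0, 0]
}}

```text
clock: 20.3
position: [0.4441, 0.0404, 0.0774]
tcp_rot: [-179.7, 71.9, 88.4]
ft_force: [-3.3, -1.8, 13.9]
gripper_width: 0.495
```

>>> {"api": "jog_arm", "payload": {
  "targets": [0, 0, 0, 0, 0, 0, 0, 0, 0, 0, 0, 0, 0, 0, 0, 0, 0, 0, 0, 0, 0, 0, -0.02, 0, 0, 0, 0, 0, 0, -0.04, 0, 0, 0, 0, 0, 0, -0.04, 0, 0, 0, 0, 0, 0, -0.02, 0, 0, 0, 0, 0, 0, 0, 0, 0, 0, 0, 0]
}}

```text
clock: 20.97
position: [0.4459, 0.0012, 0.194]
tcp_rot: [178.5, 72.1, 86.5]
ft_force: [0.3, 0.7, 0.2]
gripper_width: 0.999
```

```bash
cat > look.py <<'E'
import sys
from k import *
from m import bars
t=sys.argv[1]
s=status.observe();p,R=pose(s);print('TCP',p,'a',R[:,0],'jaw',R[:,1],'w %.3f'%s['gripper_width'],'F',s['ft_force'],'t',s['clock'])
c=snap('scene');a=c['frame'][120:310,180:420,::-1];cv2.imwrite('pics/s%sz.png'%t,cv2.resize(a,None,fx=3.3,fy=3.1,interpolation=2))
c=snap('top');a=c['frame'][170:300,145:425,::-1];cv2.imwrite('pics/t%sz.png'%t,cv2.resize(a,None,fx=2.8,fy=2.8,interpolation=2))
for n in('top','scene'):
    for b in bars(load(n),.021,xr=(.3,.65)): print(n,['%.3f'%x for x in b[:6]])
E
python3 look.py 14
python3 -c "
from k import *
plan([((.5415,.108,.112),3,-18,8),((.5415,.108,.012),3,-18,5)])"
```

```text
TCP [0.4459 0.0012 0.194 ] a [ 0.0186  0.3064 -0.9517] jaw [ 0.9993 -0.0352  0.0082] w 0.999 F [0.3321 0.7246 0.1792] t 20.9667
top ['0.443', '0.089', '93.422', '40.812', '88.587', '0.021']
top ['0.537', '0.073', '91.716', '40.655', '-86.985', '0.022']
top ['0.539', '0.250', '93.850', '41.030', '77.737', '0.021']
scene ['0.549', '0.254', '93.746', '45.269', '78.554', '0.018']
scene ['0.547', '0.077', '93.813', '47.097', '-88.848', '0.018']
scene ['0.453', '0.093', '93.696', '44.717', '89.666', '0.017']
8 d [ 0.0025  0.0123 -0.0158] rv [-0.62 -4.49  0.01] | TCP [0.54  0.129 0.176]
5 d [ 0.019   0.     -0.0062] rv [0. 0. 0.] | TCP [0.54  0.129 0.076]
```

View pics/s14z.png

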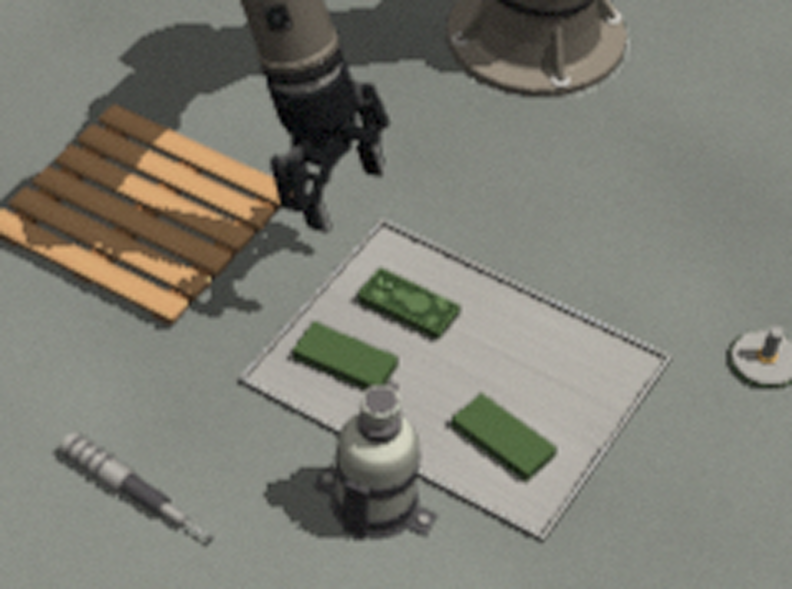

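>>> {"api": "jog_arm", "payload": {
  "targets": [0, 0.0025, 0.0123, -0.0158, -0.6, -4.49, 0, 0, 0.0025, 0.0123, -0.0158, -0.6, -4.49, 0, 0, 0.0025, 0.0123, -0.0158, -0.6, -4.49, 0, 0, 0.0025, 0.0123, -0.0158, -0.6, -4.49, 0, 0, 0.0025, 0.0123, -0.0158, -0.6, -4.49, 0, 0, 0.0025, 0.0123, -0.0158, -0.6, -4.49, 0, 0, 0.0025, 0.0123, -0.0158, -0.6, -4.49, 0, 0, 0.0025, 0.0123, -0.0158, -0.6, -4.49, 0, 0, 0, 0, 0, 0, 0, 0, 0, 0, 0, 0, 0, 0, 0]
}}

```text
clock: 21.9
position: [0.5385, 0.1324, 0.1709]
tcp_rot: [-1.8, 72.0, -88.4]
ft_force: [0.6, -0.3, -0.0]
gripper_width: 1.002
```

```bash
python3 -c "
from k import *
print(pose())
plan([((.5405,.105,.012),3,-18,5)])"
```

```text
(array([0.5385, 0.1324, 0.1709]), array([[ 0.0085,  0.9983,  0.0575],
       [-0.3092,  0.0573, -0.9493],
       [-0.951 , -0.0097,  0.3092]]))
5 d [ 0.0185  0.0002 -0.0046] rv [0.09 0.   0.09] | TCP [0.539 0.126 0.076]
```

>>> {"api": "jog_arm", "payload": {
  "targets": [0, 0.0185, 0, -0.0046, 0.1, 0, 0.1, 0, 0.0185, 0, -0.0046, 0.1, 0, 0.1, 0, 0.0185, 0, -0.0046, 0.1, 0, 0.1, 0, 0.0185, 0, -0.0046, 0.1, 0, 0.1, 0, 0.0185, 0, -0.0046, 0.1, 0, 0.1, 0, 0, 0, 0, 0, 0, 0, 1, 0, 0, 0, 0, 0, 0, 1, 0, 0, 0, 0, 0, 0, 1, 0, 0, 0, 0, 0, 0, 1, 0, 0, 0, 0, 0, 0, 1, 0, 0, 0, 0, 0, 0, 1, 0, 0, 0, 0, 0, 0]
}}

```text
clock: 22.9
position: [0.5414, 0.1227, 0.0813]
tcp_rot: [1.8, 72.1, -85.7]
ft_force: [-1.4, 1.3, 5.1]
gripper_width: 0.492
```

```bash
python3 look.py 15; python3 -c "
from k import *
p,R=pose();G=p+.067*R[:,0];print('G',G)
plan([((G[0],G[1],.16),3,-18,5),((.44,.155,.19),0,72,15)])"
```

```text
TCP [0.5414 0.1227 0.0813] a [ 0.0231 -0.3072 -0.9514] jaw [0.9989 0.0449 0.0098] w 0.492 F [-1.4124  1.3112  5.0571] t 22.9
top ['0.443', '0.091', '90.374', '40.811', '88.588', '0.021']
top ['0.540', '0.070', '82.624', '41.730', '88.578', '0.022']
scene ['0.549', '0.254', '93.465', '45.080', '77.871', '0.018']
scene ['0.551', '0.061', '62.865', '46.646', '-87.282', '0.018']
G [0.5429 0.1021 0.0176]
5 d [-0.0271  0.0003  0.0088] rv [-0.12 -0.01 -0.08] | TCP [0.542 0.123 0.224]
15 d [-0.     -0.0069  0.0023] rv [0.2 6.  0.1] | TCP [0.44  0.091 0.211]
```

View pics/s15z.png

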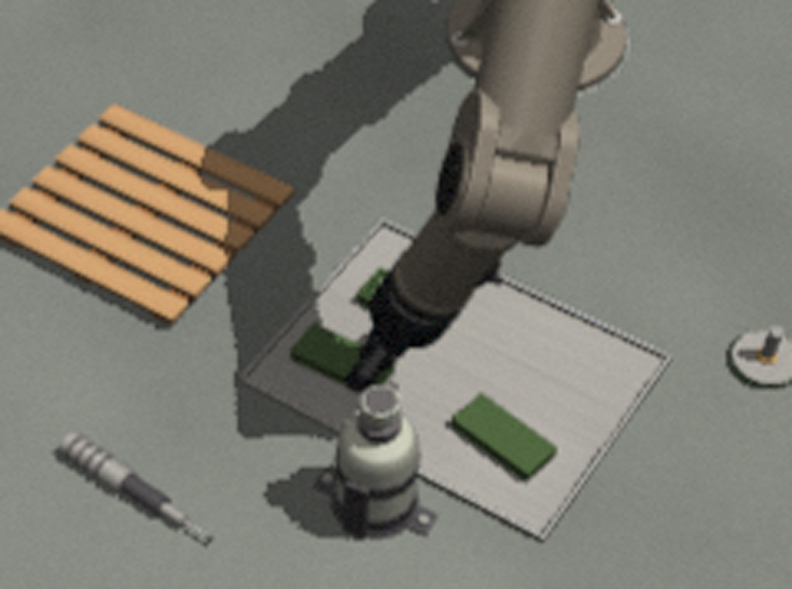

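>>> {"api": "jog_arm", "payload": {
  "targets": [0.3, 0, 0, 0, 0, 0, 0, 0.3, 0, 0, 0, 0, 0, 0, 0.3, 0.003, 0, -0.001, 0, 0, 0, 0.3, 0.003, 0, -0.001, 0, 0, 0, 0.3, 0, 0, 0, 0, 0, 0]
}}

```text
clock: 23.42
position: [0.5404, 0.1222, 0.0723]
tcp_rot: [1.2, 72.0, -86.2]
ft_force: [-0.8, 0.4, -0.2]
gripper_width: 0.699
```

>>> {"api": "jog_arm", "payload": {
  "targets": [1, 0, 0, 0, 0, 0, 0, 1, 0, 0, 0, 0, 0, 0, 1, 0, 0, 0, 0, 0, 0, 1, 0, 0, 0, 0, 0, 0]
}}

```text
clock: 23.75
position: [0.5411, 0.1226, 0.0733]
tcp_rot: [1.6, 72.0, -85.9]
ft_force: [0.3, 1.1, 0.5]
gripper_width: 0.496
```

>>> {"api": "jog_arm", "payload": {
  "targets": [1, -0.0271, 0, 0.0088, 0, 0, 0, 1, -0.0271, 0, 0.0088, 0, 0, 0, 1, -0.0271, 0, 0.0088, 0, 0, 0, 1, -0.0271, 0, 0.0088, 0, 0, 0, 1, -0.0271, 0, 0.0088, 0, 0, 0, 1, 0, -0.0069, 0.002, 0.2, 6, 0.1, 1, 0, -0.0069, 0.002, 0.2, 6, 0.1, 1, 0, -0.0069, 0.002, 0.2, 6, 0.1, 1, 0, -0.0069, 0.002, 0.2, 6, 0.1, 1, 0, -0.0069, 0.002, 0.2, 6, 0.1, 1, 0, -0.0069, 0.002, 0.2, 6, 0.1, 1, 0, -0.0069, 0.002, 0.2, 6, 0.1]
}}

```text
clock: 24.75
position: [0.4913, 0.106, 0.2148]
tcp_rot: [177.3, 65.7, 88.7]
ft_force: [-0.7, -0.9, -5.0]
gripper_width: 0.498
```

>>> {"api": "jog_arm", "payload": {
  "targets": [1, 0, -0.0069, 0.002, 0.2, 6, 0.1, 1, 0, -0.0069, 0.002, 0.2, 6, 0.1, 1, 0, -0.0069, 0.002, 0.2, 6, 0.1, 1, 0, -0.0069, 0.002, 0.2, 6, 0.1, 1, 0, -0.0069, 0.002, 0.2, 6, 0.1, 1, 0, -0.0069, 0.002, 0.2, 6, 0.1, 1, 0, -0.0069, 0.002, 0.2, 6, 0.1, 1, 0, -0.0069, 0.002, 0.2, 6, 0.1, 1, 0, 0, 0, 0, 0, 0, 1, 0, 0, 0, 0, 0, 0]
}}

```text
clock: 25.58
position: [0.4369, 0.0944, 0.2011]
tcp_rot: [179.8, 18.1, 89.4]
ft_force: [1.1, -0.2, -2.3]
gripper_width: 0.5
```

```bash
python3 look.py 16; python3 -c "
from k import *
plan([((.444,.16,.100),0,72,4,.0645)])"
```

```text
TCP [0.4369 0.0944 0.2011] a [ 0.0107  0.9504 -0.3108] jaw [ 0.9999 -0.0101  0.0035] w 0.500 F [ 1.1446 -0.2252 -2.332 ] t 25.5833
top ['0.446', '0.120', '32.129', '32.095', '88.887', '0.021']
top ['0.453', '0.165', '44.003', '17.533', '-0.655', '0.203']
top ['0.539', '0.250', '93.945', '41.103', '78.214', '0.022']
scene ['0.548', '0.254', '94.071', '45.160', '77.408', '0.018']
scene ['0.454', '0.093', '93.214', '46.240', '89.664', '0.017']
scene ['0.338', '0.109', '118.411', '29.523', '22.693', '0.185']
4 d [0.0072 0.0014 0.0196] rv [ 0.1   0.03 -0.14] | TCP [0.444 0.099 0.12 ]
```

View pics/s16z.png

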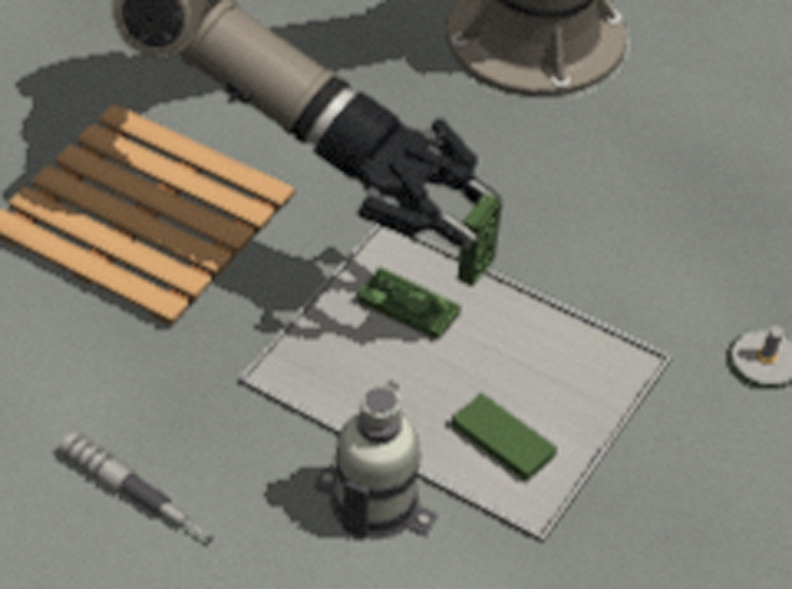

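>>> {"api": "jog_arm", "payload": {
  "targets": [1, 0.0075, 0.0014, 0.0196, 0, 0, 0, 1, 0.0075, 0.0014, 0.0196, 0, 0, 0, 1, 0.0075, 0.0014, 0.0196, 0, 0, 0, 1, 0.0075, 0.0014, 0.0196, 0, 0, 0, 1, 0.001, 0, 0.004, 0, 0, 0, 1, 0.001, 0, 0.003, 0, 0, 0, 1, 0, 0, 0, 0, 0, 0, 1, 0, 0, 0, 0, 0, 0]
}}

```text
clock: 26.35
position: [0.444, 0.0996, 0.1133]
tcp_rot: [179.4, 18.0, 89.4]
ft_force: [-0.1, 0.0, -2.8]
gripper_width: 0.499
```

>>> {"api": "jog_arm", "payload": {
  "targets": [1, 0.001, 0, 0.003, 0, 0, 0, 1, 0.001, 0, 0.003, 0, 0, 0, 1, 0, 0, 0, 0, 0, 0]
}}

```text
clock: 26.6
position: [0.4435, 0.0994, 0.1056]
tcp_rot: [179.5, 18.0, 89.4]
ft_force: [0.5, 0.4, -3.5]
gripper_width: 0.501
```

>>> {"api": "jog_arm", "payload": {
  "targets": [1, 0.0005, 0, 0.0018, 0, 0, 0, 1, 0.0005, 0, 0.0018, 0, 0, 0, 1, 0, 0, 0, 0, 0, 0]
}}

```text
clock: 26.85
position: [0.4434, 0.0993, 0.1016]
tcp_rot: [179.6, 17.9, 89.4]
ft_force: [-0.6, -0.3, -3.7]
gripper_width: 0.5
```

>>> {"api": "jog_arm", "payload": {
  "targets": [1, 0.0005, 0, 0.0015, 0, 0, 0, 1, 0.0005, 0, 0.0015, 0, 0, 0, 1, 0, 0, 0, 0, 0, 0]
}}

```text
clock: 27.1
position: [0.4435, 0.0997, 0.0996]
tcp_rot: [179.5, 17.8, 89.4]
ft_force: [-0.2, -1.1, 1.5]
gripper_width: 0.499
```

>>> {"api": "jog_arm", "payload": {
  "targets": [0, 0, 0, 0, 0, 0, 0, 0, 0, 0, 0, 0, 0, 0, 0, 0, 0, 0, 0, 0, 0, 0, -0.01, 0, 0, 0, 0, 0, 0, -0.02, 0, 0, 0, 0, 0, 0, -0.03, 0, 0, 0, 0, 0, 0, -0.03, 0, 0, 0, 0, 0, 0, 0, 0, 0, 0, 0, 0]
}}

```text
clock: 27.77
position: [0.4444, 0.0067, 0.1267]
tcp_rot: [179.3, 18.4, 88.8]
ft_force: [0.3, -0.8, -0.3]
gripper_width: 1.001
```

```bash
python3 look.py 17; python3 -c "
from k import *
plan([((.445,.161,.092),-1,-70,22,.155)])"
```

```text
TCP [0.4444 0.0067 0.1267] a [ 0.0192  0.9489 -0.3149] jaw [ 0.9998 -0.0166  0.0108] w 1.001 F [ 0.2501 -0.8025 -0.306 ] t 27.7667
top ['0.443', '0.091', '90.582', '40.813', '88.585', '0.021']
top ['0.445', '0.162', '41.047', '17.510', '-0.672', '0.100']
top ['0.539', '0.250', '93.592', '41.227', '78.029', '0.022']
scene ['0.549', '0.253', '94.068', '44.786', '77.227', '0.019']
scene ['0.445', '0.109', '127.939', '99.076', '-57.562', '0.019']
22 d [ 0.0002  0.0001 -0.0176] rv [ 0.02 -6.45 -0.03] | TCP [0.448 0.307 0.145]
```

View pics/s17z.png

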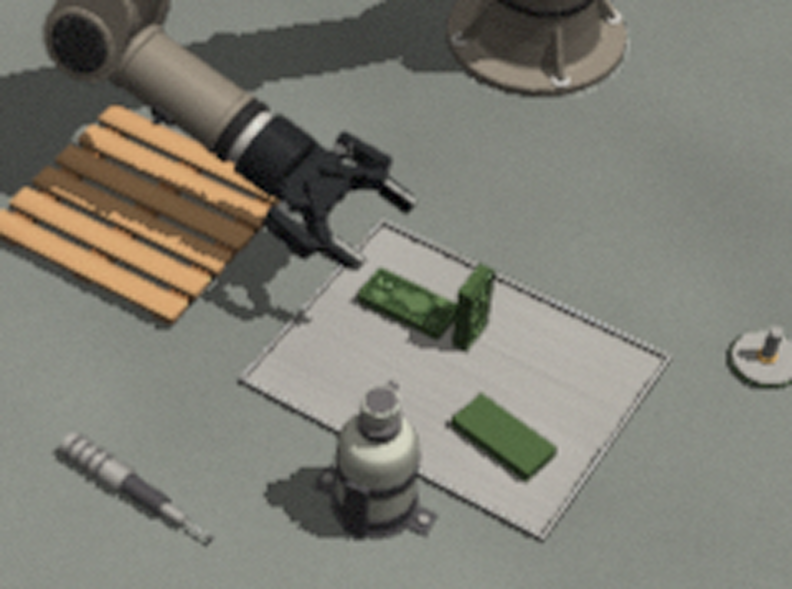

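>>> {"api": "jog_arm", "payload": {
  "targets": [0, 0.0002, 0, -0.0176, 0, -6.45, 0, 0, 0.0002, 0, -0.0176, 0, -6.45, 0, 0, 0.0002, 0, -0.0176, 0, -6.45, 0, 0, 0.0002, 0, -0.0176, 0, -6.45, 0, 0, 0.0002, 0, -0.0176, 0, -6.45, 0, 0, 0.0002, 0, -0.0176, 0, -6.45, 0, 0, 0.0002, 0, -0.0176, 0, -6.45, 0, 0, 0.0002, 0, -0.0176, 0, -6.45, 0, 0, 0.0002, 0, -0.0176, 0, -6.45, 0, 0, 0.0002, 0, -0.0176, 0, -6.45, 0, 0, 0.0002, 0, -0.0176, 0, -6.45, 0]
}}

```text
clock: 28.78
position: [0.4418, 0.1559, 0.2424]
tcp_rot: [150.0, 88.8, 59.7]
ft_force: [-1.0, -0.3, -1.2]
gripper_width: 0.997
```

>>> {"api": "jog_arm", "payload": {
  "targets": [0, 0.0002, 0, -0.0176, 0, -6.45, 0, 0, 0.0002, 0, -0.0176, 0, -6.45, 0, 0, 0.0002, 0, -0.0176, 0, -6.45, 0, 0, 0.0002, 0, -0.0176, 0, -6.45, 0, 0, 0.0002, 0, -0.0176, 0, -6.45, 0, 0, 0.0002, 0, -0.0176, 0, -6.45, 0, 0, 0.0002, 0, -0.0176, 0, -6.45, 0, 0, 0.0002, 0, -0.0176, 0, -6.45, 0, 0, 0.0002, 0, -0.0176, 0, -6.45, 0, 0, 0.0002, 0, -0.0176, 0, -6.45, 0, 0, 0.0002, 0, -0.0176, 0, -6.45, 0, 0, 0, 0, 0, 0, 0, 0]
}}

```text
clock: 29.78
position: [0.4389, 0.3097, 0.1307]
tcp_rot: [-0.9, 19.3, -90.3]
ft_force: [-3.1, -1.0, -5.4]
gripper_width: 0.997
```

```bash
python3 look.py 18; python3 -c "
from k import *
print(status.observe()['joint_pos'])
plan([((.445,.161,.085),-1,-71,6,.067)])"
```

```text
TCP [0.4389 0.3097 0.1307] a [-0.0049 -0.944  -0.3299] jaw [ 0.9999 -0.0002 -0.0142] w 0.997 F [-3.0863 -1.0471 -5.3722] t 29.7833
top ['0.443', '0.089', '93.479', '40.813', '88.586', '0.021']
top ['0.445', '0.162', '46.723', '17.527', '-0.673', '0.100']
top ['0.539', '0.250', '93.210', '42.006', '77.695', '0.022']
scene ['0.549', '0.254', '93.224', '46.954', '76.998', '0.018']
scene ['0.426', '0.105', '123.705', '105.828', '-85.985', '0.019']
[-56.896   58.3344   5.3033  69.7269  33.8803 111.5046 -57.6492]
6 d [ 0.0152  0.0007 -0.0008] rv [ 0.03 -0.16 -0.11] | TCP [0.446 0.224 0.107]
```

>>> {"api": "jog_arm", "payload": {
  "targets": [0, 0.0152, 0.0007, -0.002, 0, 0, 0, 0, 0.0152, 0.0007, -0.002, 0, 0, 0, 0, 0.0152, 0.0007, -0.002, 0, 0, 0, 0, 0, 0, 0, 0, 0, 0, 0, 0, 0, 0, 0, 0, 0]
}}

```text
clock: 30.3
position: [0.4477, 0.2675, 0.1289]
tcp_rot: [0.7, 20.6, -90.3]
ft_force: [0.4, 0.3, -0.4]
gripper_width: 1.002
```

```bash
python3 -c "
from k import *
print(pose())
plan([((.445,.161,.085),-1,-71,4,.067)])"
```

```text
(array([0.4477, 0.2675, 0.1289]), array([[-0.0054,  0.9999, -0.0149],
       [-0.936 , -0.0103, -0.3519],
       [-0.352 ,  0.012 ,  0.9359]]))
4 d [ 0.012  -0.0003 -0.0015] rv [-0.13 -0.4  -0.15] | TCP [0.446 0.224 0.107]
```

>>> {"api": "jog_arm", "payload": {
  "targets": [0, 0.012, 0, -0.0015, 0, -0.4, -0.1, 0, 0.012, 0, -0.0015, 0, -0.4, -0.1, 0, 0.012, 0, -0.0015, 0, -0.4, -0.1, 0, 0.012, 0, -0.0015, 0, -0.4, -0.1, 0, 0, 0, 0, 0, 0, 0, 0, 0, 0, 0, 0, 0, 0]
}}

```text
clock: 30.8
position: [0.4464, 0.2245, 0.1031]
tcp_rot: [0.3, 18.7, -90.8]
ft_force: [0.1, 1.2, -0.5]
gripper_width: 1.001
```

```bash
python3 look.py 19; python3 -c "
from k import *
plan([((.445,.161,.085),-1,-71,2,.067)])"
```

```text
TCP [0.4464 0.2245 0.1031] a [-0.0125 -0.947  -0.3209] jaw [ 0.9999 -0.015   0.0053] w 1.001 F [ 0.0671  1.2344 -0.4851] t 30.8
top ['0.443', '0.089', '93.526', '40.813', '88.585', '0.021']
top ['0.444', '0.164', '43.953', '20.441', '-0.654', '0.100']
top ['0.540', '0.250', '92.557', '40.589', '78.175', '0.022']
scene ['0.548', '0.254', '94.189', '46.224', '77.694', '0.019']
scene ['0.442', '0.109', '131.491', '88.962', '-55.098', '0.018']
2 d [ 0.     -0.0001  0.0021] rv [-0.11  0.11 -0.16] | TCP [0.446 0.224 0.107]
```

View pics/s19z.png

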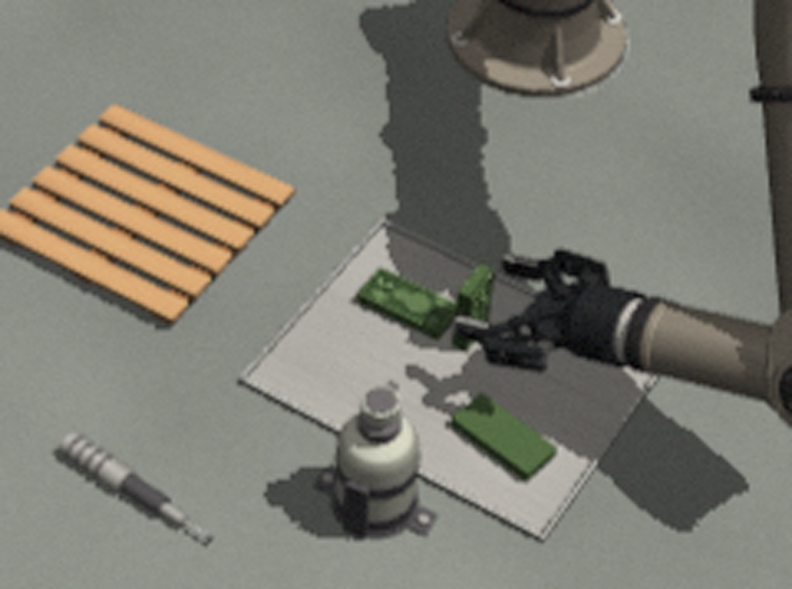

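>>> {"api": "jog_arm", "payload": {
  "targets": [1, 0, 0, 0, 0, 0, 0, 1, 0, 0, 0, 0, 0, 0, 1, 0, 0, 0, 0, 0, 0, 1, 0, 0, 0, 0, 0, 0, 1, 0, 0, 0, 0, 0, 0, 1, 0, 0, 0, 0, 0, 0]
}}

```text
clock: 31.4
position: [0.4462, 0.2253, 0.1028]
tcp_rot: [0.3, 18.7, -90.7]
ft_force: [-1.0, 0.9, 2.1]
gripper_width: 0.495
```

```bash
python3 -c "
from k import *
p,R=pose();print(p,R[:,0],status.observe()['gripper_width'])
th=np.degrees(np.arctan2(R[1,0],-R[2,0]));print(th,p+.067*R[:,0])
plan([((.446,.161,.182),-1,th,4),((.545,.052,.112),0,th+90,14)])"
```

```text
[0.4462 0.2253 0.1028] [-0.0116 -0.9471 -0.3209] 0.49497168249526224
-71.28430904769533 [0.4454 0.1618 0.0813]
4 d [-0.0079  0.0003  0.0239] rv [-0.05  0.   -0.07] | TCP [0.447 0.224 0.203]
14 d [0.0095 0.0071 0.0122] rv [-0.07  6.43  0.04] | TCP [0.545 0.031 0.175]
```

>>> {"api": "jog_arm", "payload": {
  "targets": [1, -0.0079, 0, 0.0239, 0, 0, 0, 1, -0.0079, 0, 0.0239, 0, 0, 0, 1, -0.0079, 0, 0.0239, 0, 0, 0, 1, -0.0079, 0, 0.0239, 0, 0, 0, 1, 0.0095, 0.007, 0.0122, 0, 6.43, 0, 1, 0.0095, 0.007, 0.0122, 0, 6.43, 0, 1, 0.0095, 0.007, 0.0122, 0, 6.43, 0, 1, 0.0095, 0.007, 0.0122, 0, 6.43, 0, 1, 0.0095, 0.007, 0.0122, 0, 6.43, 0, 1, 0.0095, 0.007, 0.0122, 0, 6.43, 0, 1, 0.0095, 0.007, 0.0122, 0, 6.43, 0, 1, 0.0095, 0.007, 0.0122, 0, 6.43, 0]
}}

```text
clock: 32.4
position: [0.5002, 0.1055, 0.2265]
tcp_rot: [1.2, 70.5, -89.6]
ft_force: [0.4, 0.0, -3.4]
gripper_width: 0.49
```

>>> {"api": "jog_arm", "payload": {
  "targets": [1, 0.0095, 0.007, 0.0122, 0, 6.43, 0, 1, 0.0095, 0.007, 0.0122, 0, 6.43, 0, 1, 0.0095, 0.007, 0.0122, 0, 6.43, 0, 1, 0.0095, 0.007, 0.0122, 0, 6.43, 0, 1, 0.0095, 0.007, 0.0122, 0, 6.43, 0, 1, 0.0095, 0.007, 0.0122, 0, 6.43, 0, 1, 0, 0, 0, 0, 0, 0, 1, 0, 0, 0, 0, 0, 0]
}}

```text
clock: 33.07
position: [0.5399, 0.0244, 0.1724]
tcp_rot: [-179.9, 71.4, 88.8]
ft_force: [0.4, 0.4, -3.1]
gripper_width: 0.491
```

```bash
python3 look.py 20; python3 -c "
from k import *
plan([((.545,.052,.026),0,18.7,3)])"
```

```text
TCP [0.5399 0.0244 0.1724] a [ 0.0066  0.3181 -0.948 ] jaw [ 0.9997 -0.0228 -0.0007] w 0.491 F [ 0.3988  0.3926 -3.1213] t 33.0667
top ['0.443', '0.089', '93.458', '40.811', '88.588', '0.021']
top ['0.539', '0.250', '93.080', '40.671', '77.209', '0.022']
top ['0.553', '0.082', '90.966', '46.290', '-86.151', '0.116']
scene ['0.549', '0.254', '93.722', '45.251', '78.244', '0.018']
scene ['0.471', '0.065', '148.558', '81.470', '-89.475', '0.108']
3 d [0.0269 0.0015 0.0089] rv [-0.24 -0.   -0.13] | TCP [0.545 0.031 0.089]
```

View pics/s20z.png

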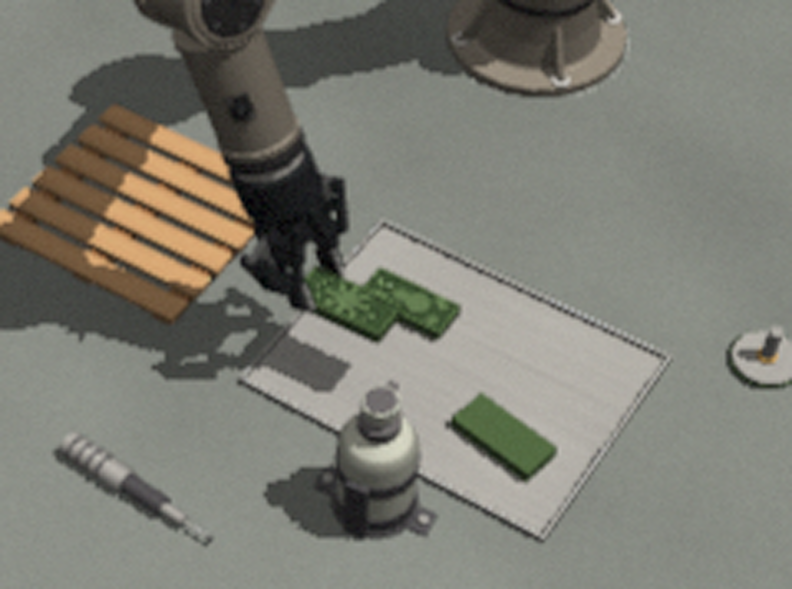

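>>> {"api": "jog_arm", "payload": {
  "targets": [1, 0.0269, 0.0015, 0.0089, 0, 0, 0, 1, 0.0269, 0.0015, 0.0089, 0, 0, 0, 1, 0.0269, 0.0015, 0.0089, 0, 0, 0, 1, 0.003, 0, 0.001, 0, 0, 0, 1, 0.003, 0, 0.001, 0, 0, 0, 1, 0, 0, 0, 0, 0, 0, 1, 0, 0, 0, 0, 0, 0]
}}

```text
clock: 33.75
position: [0.5475, 0.0314, 0.0858]
tcp_rot: [178.5, 71.3, 87.8]
ft_force: [0.5, 0.5, -2.8]
gripper_width: 0.493
```

>>> {"api": "jog_arm", "payload": {
  "targets": [1, 0.003, 0, 0.001, 0, 0, 0, 1, 0.003, 0, 0.001, 0, 0, 0, 1, 0.001, 0, 0.0003, 0, 0, 0, 1, 0, 0, 0, 0, 0, 0]
}}

```text
clock: 34.08
position: [0.5475, 0.0305, 0.0786]
tcp_rot: [178.6, 71.2, 87.8]
ft_force: [-1.0, -1.1, 4.7]
gripper_width: 0.493
```

>>> {"api": "jog_arm", "payload": {
  "targets": [0, 0, 0, 0, 0, 0, 0, 0, 0, 0, 0, 0, 0, 0, 0, 0, 0, 0, 0, 0, 0, 0, -0.02, 0, 0, 0, 0, 0, 0, -0.04, 0, 0, 0, 0, 0, 0, -0.04, 0, 0, 0, 0, 0, 0, -0.02, 0, 0, 0, 0, 0, 0, 0, 0, 0, 0, 0, 0]
}}

```text
clock: 34.75
position: [0.5486, -0.0107, 0.1958]
tcp_rot: [177.0, 71.4, 86.1]
ft_force: [0.4, 0.1, 0.8]
gripper_width: 1.002
```

```bash
python3 look.py 21
python3 -c "
from k import *
plan([((.549,.284,.112),-12,-18,10),((.549,.284,.009),-12,-18,5)])"
```

```text
TCP [ 0.5486 -0.0107  0.1958] a [ 0.0215  0.3184 -0.9477] jaw [ 0.9997 -0.0179  0.0166] w 1.002 F [0.3799 0.0562 0.7761] t 34.75
top ['0.443', '0.089', '93.429', '40.758', '89.100', '0.021']
top ['0.539', '0.251', '93.243', '41.324', '77.898', '0.022']
top ['0.545', '0.080', '92.046', '40.793', '-89.100', '0.020']
scene ['0.549', '0.254', '93.465', '45.080', '77.871', '0.019']
scene ['0.555', '0.084', '93.372', '46.703', '-88.759', '0.017']
scene ['0.453', '0.092', '94.621', '48.061', '-89.843', '0.017']
10 d [ 0.0028 -0.0024 -0.0317] rv [ 1.14 -3.66 -0.03] | TCP [0.553 0.304 0.176]
5 d [ 0.0196 -0.     -0.0064] rv [0. 0. 0.] | TCP [0.553 0.304 0.073]
```

View pics/s21z.png

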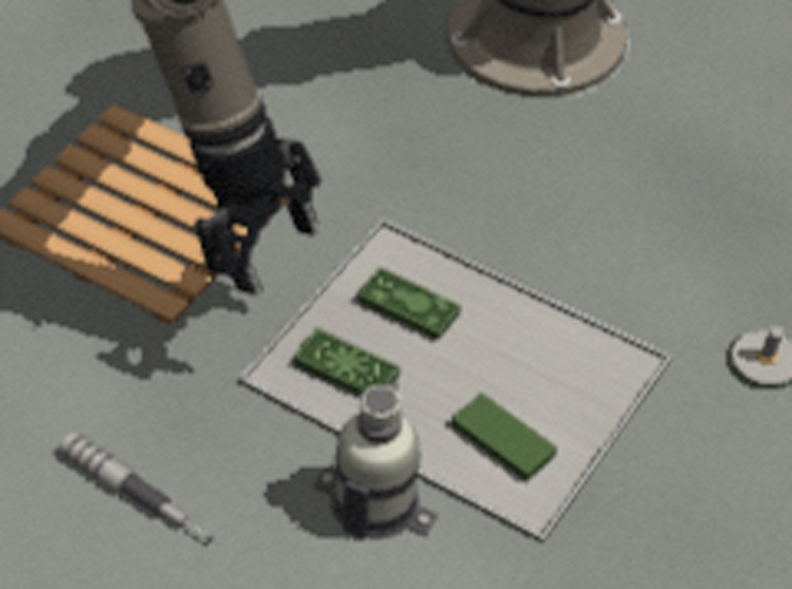

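```bash
python3 -c "
from k import *
plan([((.51,.14,.15),-6,0,6),((.549,.284,.112),-12,-18,6)])"
```

```text
6 d [ 0.0003 -0.0072 -0.0249] rv [ 0.86 -3.12  0.07] | TCP [0.51  0.14  0.217]
6 d [ 0.0032  0.0031 -0.0289] rv [ 0.99 -3.   -0.16] | TCP [0.553 0.304 0.176]
```

>>> {"api": "jog_arm", "payload": {
  "targets": [0, 0.0003, -0.0072, -0.0249, 0.86, -3.12, 0, 0, 0.0003, -0.0072, -0.0249, 0.86, -3.12, 0, 0, 0.0003, -0.0072, -0.0249, 0.86, -3.12, 0, 0, 0.0003, -0.0072, -0.0249, 0.86, -3.12, 0, 0, 0.0003, -0.0072, -0.0249, 0.86, -3.12, 0, 0, 0.0003, -0.0072, -0.0249, 0.86, -3.12, 0, 0, 0.0032, 0.0031, -0.0289, 1, -3, -0.1, 0, 0.0032, 0.0031, -0.0289, 1, -3, -0.1, 0, 0.0032, 0.0031, -0.0289, 1, -3, -0.1, 0, 0.0032, 0.0031, -0.0289, 1, -3, -0.1, 0, 0.0032, 0.0031, -0.0289, 1, -3, -0.1, 0, 0.0032, 0.0031, -0.0289, 1, -3, -0.1]
}}

```text
clock: 35.85
position: [0.5504, 0.3069, 0.1726]
tcp_rot: [-1.1, 71.7, -102.9]
ft_force: [0.8, -0.1, 1.4]
gripper_width: 0.998
```

>>> {"api": "jog_arm", "payload": {
  "targets": [0, 0, 0, 0, 0, 0, 0, 0, 0, 0, 0, 0, 0, 0]
}}

```text
clock: 36.02
position: [0.5486, 0.3079, 0.1689]
tcp_rot: [-2.2, 71.6, -103.6]
ft_force: [0.3, 0.1, -0.2]
gripper_width: 0.998
```

```bash
python3 look.py 22
python3 -c "
from k import *
plan([((.549,.284,.009),-12,-18,5)])"
```

```text
TCP [0.5486 0.3079 0.1689] a [-0.0743 -0.3064 -0.949 ] jaw [ 0.9799 -0.1992 -0.0124] w 0.998 F [ 0.3399  0.1387 -0.1745] t 36.0167
top ['0.443', '0.091', '90.395', '40.812', '88.586', '0.020']
top ['0.539', '0.250', '93.212', '41.706', '77.695', '0.022']
top ['0.545', '0.081', '89.730', '41.093', '-88.899', '0.021']
scene ['0.549', '0.254', '93.881', '44.831', '78.244', '0.018']
scene ['0.555', '0.084', '93.315', '46.978', '-89.256', '0.017']
scene ['0.454', '0.093', '93.214', '46.372', '89.665', '0.017']
5 d [ 0.0191  0.0004 -0.0064] rv [0.05 0.05 0.05] | TCP [0.553 0.304 0.073]
```

View pics/s22z.png

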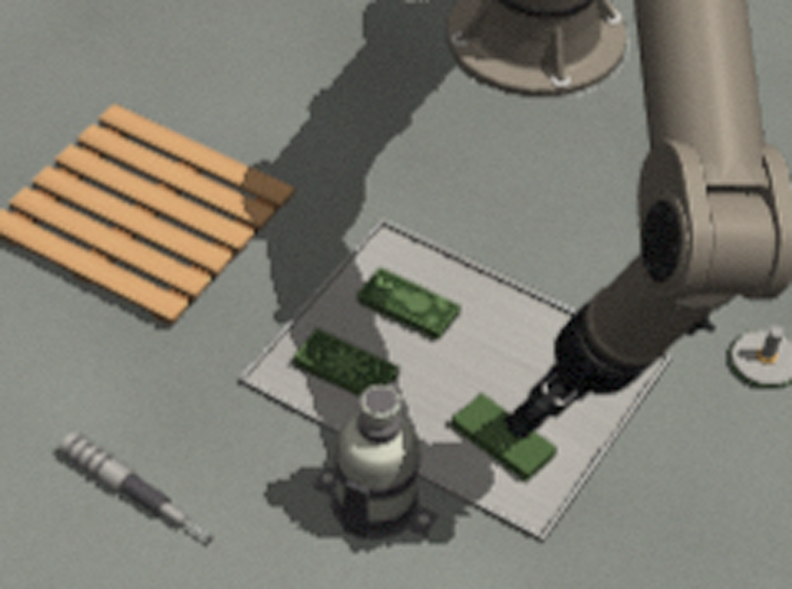

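>>> {"api": "jog_arm", "payload": {
  "targets": [0, 0.0191, 0.0004, -0.0064, 0, 0, 0, 0, 0.0191, 0.0004, -0.0064, 0, 0, 0, 0, 0.0191, 0.0004, -0.0064, 0, 0, 0, 0, 0.0191, 0.0004, -0.0064, 0, 0, 0, 0, 0.0191, 0.0004, -0.0064, 0, 0, 0, 0, 0, 0, 0, 0, 0, 0, 0, 0, 0, 0, 0, 0, 0]
}}

```text
clock: 36.7
position: [0.5536, 0.3028, 0.0747]
tcp_rot: [-0.8, 71.8, -102.7]
ft_force: [0.8, 0.9, 0.8]
gripper_width: 1.001
```

>>> {"api": "jog_arm", "payload": {
  "targets": [1, 0.001, 0, 0, 0, 0, 0, 1, 0, 0, 0, 0, 0, 0, 1, 0, 0, 0, 0, 0, 0, 1, 0, 0, 0, 0, 0, 0, 1, 0, 0, 0, 0, 0, 0, 1, 0, 0, 0, 0, 0, 0]
}}

```text
clock: 37.2
position: [0.5544, 0.3057, 0.0753]
tcp_rot: [-0.3, 72.1, -102.1]
ft_force: [0.0, 1.3, 6.1]
gripper_width: 0.5
```

```bash
python3 look.py 23
python3 -c "
from k import *
p,R=pose();d=(p[2]-.012)/-R[2,0];G=p+d*R[:,0];print('d',d,'G',G)
plan([((G[0]-.02,G[1],.15),-12,-18,5,d),((.46,.17,.19),0,72,16,d)])"
```

```text
TCP [0.5544 0.3057 0.0753] a [-0.0646 -0.301  -0.9514] jaw [ 0.9787 -0.2055 -0.0015] w 0.500 F [0.0269 1.2583 6.064 ] t 37.2
top ['0.443', '0.091', '91.482', '39.331', '-89.368', '0.021']
top ['0.540', '0.250', '92.637', '42.806', '76.207', '0.022']
top ['0.545', '0.080', '92.032', '41.362', '-89.013', '0.021']
scene ['0.547', '0.240', '66.696', '44.989', '77.578', '0.018']
scene ['0.555', '0.083', '91.371', '47.043', '-89.257', '0.017']
scene ['0.454', '0.093', '92.586', '46.438', '89.665', '0.017']
d 0.06653253110490197 G [0.5501 0.2857 0.012 ]
5 d [-0.026  -0.0039  0.0093] rv [ 0.03 -0.01  0.01] | TCP [0.534 0.306 0.213]
16 d [-0.0056 -0.0032  0.0132] rv [-0.74  5.6  -0.38] | TCP [0.46  0.107 0.211]
```

>>> {"api": "jog_arm", "payload": {
  "targets": [1, -0.026, -0.004, 0.0093, 0, 0, 0, 1, -0.026, -0.004, 0.0093, 0, 0, 0, 1, -0.026, -0.004, 0.0093, 0, 0, 0, 1, -0.026, -0.004, 0.0093, 0, 0, 0, 1, -0.026, -0.004, 0.0093, 0, 0, 0, 1, -0.0056, -0.0032, 0.0132, -0.74, 5.6, -0.38, 1, -0.0056, -0.0032, 0.0132, -0.74, 5.6, -0.38, 1, -0.0056, -0.0032, 0.0132, -0.74, 5.6, -0.38, 1, -0.0056, -0.0032, 0.0132, -0.74, 5.6, -0.38, 1, -0.0056, -0.0032, 0.0132, -0.74, 5.6, -0.38, 1, -0.0056, -0.0032, 0.0132, -0.74, 5.6, -0.38, 1, -0.0056, -0.0032, 0.0132, -0.74, 5.6, -0.38]
}}

```text
clock: 38.3
position: [0.4967, 0.2191, 0.2527]
tcp_rot: [-173.0, 68.4, 89.8]
ft_force: [0.2, -0.6, -4.4]
gripper_width: 0.499
```

>>> {"api": "jog_arm", "payload": {
  "targets": [1, -0.0056, -0.0032, 0.0132, -0.74, 5.6, -0.38, 1, -0.0056, -0.0032, 0.0132, -0.74, 5.6, -0.38, 1, -0.0056, -0.0032, 0.0132, -0.74, 5.6, -0.38, 1, -0.0056, -0.0032, 0.0132, -0.74, 5.6, -0.38, 1, -0.0056, -0.0032, 0.0132, -0.74, 5.6, -0.38, 1, -0.0056, -0.0032, 0.0132, -0.74, 5.6, -0.38, 1, -0.0056, -0.0032, 0.0132, -0.74, 5.6, -0.38, 1, -0.0056, -0.0032, 0.0132, -0.74, 5.6, -0.38, 1, -0.0056, -0.0032, 0.0132, -0.74, 5.6, -0.38, 1, 0, 0, 0, 0, 0, 0, 1, 0, 0, 0, 0, 0, 0]
}}

```text
clock: 39.22
position: [0.4599, 0.1041, 0.2067]
tcp_rot: [-179.4, 18.2, 90.1]
ft_force: [1.2, 0.3, -2.2]
gripper_width: 0.497
```

```bash
python3 look.py 24
python3 -c "
from k import *
plan([((.455,.17,.105),0,72,4,.0665)])"
```

```text
TCP [0.4599 0.1041 0.2067] a [-0.0016  0.9499 -0.3125] jaw [ 1.     -0.0015 -0.0098] w 0.497 F [ 1.2002  0.3079 -2.2441] t 39.2167
top ['0.478', '0.178', '41.387', '20.494', '-0.563', '0.203']
top ['0.545', '0.080', '90.987', '41.745', '-89.100', '0.020']
scene ['0.555', '0.082', '90.432', '47.042', '-89.256', '0.017']
scene ['0.453', '0.093', '92.487', '44.653', '89.666', '0.017']
scene ['0.361', '0.122', '122.589', '28.750', '22.734', '0.166']
4 d [ 0.0066 -0.0013  0.0201] rv [-0.01  0.04  0.06] | TCP [0.455 0.107 0.126]
```

View pics/s24z.png

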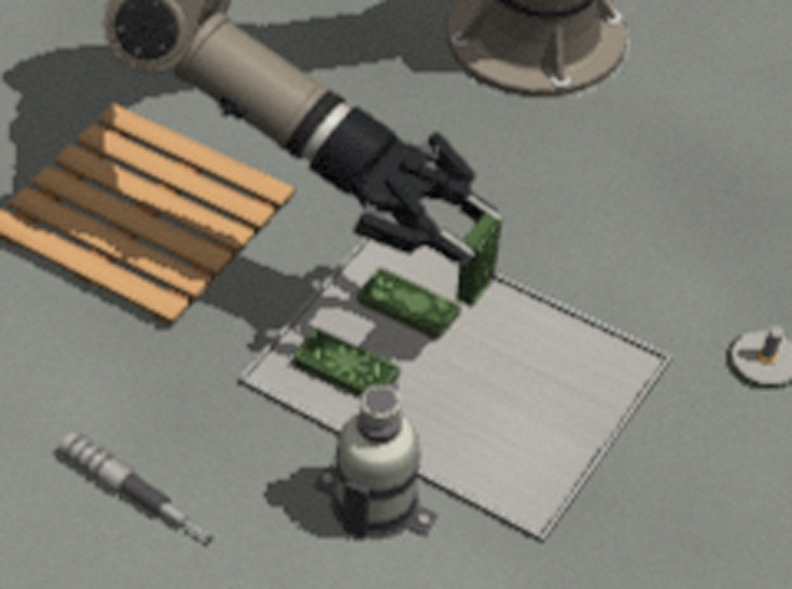

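>>> {"api": "jog_arm", "payload": {
  "targets": [1, 0.0066, -0.0013, 0.0201, 0, 0, 0, 1, 0.0066, -0.0013, 0.0201, 0, 0, 0, 1, 0.0066, -0.0013, 0.0201, 0, 0, 0, 1, 0.0066, -0.0013, 0.0201, 0, 0, 0, 1, 0.001, 0, 0.004, 0, 0, 0, 1, 0.001, 0, 0.003, 0, 0, 0, 1, 0, 0, 0, 0, 0, 0, 1, 0, 0, 0, 0, 0, 0]
}}

```text
clock: 39.98
position: [0.4551, 0.1059, 0.1189]
tcp_rot: [-179.9, 18.1, 90.2]
ft_force: [0.3, 0.5, -3.1]
gripper_width: 0.497
```

>>> {"api": "jog_arm", "payload": {
  "targets": [1, 0.001, 0, 0.003, 0, 0, 0, 1, 0.001, 0, 0.003, 0, 0, 0, 1, 0.0005, 0, 0.0018, 0, 0, 0, 1, 0, 0, 0, 0, 0, 0]
}}

```text
clock: 40.32
position: [0.4542, 0.1052, 0.1086]
tcp_rot: [-179.7, 18.1, 90.2]
ft_force: [-0.7, -0.1, -4.2]
gripper_width: 0.496
```

>>> {"api": "jog_arm", "payload": {
  "targets": [1, 0.0005, 0, 0.0018, 0, 0, 0, 1, 0.0005, 0, 0.0018, 0, 0, 0, 1, 0, 0, 0, 0, 0, 0]
}}

```text
clock: 40.57
position: [0.4543, 0.1053, 0.1058]
tcp_rot: [-179.7, 17.9, 90.2]
ft_force: [-1.0, -2.1, -0.4]
gripper_width: 0.5
```

>>> {"api": "jog_arm", "payload": {
  "targets": [1, 0.0003, 0, 0.001, 0, 0, 0, 1, 0, 0, 0, 0, 0, 0]
}}

```text
clock: 40.73
position: [0.4543, 0.1056, 0.1057]
tcp_rot: [-179.8, 17.8, 90.2]
ft_force: [-0.9, -2.3, 5.5]
gripper_width: 0.496
```

>>> {"api": "jog_arm", "payload": {
  "targets": [0, 0, 0, 0, 0, 0, 0, 0, 0, 0, 0, 0, 0, 0, 0, 0, 0, 0, 0, 0, 0, 0, -0.01, 0, 0, 0, 0, 0, 0, -0.02, 0, 0, 0, 0, 0, 0, -0.03, 0, 0, 0, 0, 0, 0, -0.03, 0, 0, 0, 0, 0, 0, 0, 0, 0, 0, 0, 0]
}}

```text
clock: 41.4
position: [0.4565, 0.0124, 0.1319]
tcp_rot: [-179.9, 18.5, 89.6]
ft_force: [0.4, -0.6, -0.7]
gripper_width: 1.0
```

```bash
python3 look.py 25; python3 -c "
from k import *
plan([((.455,.169,.098),0,-69,22,.15)])"
```

```text
TCP [0.4565 0.0124 0.1319] a [ 0.0066  0.9483 -0.3173] jaw [ 1.     -0.0075 -0.0016] w 1.000 F [ 0.404  -0.5986 -0.7365] t 41.4
top ['0.443', '0.091', '90.608', '40.812', '88.586', '0.021']
top ['0.456', '0.171', '44.014', '17.539', '-0.729', '0.100']
top ['0.545', '0.080', '90.825', '40.832', '-89.190', '0.020']
scene ['0.555', '0.082', '90.602', '45.301', '-89.257', '0.017']
scene ['0.428', '0.114', '132.846', '100.785', '85.537', '0.019']
22 d [ 0.0002 -0.     -0.0173] rv [-0.01 -6.4   0.01] | TCP [0.455 0.309 0.152]
```

View pics/s25z.png

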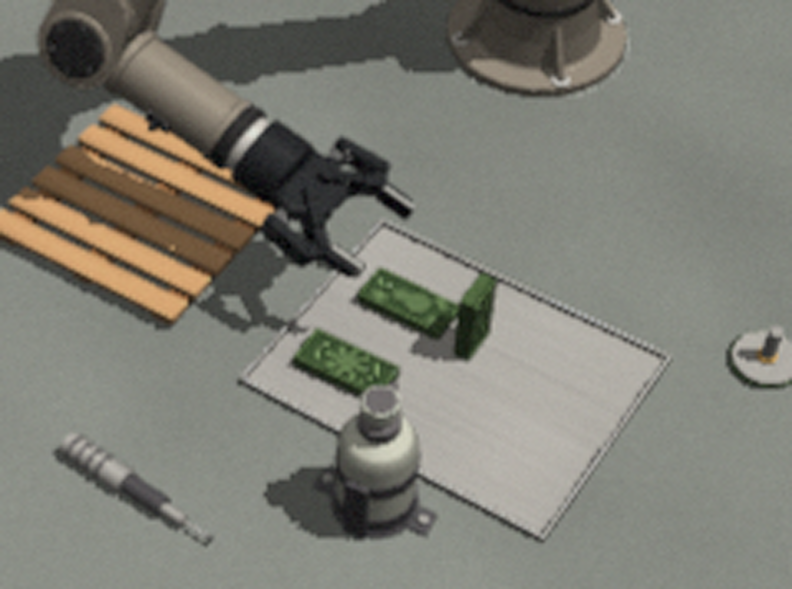

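>>> {"api": "jog_arm", "payload": {
  "targets": [0, 0.0002, 0, -0.0173, 0, -6.4, 0, 0, 0.0002, 0, -0.0173, 0, -6.4, 0, 0, 0.0002, 0, -0.0173, 0, -6.4, 0, 0, 0.0002, 0, -0.0173, 0, -6.4, 0, 0, 0.0002, 0, -0.0173, 0, -6.4, 0, 0, 0.0002, 0, -0.0173, 0, -6.4, 0, 0, 0.0002, 0, -0.0173, 0, -6.4, 0, 0, 0.0002, 0, -0.0173, 0, -6.4, 0, 0, 0.0002, 0, -0.0173, 0, -6.4, 0, 0, 0.0002, 0, -0.0173, 0, -6.4, 0, 0, 0.0002, 0, -0.0173, 0, -6.4, 0]
}}

```text
clock: 42.42
position: [0.454, 0.1595, 0.2465]
tcp_rot: [-176.3, 88.7, 93.9]
ft_force: [0.2, -0.2, -0.0]
gripper_width: 1.0
```

>>> {"api": "jog_arm", "payload": {
  "targets": [0, 0.0002, 0, -0.0173, 0, -6.4, 0, 0, 0.0002, 0, -0.0173, 0, -6.4, 0, 0, 0.0002, 0, -0.0173, 0, -6.4, 0, 0, 0.0002, 0, -0.0173, 0, -6.4, 0, 0, 0.0002, 0, -0.0173, 0, -6.4, 0, 0, 0.0002, 0, -0.0173, 0, -6.4, 0, 0, 0.0002, 0, -0.0173, 0, -6.4, 0, 0, 0.0002, 0, -0.0173, 0, -6.4, 0, 0, 0.0002, 0, -0.0173, 0, -6.4, 0, 0, 0.0002, 0, -0.0173, 0, -6.4, 0, 0, 0.0002, 0, -0.0173, 0, -6.4, 0]
}}

```text
clock: 43.33
position: [0.4524, 0.3132, 0.1516]
tcp_rot: [-0.4, 20.9, -89.8]
ft_force: [0.7, -0.0, -0.4]
gripper_width: 0.993
```

>>> {"api": "jog_arm", "payload": {
  "targets": [0, 0.01, 0, -0.002, 0, 0, 0, 0, 0.01, 0, -0.002, 0, 0, 0, 0, 0.01, 0, -0.002, 0, 0, 0, 0, 0, 0, 0, 0, 0, 0, 0, 0, 0, 0, 0, 0, 0]
}}

```text
clock: 43.75
position: [0.4531, 0.285, 0.1358]
tcp_rot: [-0.4, 21.1, -90.0]
ft_force: [-0.4, -0.7, -0.1]
gripper_width: 0.999
```

```bash
python3 look.py 26; python3 -c "
from k import *
plan([((.4555,.169,.085),0,-70,5,.067)])"
```

```text
TCP [0.4531 0.285  0.1358] a [-0.0001 -0.9332 -0.3593] jaw [ 1.      0.0025 -0.0069] w 0.999 F [-0.3778 -0.717  -0.085 ] t 43.75
top ['0.443', '0.089', '93.500', '40.812', '88.587', '0.021']
top ['0.454', '0.171', '46.920', '17.515', '-0.729', '0.100']
top ['0.545', '0.078', '89.896', '40.834', '-88.899', '0.020']
scene ['0.555', '0.084', '93.315', '46.913', '-89.257', '0.017']
scene ['0.429', '0.114', '132.244', '100.836', '85.618', '0.019']
5 d [ 0.0121  0.0004 -0.0016] rv [ 0.06 -0.24 -0.01] | TCP [0.456 0.232 0.108]
```

>>> {"api": "jog_arm", "payload": {
  "targets": [0, 0.0121, 0.0004, -0.0016, 0, -0.2, 0, 0, 0.0121, 0.0004, -0.0016, 0, -0.2, 0, 0, 0.0121, 0.0004, -0.0016, 0, -0.2, 0, 0, 0.0121, 0.0004, -0.0016, 0, -0.2, 0, 0, 0.0121, 0.0004, -0.0016, 0, -0.2, 0, 0, 0, 0, 0, 0, 0, 0, 0, 0, 0, 0, 0, 0, 0]
}}

```text
clock: 44.43
position: [0.456, 0.2316, 0.108]
tcp_rot: [-0.3, 20.2, -90.0]
ft_force: [-0.4, -0.4, 0.1]
gripper_width: 1.001
```

```bash
python3 look.py 27; python3 -c "
from k import *
plan([((.4555,.169,.085),0,-70,2,.067)])"
```

```text
TCP [0.456  0.2316 0.108 ] a [ 0.0003 -0.9386 -0.345 ] jaw [ 1.      0.0018 -0.0042] w 1.001 F [-0.3676 -0.4152  0.1193] t 44.4333
top ['0.443', '0.089', '93.437', '40.814', '88.585', '0.020']
top ['0.454', '0.171', '46.949', '17.550', '-0.618', '0.100']
top ['0.545', '0.080', '91.901', '40.750', '-89.004', '0.020']
scene ['0.555', '0.082', '90.602', '45.426', '-89.256', '0.017']
scene ['0.443', '0.109', '132.086', '78.774', '-62.076', '0.018']
2 d [ 0.0003 -0.0003  0.0001] rv [ 0.13 -0.13 -0.05] | TCP [0.456 0.232 0.108]
```

View pics/s27z.png

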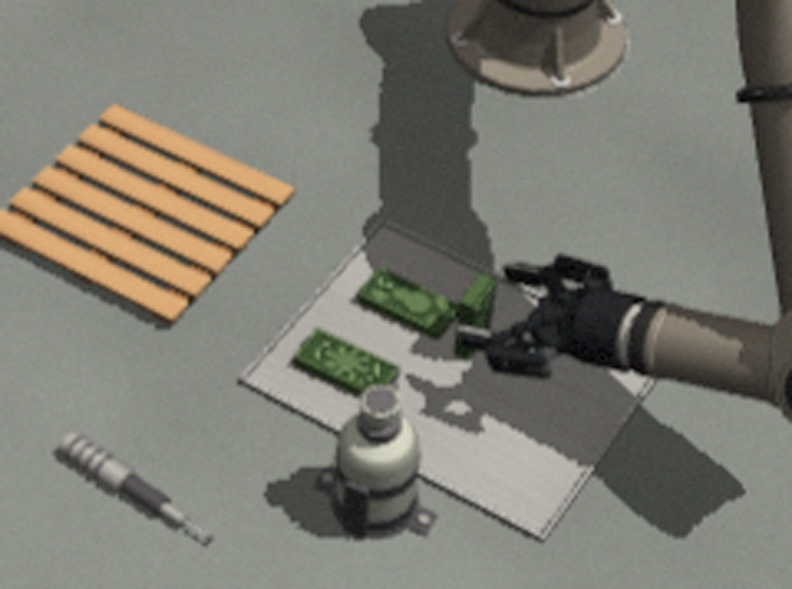

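>>> {"api": "jog_arm", "payload": {
  "targets": [1, 0, 0, 0, 0, 0, 0, 1, 0, 0, 0, 0, 0, 0, 1, 0, 0, 0, 0, 0, 0, 1, 0, 0, 0, 0, 0, 0, 1, 0, 0, 0, 0, 0, 0, 1, 0, 0, 0, 0, 0, 0]
}}

```text
clock: 45.03
position: [0.4558, 0.2317, 0.1078]
tcp_rot: [-0.3, 20.1, -90.0]
ft_force: [-1.6, 1.9, 2.5]
gripper_width: 0.498
```

```bash
python3 -c "
from k import *
p,R=pose();print(p,R[:,0],status.observe()['gripper_width'])
th=np.degrees(np.arctan2(R[1,0],-R[2,0]));G=p+.067*R[:,0];print(th,G)
plan([((G[0],G[1],.182),0,th,4),((.48,.20,.112),0,th+90,14)])"
```

```text
[0.4558 0.2317 0.1078] [ 0.0005 -0.9389 -0.3443] 0.49766071210692087
-69.86238801744611 [0.4558 0.1688 0.0847]
4 d [-0.0084 -0.0001  0.0228] rv [ 0.07  0.   -0.01] | TCP [0.456 0.232 0.205]
14 d [0.0042 0.0017 0.0027] rv [0.   6.43 0.  ] | TCP [0.48  0.177 0.175]
```

>>> {"api": "jog_arm", "payload": {
  "targets": [1, -0.0084, 0, 0.0228, 0, 0, 0, 1, -0.0084, 0, 0.0228, 0, 0, 0, 1, -0.0084, 0, 0.0228, 0, 0, 0, 1, -0.0084, 0, 0.0228, 0, 0, 0, 1, 0.0042, 0.0017, 0.0027, 0, 6.43, 0, 1, 0.0042, 0.0017, 0.0027, 0, 6.43, 0, 1, 0.0042, 0.0017, 0.0027, 0, 6.43, 0, 1, 0.0042, 0.0017, 0.0027, 0, 6.43, 0, 1, 0.0042, 0.0017, 0.0027, 0, 6.43, 0, 1, 0.0042, 0.0017, 0.0027, 0, 6.43, 0, 1, 0.0042, 0.0017, 0.0027, 0, 6.43, 0, 1, 0.0042, 0.0017, 0.0027, 0, 6.43, 0]
}}

```text
clock: 46.03
position: [0.47, 0.1934, 0.1977]
tcp_rot: [-0.6, 71.9, -90.5]
ft_force: [0.6, -1.0, -3.7]
gripper_width: 0.497
```

>>> {"api": "jog_arm", "payload": {
  "targets": [1, 0.0042, 0.0017, 0.0027, 0, 6.43, 0, 1, 0.0042, 0.0017, 0.0027, 0, 6.43, 0, 1, 0.0042, 0.0017, 0.0027, 0, 6.43, 0, 1, 0.0042, 0.0017, 0.0027, 0, 6.43, 0, 1, 0.0042, 0.0017, 0.0027, 0, 6.43, 0, 1, 0.0042, 0.0017, 0.0027, 0, 6.43, 0, 1, 0, 0, 0, 0, 0, 0, 1, 0, 0, 0, 0, 0, 0]
}}

```text
clock: 46.7
position: [0.4796, 0.1732, 0.1721]
tcp_rot: [-178.5, 70.1, 91.2]
ft_force: [-0.1, 1.2, -3.5]
gripper_width: 0.496
```

```bash
python3 look.py 28; python3 -c "
from k import *
plan([((.48,.20,.022),0,20,3)])"
```

```text
TCP [0.4796 0.1732 0.1721] a [-0.007   0.3407 -0.9401] jaw [ 1.     -0.0034 -0.0087] w 0.496 F [-0.116   1.2244 -3.5077] t 46.7
top ['0.440', '0.122', '32.186', '29.198', '-1.092', '0.020']
top ['0.487', '0.249', '85.556', '43.705', '-86.822', '0.116']
scene ['0.555', '0.083', '90.725', '47.042', '-89.256', '0.017']
scene ['0.419', '0.205', '100.219', '51.850', '89.814', '0.112']
scene ['0.454', '0.092', '94.193', '46.174', '89.665', '0.017']
3 d [0.0277 0.0003 0.0103] rv [ 0.05 -0.02  0.13] | TCP [0.48  0.177 0.085]
```

View pics/s28z.png

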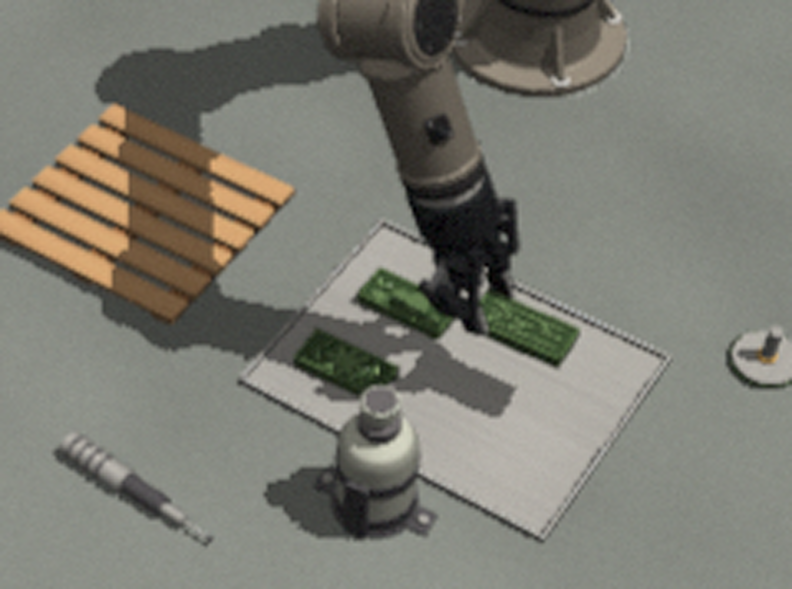

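Bamboo face is up. Lower it.

>>> {"api": "jog_arm", "payload": {
  "targets": [1, 0.0277, 0, 0.0103, 0, 0, 0, 1, 0.0277, 0, 0.0103, 0, 0, 0, 1, 0.0277, 0, 0.0103, 0, 0, 0, 1, 0.002, 0, 0.0007, 0, 0, 0, 1, 0, 0, 0, 0, 0, 0, 1, 0, 0, 0, 0, 0, 0]
}}

```text
clock: 47.3
position: [0.4804, 0.1783, 0.0845]
tcp_rot: [-179.6, 69.8, 90.6]
ft_force: [0.6, 0.6, -2.6]
gripper_width: 0.5
```

>>> {"api": "jog_arm", "payload": {
  "targets": [1, 0.002, 0, 0.0007, 0, 0, 0, 1, 0.002, 0, 0.0007, 0, 0, 0, 1, 0.002, 0, 0.0007, 0, 0, 0, 1, 0, 0, 0, 0, 0, 0]
}}

```text
clock: 47.63
position: [0.4806, 0.1765, 0.0775]
tcp_rot: [-179.6, 69.8, 90.4]
ft_force: [0.8, 0.3, -1.9]
gripper_width: 0.493
```

>>> {"api": "jog_arm", "payload": {
  "targets": [1, 0.0015, 0, 0.0005, 0, 0, 0, 1, 0.0015, 0, 0.0005, 0, 0, 0, 1, 0, 0, 0, 0, 0, 0]
}}

```text
clock: 47.88
position: [0.4807, 0.1764, 0.0773]
tcp_rot: [-179.6, 69.7, 90.5]
ft_force: [-7.6, -6.8, 22.4]
gripper_width: 0.493
```

>>> {"api": "jog_arm", "payload": {
  "targets": [0, 0, 0, 0, 0, 0, 0, 0, 0, 0, 0, 0, 0, 0, 0, 0, 0, 0, 0, 0, 0, 0, -0.02, 0, 0, 0, 0, 0, 0, -0.04, 0, 0, 0, 0, 0, 0, -0.04, 0, 0, 0, 0, 0, 0, -0.02, 0, 0, 0, 0, 0, 0, 0, 0, 0, 0, 0, 0]
}}

```text
clock: 48.55
position: [0.4842, 0.1335, 0.191]
tcp_rot: [178.9, 69.8, 88.9]
ft_force: [0.3, -0.0, -0.5]
gripper_width: 0.999
```

```bash
python3 look.py 29; python3 -c "
from k import *
p,R=pose();Rn=toolR([1,0]);
n=screw([.58,.186,.285],Rn,6);print(n)
print(screw([.6645,.186,.275],Rn,4,np.array([.58,.186,.285]),Rn))"
```

```text
TCP [0.4842 0.1335 0.191 ] a [ 0.0068  0.3446 -0.9387] jaw [ 1.     -0.002   0.0065] w 0.999 F [ 0.3008 -0.0138 -0.4811] t 48.55
top ['0.443', '0.088', '67.145', '40.813', '88.583', '0.021']
top ['0.477', '0.230', '91.917', '40.891', '-88.046', '0.020']
scene ['0.487', '0.234', '91.727', '48.163', '-87.861', '0.017']
scene ['0.555', '0.084', '92.669', '47.043', '-89.256', '0.018']
scene ['0.453', '0.093', '93.032', '45.897', '88.783', '0.017']
(6, array([-0.0144,  0.0165, -0.0117]), array([ 0.0079, -3.3603,  0.026 ]))
(4, array([ 0.0025,  0.0211, -0.    ]), array([0., 0., 0.]))
```

View pics/s29z.png

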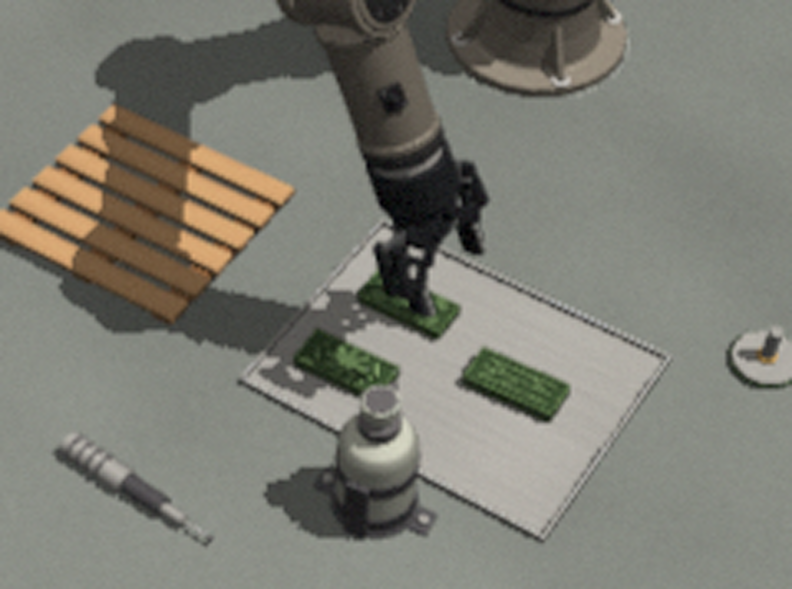

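All three lie carved face up, flat in the tray. Go to the pump.

>>> {"api": "jog_arm", "payload": {
  "targets": [1, -0.0144, 0.0165, -0.0117, 0, -3.36, 0, 1, -0.0144, 0.0165, -0.0117, 0, -3.36, 0, 1, -0.0144, 0.0165, -0.0117, 0, -3.36, 0, 1, -0.0144, 0.0165, -0.0117, 0, -3.36, 0, 1, -0.0144, 0.0165, -0.0117, 0, -3.36, 0, 1, -0.0144, 0.0165, -0.0117, 0, -3.36, 0, 1, 0.0025, 0.0211, 0, 0, 0, 0, 1, 0.0025, 0.0211, 0, 0, 0, 0, 1, 0.0025, 0.0211, 0, 0, 0, 0, 1, 0.0025, 0.0211, 0, 0, 0, 0, 1, 0, 0, 0, 0, 0, 0, 1, 0, 0, 0, 0, 0, 0]
}}

```text
clock: 49.65
position: [0.6635, 0.1866, 0.2696]
tcp_rot: [-83.7, 89.4, -173.5]
ft_force: [-1.4, 0.3, 0.5]
gripper_width: -0.006
```

```bash
python3 look.py 30; python3 -c "
from k import *
print(screw([.6648,.1861,.2645],toolR([1,0]),2))"
```

```text
TCP [0.6635 0.1866 0.2696] a [-0.0108 -0.0012 -0.9999] jaw [ 0.9999  0.0025 -0.0108] w -0.006 F [-1.4492  0.2961  0.4983] t 49.65
top ['0.477', '0.233', '85.834', '40.891', '-88.046', '0.020']
top ['0.545', '0.055', '43.485', '40.965', '-86.963', '0.020']
scene ['0.488', '0.234', '91.656', '47.821', '-88.651', '0.017']
scene ['0.555', '0.059', '45.440', '43.559', '1.222', '0.016']
(2, array([0.0037, 0.001 , 0.0005]), array([0.101 , 0.001 , 0.2377]))
```

View pics/s30z.png

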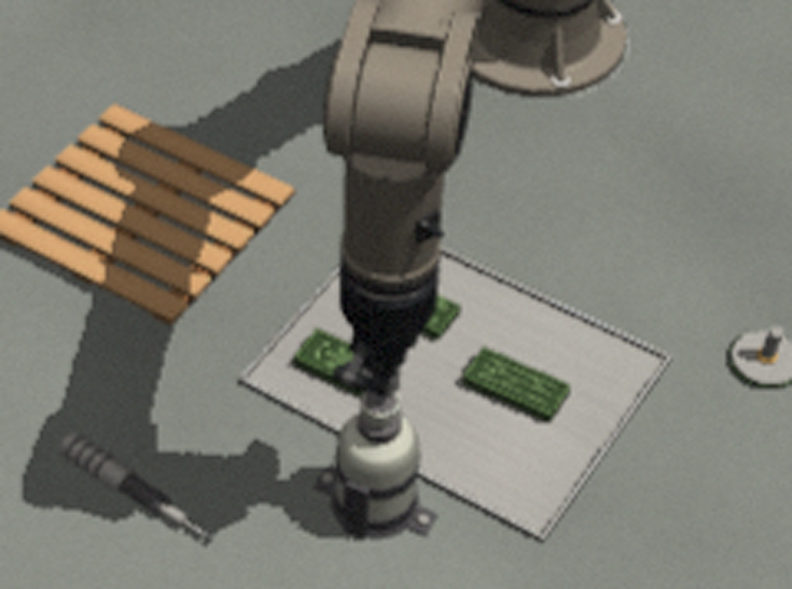

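>>> {"api": "jog_arm", "payload": {
  "targets": [1, 0.006, 0.001, 0, 0, 0, 0.2, 1, 0.005, 0, 0, 0, 0, 0.2, 1, 0.004, 0, 0, 0, 0, 0, 1, 0.004, 0, 0, 0, 0, 0, 1, 0.004, 0, 0, 0, 0, 0, 1, 0.003, 0, 0, 0, 0, 0, 1, 0, 0, 0, 0, 0, 0, 1, 0, 0, 0, 0, 0, 0]
}}

```text
clock: 50.42
position: [0.6645, 0.1864, 0.2491]
tcp_rot: [94.3, 89.9, 4.4]
ft_force: [-4.1, -0.4, 6.7]
gripper_width: -0.0
```

>>> {"api": "jog_arm", "payload": {
  "targets": [1, 0.003, 0, 0, 0, 0, 0, 1, 0.003, 0, 0, 0, 0, 0, 1, 0.002, 0, 0, 0, 0, 0, 1, 0, 0, 0, 0, 0, 0, 1, 0, 0, 0, 0, 0, 0]
}}

```text
clock: 50.83
position: [0.6645, 0.1864, 0.2447]
tcp_rot: [99.3, 89.7, 9.4]
ft_force: [-7.9, -3.3, 16.1]
gripper_width: -0.001
```

>>> {"api": "jog_arm", "payload": {
  "targets": [1, -0.03, 0, 0, 0, 0, 0, 1, -0.03, 0, 0, 0, 0, 0, 1, 0, -0.03, 0.03, 0, 0, 0, 1, 0, -0.03, 0.03, 0, 0, 0, 0, 0, -0.03, 0.03, 0, 0, 0, 0, 0, -0.02, 0.01, 0, 0, 0, 0, 0, 0, 0, 0, 0, 0, 0, 0, 0, 0, 0, 0, 0]
}}

```text
clock: 51.5
position: [0.5561, 0.0867, 0.2999]
tcp_rot: [87.9, 89.8, -2.1]
ft_force: [0.8, 1.0, -0.6]
gripper_width: 0.564
```

```bash
python3 look.py 31; python3 -c "
from k import *
C=cloud(load('top'));m=(C[...,2]>.16)&(C[...,2]<.2)&(abs(C[...,0]-.664)<.025)&(abs(C[...,1]-.186)<.025);print(C[m].mean(0),m.sum())
C=cloud(load('scene'));m=(C[...,2]>.16)&(C[...,2]<.2)&(abs(C[...,0]-.664)<.025)&(abs(C[...,1]-.186)<.025);print(C[m].mean(0),m.sum())
plan([((.547,.082,.105),0,0,4,.064),((.547,.082,.011),0,0,4,.064)])"
```

```text
TCP [0.5561 0.0867 0.2999] a [ 0.0035 -0.0001 -1.    ] jaw [1.     0.0002 0.0035] w 0.564 F [ 0.8205  1.0332 -0.6136] t 51.5
top ['0.443', '0.121', '37.885', '29.163', '-1.423', '0.021']
top ['0.477', '0.230', '91.719', '40.891', '-88.046', '0.021']
scene ['0.487', '0.233', '93.363', '46.634', '-87.465', '0.017']
scene ['0.555', '0.082', '90.903', '45.802', '89.061', '0.018']
scene ['0.454', '0.093', '92.586', '46.372', '89.665', '0.017']
[0.6612 0.1846 0.1819] 141
[0.6693 0.1881 0.1772] 134
4 d [ 0.0327 -0.0027  0.0017] rv [ 0.04 -0.01 -0.06] | TCP [0.547 0.082 0.169]
4 d [ 0.0235  0.     -0.    ] rv [0. 0. 0.] | TCP [0.547 0.082 0.075]
```

View pics/s31z.png

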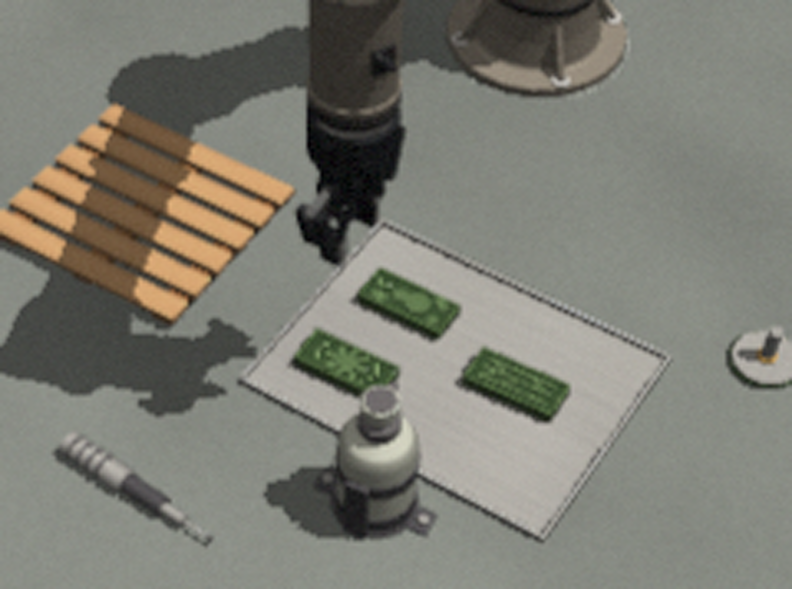

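>>> {"api": "jog_arm", "payload": {
  "targets": [0, 0.0327, -0.0027, 0.0017, 0, 0, 0, 0, 0.0327, -0.0027, 0.0017, 0, 0, 0, 0, 0.0327, -0.0027, 0.0017, 0, 0, 0, 0, 0.0327, -0.0027, 0.0017, 0, 0, 0, 0, 0.0235, 0, 0, 0, 0, 0, 0, 0.0235, 0, 0, 0, 0, 0, 0, 0.0235, 0, 0, 0, 0, 0, 0, 0.02, 0, 0, 0, 0, 0, 0, 0, 0, 0, 0, 0, 0, 0, 0, 0, 0, 0, 0, 0]
}}

```text
clock: 52.43
position: [0.5464, 0.0819, 0.0769]
tcp_rot: [-177.7, 90.0, 92.5]
ft_force: [-0.7, -0.7, 0.9]
gripper_width: 1.004
```

>>> {"api": "jog_arm", "payload": {
  "targets": [1, 0.002, 0, 0, 0, 0, 0, 1, 0, 0, 0, 0, 0, 0, 1, 0, 0, 0, 0, 0, 0, 1, 0, 0, 0, 0, 0, 0, 1, 0, 0, 0, 0, 0, 0, 1, 0, 0, 0, 0, 0, 0, 1, -0.03, 0, 0, 0, 0, 0, 1, -0.04, 0, 0, 0, 0, 0, 1, -0.04, 0, 0, 0, 0, 0, 1, 0, 0, 0, 0, 0, 0]
}}

```text
clock: 53.27
position: [0.5508, 0.0818, 0.1943]
tcp_rot: [97.9, 88.9, 8.0]
ft_force: [2.2, 1.4, -1.2]
gripper_width: 0.496
```

```bash
python3 look.py 32; python3 -c "
from k import *
plan([((.535,-.15,.115),0,0,8,.065),((.535,-.15,.045),0,0,3,.065)])"
```

```text
TCP [0.5508 0.0818 0.1943] a [ 0.0184  0.0026 -0.9998] jaw [0.9998 0.0018 0.0184] w 0.496 F [ 2.2198  1.3683 -1.2007] t 53.2667
top ['0.443', '0.117', '38.094', '37.886', '88.581', '0.021']
top ['0.478', '0.231', '91.775', '40.205', '-88.070', '0.021']
scene ['0.487', '0.233', '92.412', '47.959', '-87.465', '0.017']
scene ['0.469', '0.085', '107.639', '77.883', '89.665', '0.023']
8 d [ 0.0009 -0.0015  0.0289] rv [ 0.01 -0.   -0.04] | TCP [ 0.535 -0.15   0.18 ]
3 d [ 0.0233  0.     -0.    ] rv [0. 0. 0.] | TCP [ 0.535 -0.15   0.11 ]
```

View pics/s32z.png

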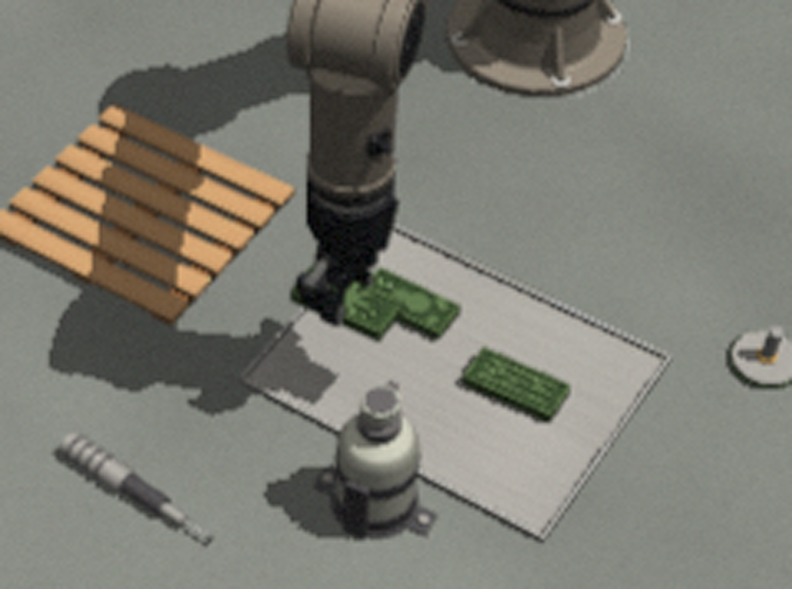

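>>> {"api": "jog_arm", "payload": {
  "targets": [1, 0.0005, -0.0015, 0.0289, 0, 0, 0, 1, 0.0005, -0.0015, 0.0289, 0, 0, 0, 1, 0.0005, -0.0015, 0.0289, 0, 0, 0, 1, 0.0005, -0.0015, 0.0289, 0, 0, 0, 1, 0.0005, -0.0015, 0.0289, 0, 0, 0, 1, 0.0005, -0.0015, 0.0289, 0, 0, 0, 1, 0.0005, -0.0015, 0.0289, 0, 0, 0, 1, 0.0005, -0.0015, 0.0289, 0, 0, 0, 1, 0.0233, 0, 0, 0, 0, 0, 1, 0.0233, 0, 0, 0, 0, 0, 1, 0, 0, 0, 0, 0, 0, 1, 0, 0, 0, 0, 0, 0]
}}

```text
clock: 54.37
position: [0.5317, -0.1494, 0.132]
tcp_rot: [-111.3, 89.6, 158.8]
ft_force: [0.4, -0.6, -2.4]
gripper_width: 0.497
```

```bash
python3 look.py 33; python3 -c "
from k import *
plan([((.535,-.15,.040),0,0,3,.065)])"
```

```text
TCP [ 0.5317 -0.1494  0.132 ] a [-0.0066  0.0026 -1.    ] jaw [ 1.      0.0023 -0.0066] w 0.497 F [ 0.4021 -0.5612 -2.3959] t 54.3667
top ['0.443', '0.088', '90.572', '40.813', '88.586', '0.021']
top ['0.507', '0.230', '91.736', '41.090', '-88.803', '0.021']
top ['0.540', '-0.130', '44.761', '42.247', '1.890', '0.076']
scene ['0.517', '0.233', '93.703', '46.902', '-87.157', '0.017']
scene ['0.454', '0.093', '93.215', '46.504', '89.666', '0.017']
scene ['0.504', '-0.155', '64.787', '48.648', '-89.823', '0.072']
3 d [0.0101 0.0001 0.0001] rv [ 0.06 -0.01 -0.03] | TCP [ 0.535 -0.15   0.105]
```

View pics/s33z.png

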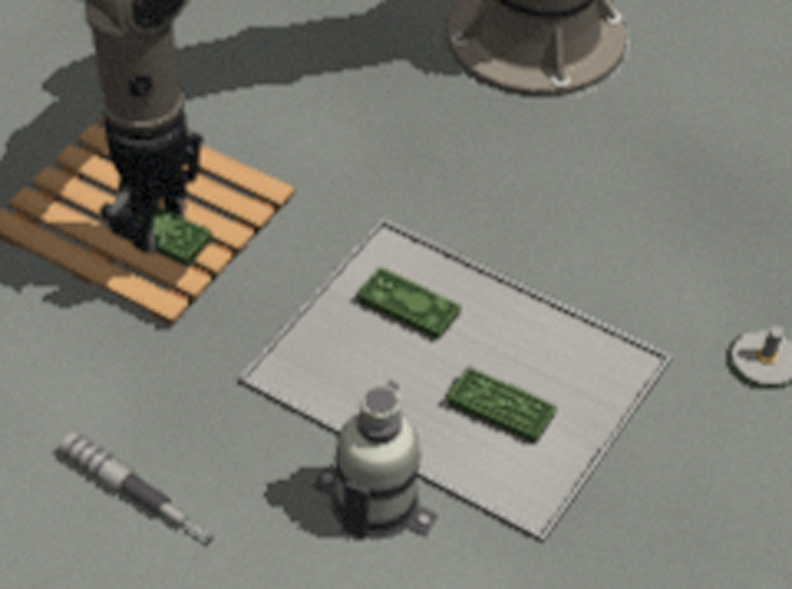

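View pics/t33z.png

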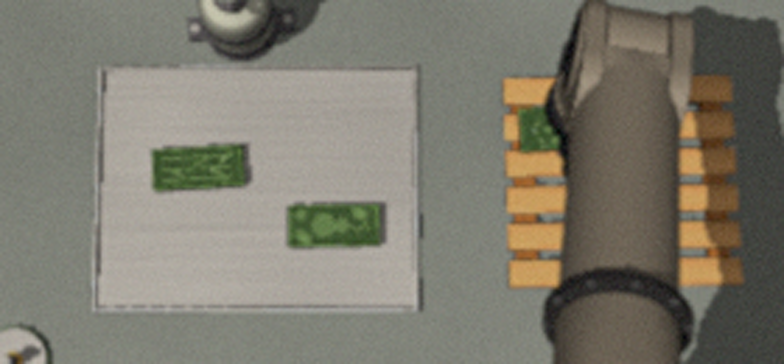

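>>> {"api": "jog_arm", "payload": {
  "targets": [1, 0.01, 0.001, 0, 0, 0, 0, 1, 0.01, 0.001, 0, 0, 0, 0, 1, 0.007, 0, 0, 0, 0, 0, 1, 0.002, 0, 0, 0, 0, 0, 1, 0, 0, 0, 0, 0, 0]
}}

```text
clock: 54.88
position: [0.536, -0.1501, 0.1054]
tcp_rot: [178.1, 90.0, 88.2]
ft_force: [1.2, 0.4, -3.0]
gripper_width: 0.499
```

>>> {"api": "jog_arm", "payload": {
  "targets": [1, 0.002, 0, 0, 0, 0, 0, 1, 0.002, 0, 0, 0, 0, 0, 1, 0.002, 0, 0, 0, 0, 0, 1, 0, 0, 0, 0, 0, 0]
}}

```text
clock: 55.22
position: [0.5367, -0.1504, 0.1003]
tcp_rot: [89.8, 89.9, -0.0]
ft_force: [-0.1, 0.1, -3.3]
gripper_width: 0.497
```

>>> {"api": "jog_arm", "payload": {
  "targets": [1, 0.0015, 0, 0, 0, 0, 0, 1, 0.0015, 0, 0, 0, 0, 0, 1, 0, 0, 0, 0, 0, 0]
}}

```text
clock: 55.47
position: [0.5371, -0.1505, 0.0988]
tcp_rot: [85.2, 89.8, -4.7]
ft_force: [-3.4, -0.2, 3.8]
gripper_width: 0.493
```

>>> {"api": "jog_arm", "payload": {
  "targets": [0, 0, 0, 0, 0, 0, 0, 0, 0, 0, 0, 0, 0, 0, 0, 0, 0, 0, 0, 0, 0, 0, -0.02, 0, 0, 0, 0, 0, 0, -0.035, 0, 0, 0, 0, 0, 0, -0.035, 0, 0, 0, 0, 0, 0, 0, 0, 0, 0, 0, 0]
}}

```text
clock: 56.05
position: [0.5413, -0.1515, 0.1951]
tcp_rot: [77.4, 89.0, -12.5]
ft_force: [1.5, 0.0, 0.6]
gripper_width: 1.0
```

```bash
python3 look.py 34; python3 -c "
from k import *
plan([((.446,.091,.105),-1,0,8,.064),((.446,.091,.011),-1,0,4,.064)])"
```

```text
TCP [ 0.5413 -0.1515  0.1951] a [ 0.0175 -0.0039 -0.9998] jaw [0.9998 0.0021 0.0175] w 1.000 F [1.5417 0.0411 0.5861] t 56.05
top ['0.443', '0.091', '90.556', '40.812', '88.587', '0.021']
top ['0.508', '0.230', '92.450', '40.991', '-87.843', '0.020']
top ['0.540', '-0.135', '56.308', '44.710', '88.599', '0.041']
scene ['0.517', '0.233', '93.629', '46.951', '-87.339', '0.017']
scene ['0.454', '0.093', '93.696', '46.372', '89.666', '0.017']
scene ['0.532', '-0.158', '101.839', '48.129', '-89.532', '0.038']
8 d [ 0.0025 -0.0117 -0.0301] rv [ 0.14  0.01 -0.05] | TCP [0.446 0.091 0.169]
4 d [ 0.0235  0.     -0.    ] rv [0. 0. 0.] | TCP [0.446 0.091 0.075]
```

View pics/s34z.png

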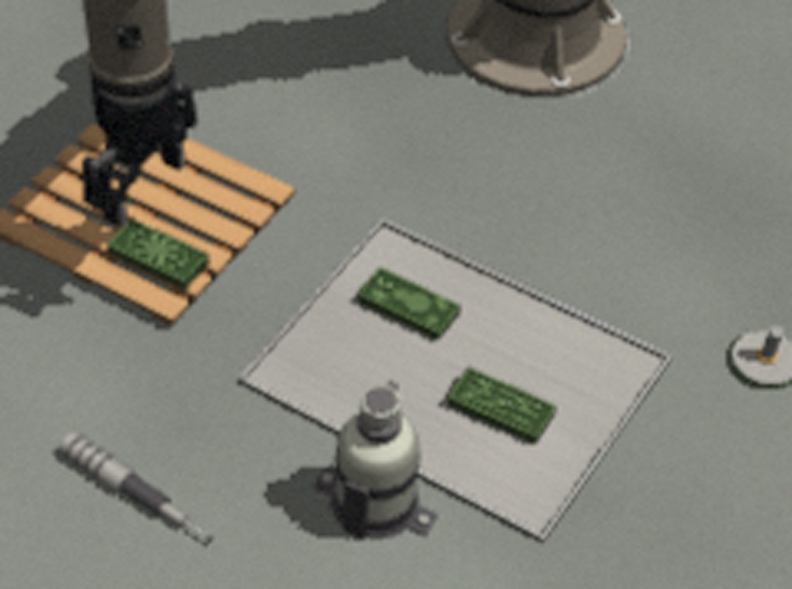

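Lotus weight lies flat on the board. Next the gourd one.

>>> {"api": "jog_arm", "payload": {
  "targets": [0, 0.0025, -0.0117, -0.0301, 0.1, 0, 0, 0, 0.0025, -0.0117, -0.0301, 0.1, 0, 0, 0, 0.0025, -0.0117, -0.0301, 0.1, 0, 0, 0, 0.0025, -0.0117, -0.0301, 0.1, 0, 0, 0, 0.0025, -0.0117, -0.0301, 0.1, 0, 0, 0, 0.0025, -0.0117, -0.0301, 0.1, 0, 0, 0, 0.0025, -0.0117, -0.0301, 0.1, 0, 0, 0, 0.0025, -0.0117, -0.0301, 0.1, 0, 0, 0, 0, 0, 0, 0, 0, 0, 0, 0, 0, 0, 0, 0, 0]
}}

```text
clock: 56.98
position: [0.4422, 0.0927, 0.1659]
tcp_rot: [-80.0, 89.9, -170.3]
ft_force: [0.8, -1.6, -0.5]
gripper_width: 1.003
```

```bash
python3 -c "
from k import *
print(pose()[0])
plan([((.446,.091,.0115),-1,0,4,.064)])"
```

```text
[0.4422 0.0927 0.1659]
4 d [0.0226 0.001  0.0004] rv [0.16 0.   0.01] | TCP [0.446 0.091 0.076]
```

>>> {"api": "jog_arm", "payload": {
  "targets": [0, 0.0226, 0.001, 0.0004, 0, 0, 0, 0, 0.0226, 0.001, 0.0004, 0, 0, 0, 0, 0.0226, 0.001, 0.0004, 0, 0, 0, 0, 0.0226, 0.001, 0.0004, 0, 0, 0, 0, 0, 0, 0, 0, 0, 0, 0, 0, 0, 0, 0, 0, 0]
}}

```text
clock: 57.48
position: [0.4473, 0.0875, 0.0755]
tcp_rot: [-46.7, 89.9, -137.6]
ft_force: [0.4, -0.6, 0.1]
gripper_width: 1.003
```

>>> {"api": "jog_arm", "payload": {
  "targets": [1, 0, 0, 0, 0, 0, 0, 1, 0, 0, 0, 0, 0, 0, 1, 0, 0, 0, 0, 0, 0, 1, 0, 0, 0, 0, 0, 0, 1, 0, 0, 0, 0, 0, 0, 1, 0, 0, 0, 0, 0, 0]
}}

```text
clock: 57.98
position: [0.4488, 0.0893, 0.0783]
tcp_rot: [91.7, 89.8, 1.1]
ft_force: [-0.9, -0.7, 6.5]
gripper_width: 0.497
```

>>> {"api": "jog_arm", "payload": {
  "targets": [1, -0.03, 0, 0, 0, 0, 0, 1, -0.04, 0, 0, 0, 0, 0, 1, -0.035, 0, 0, 0, 0, 0, 1, 0, 0, 0, 0, 0, 0, 1, 0, 0, 0, 0, 0, 0]
}}

```text
clock: 58.4
position: [0.4496, 0.0895, 0.1842]
tcp_rot: [96.4, 89.5, 5.8]
ft_force: [-0.5, -0.3, -3.6]
gripper_width: 0.496
```

```bash
python3 look.py 35; python3 -c "
from k import *
plan([((.441,-.15,.115),0,0,8,.066),((.441,-.15,.045),0,0,3,.066)])"
```

```text
TCP [0.4496 0.0895 0.1842] a [ 0.0088  0.0009 -1.    ] jaw [ 0.9999 -0.0119  0.0087] w 0.496 F [-0.4739 -0.2636 -3.6213] t 58.4
top ['0.507', '0.230', '91.896', '41.075', '-88.678', '0.020']
top ['0.539', '-0.153', '95.602', '43.692', '-88.000', '0.041']
scene ['0.518', '0.234', '93.322', '47.110', '-88.561', '0.017']
scene ['0.380', '0.074', '59.634', '53.922', '88.476', '0.123']
scene ['0.532', '-0.158', '101.584', '48.174', '-89.054', '0.039']
8 d [ 0.     -0.0005  0.0299] rv [-0.08  0.01 -0.  ] | TCP [ 0.441 -0.15   0.181]
3 d [ 0.0233  0.     -0.    ] rv [0. 0. 0.] | TCP [ 0.441 -0.15   0.111]
```

View pics/s35z.png

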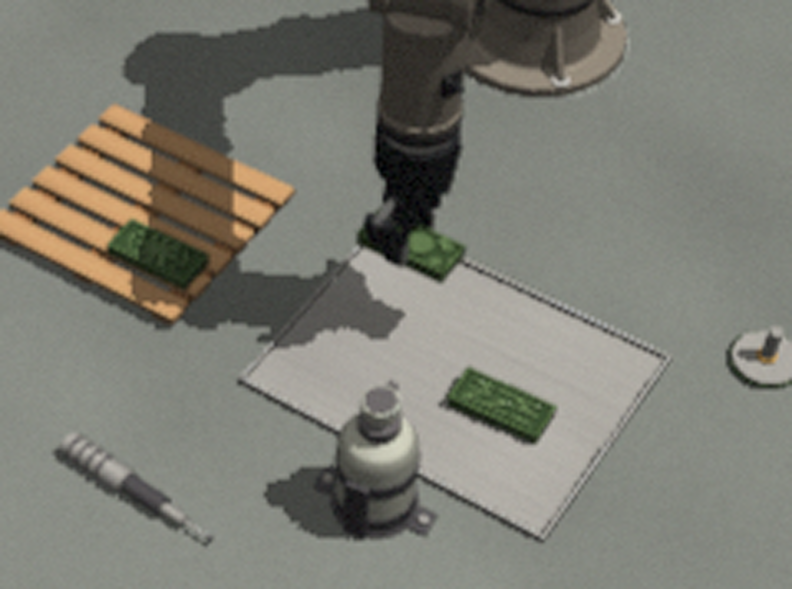

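>>> {"api": "jog_arm", "payload": {
  "targets": [1, 0, -0.0005, 0.03, 0, 0, 0, 1, 0, -0.0005, 0.03, 0, 0, 0, 1, 0, -0.0005, 0.03, 0, 0, 0, 1, 0, -0.0005, 0.03, 0, 0, 0, 1, 0, -0.0005, 0.03, 0, 0, 0, 1, 0, -0.0005, 0.03, 0, 0, 0, 1, 0, -0.0005, 0.03, 0, 0, 0, 1, 0, -0.0005, 0.03, 0, 0, 0, 1, 0.02, 0, 0, 0, 0, 0, 1, 0.02, 0, 0, 0, 0, 0, 1, 0, 0, 0, 0, 0, 0, 1, 0, 0, 0, 0, 0, 0]
}}

```text
clock: 59.5
position: [0.4388, -0.1499, 0.1393]
tcp_rot: [-115.2, 89.7, 154.2]
ft_force: [0.2, 0.7, -2.5]
gripper_width: 0.498
```

```bash
python3 look.py 36; python3 -c "
from k import *
plan([((.441,-.15,.042),0,0,3,.066)])"
```

```text
TCP [ 0.4388 -0.1499  0.1393] a [-0.0048  0.0023 -1.    ] jaw [ 0.9999 -0.0117 -0.0048] w 0.498 F [ 0.2233  0.705  -2.4834] t 59.5
top ['0.444', '-0.129', '40.836', '40.516', '-1.365', '0.083']
top ['0.508', '0.230', '92.220', '41.207', '-88.242', '0.020']
top ['0.538', '-0.153', '94.067', '43.129', '-88.997', '0.042']
scene ['0.517', '0.233', '93.545', '47.082', '-87.546', '0.017']
scene ['0.533', '-0.158', '101.418', '49.625', '-89.532', '0.038']
scene ['0.403', '-0.162', '71.353', '52.974', '86.350', '0.077']
3 d [ 0.0112 -0.0001 -0.0001] rv [-0.21 -0.01 -0.03] | TCP [ 0.441 -0.15   0.108]
```

View pics/s36z.png

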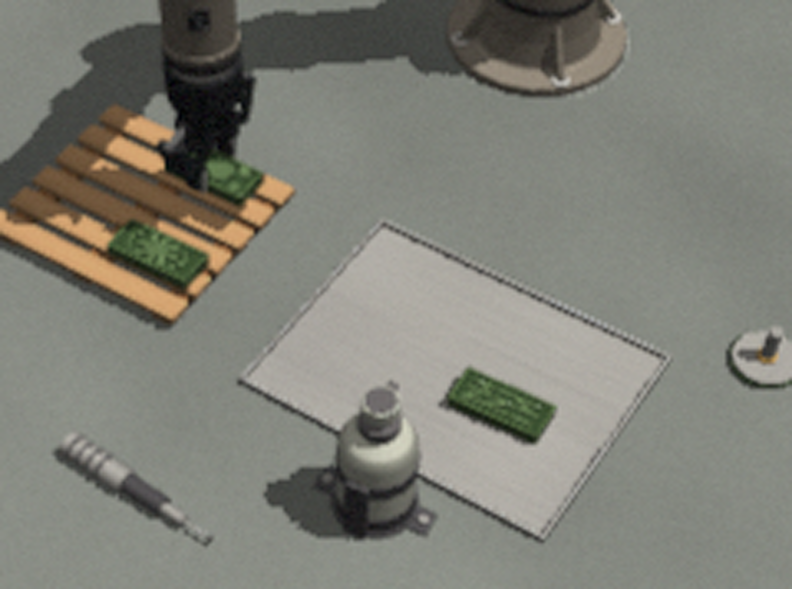

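>>> {"api": "jog_arm", "payload": {
  "targets": [1, 0.0112, 0, 0, 0, 0, 0, 1, 0.0112, 0, 0, 0, 0, 0, 1, 0.009, 0, 0, 0, 0, 0, 1, 0.002, 0, 0, 0, 0, 0, 1, 0, 0, 0, 0, 0, 0, 1, 0, 0, 0, 0, 0, 0]
}}

```text
clock: 60.1
position: [0.4418, -0.1508, 0.109]
tcp_rot: [85.1, 89.8, -5.5]
ft_force: [0.5, 0.2, -2.5]
gripper_width: 0.497
```

>>> {"api": "jog_arm", "payload": {
  "targets": [1, 0.002, 0, 0, 0, 0, 0, 1, 0.002, 0, 0, 0, 0, 0, 1, 0.002, 0, 0, 0, 0, 0, 1, 0, 0, 0, 0, 0, 0]
}}

```text
clock: 60.43
position: [0.4412, -0.1507, 0.1023]
tcp_rot: [93.3, 89.9, 2.6]
ft_force: [1.0, -0.1, -2.6]
gripper_width: 0.495
```

>>> {"api": "jog_arm", "payload": {
  "targets": [1, 0.0015, 0, 0, 0, 0, 0, 1, 0.0015, 0, 0, 0, 0, 0, 1, 0, 0, 0, 0, 0, 0]
}}

```text
clock: 60.68
position: [0.4414, -0.1508, 0.0994]
tcp_rot: [88.5, 89.9, -2.2]
ft_force: [1.0, -0.9, -2.1]
gripper_width: 0.499
```

>>> {"api": "jog_arm", "payload": {
  "targets": [1, 0.0015, 0, 0, 0, 0, 0, 1, 0.0015, 0, 0, 0, 0, 0, 1, 0, 0, 0, 0, 0, 0]
}}

```text
clock: 60.93
position: [0.4415, -0.1509, 0.0992]
tcp_rot: [87.7, 89.9, -3.0]
ft_force: [-7.8, 2.0, 18.8]
gripper_width: 0.496
```

>>> {"api": "jog_arm", "payload": {
  "targets": [0, 0, 0, 0, 0, 0, 0, 0, 0, 0, 0, 0, 0, 0, 0, 0, 0, 0, 0, 0, 0, 0, -0.02, 0, 0, 0, 0, 0, 0, -0.035, 0, 0, 0, 0, 0, 0, -0.035, 0, 0, 0, 0, 0, 0, 0, 0, 0, 0, 0, 0]
}}

```text
clock: 61.52
position: [0.4455, -0.1521, 0.1927]
tcp_rot: [76.0, 89.1, -14.7]
ft_force: [1.0, 0.1, -0.2]
gripper_width: 1.003
```

```bash
python3 look.py 37; python3 -c "
from k import *
plan([((.511,.231,.105),2,0,11,.064),((.511,.231,.011),2,0,4,.064)])"
```

```text
TCP [ 0.4455 -0.1521  0.1927] a [ 0.0156 -0.0041 -0.9999] jaw [ 0.9998 -0.012   0.0156] w 1.003 F [ 0.9684  0.0948 -0.1645] t 61.5167
top ['0.442', '-0.132', '52.594', '37.908', '88.621', '0.042']
top ['0.508', '0.230', '91.887', '41.370', '-88.242', '0.020']
top ['0.538', '-0.149', '83.338', '41.728', '88.584', '0.042']
scene ['0.518', '0.234', '93.328', '47.233', '-88.467', '0.017']
scene ['0.532', '-0.158', '101.705', '50.418', '89.536', '0.038']
scene ['0.434', '-0.157', '101.242', '52.264', '88.334', '0.038']
11 d [ 0.0017  0.0066 -0.0347] rv [-0.24  0.01 -0.03] | TCP [0.511 0.231 0.169]
4 d [ 0.0235  0.     -0.    ] rv [0. 0. 0.] | TCP [0.511 0.231 0.075]
```

View pics/s37z.png

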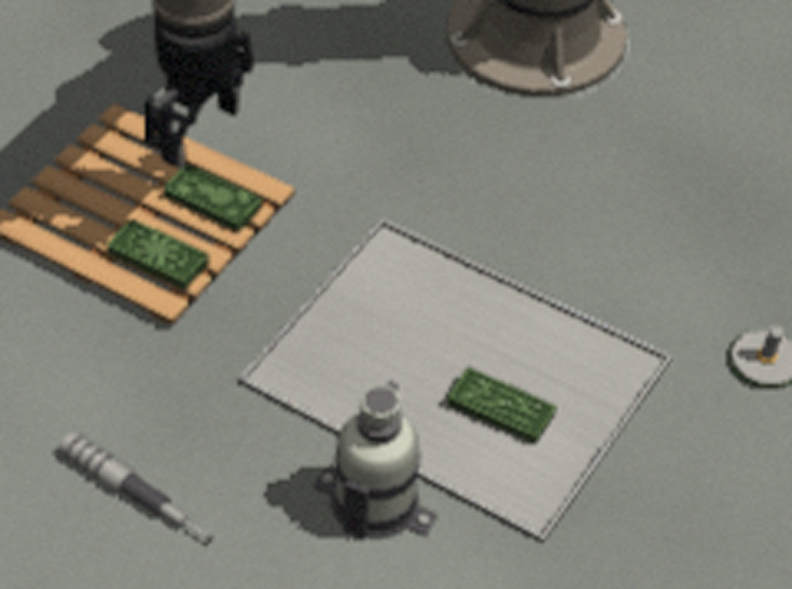

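>>> {"api": "jog_arm", "payload": {
  "targets": [0, 0.0017, 0.0066, -0.0347, -0.24, 0, 0, 0, 0.0017, 0.0066, -0.0347, -0.24, 0, 0, 0, 0.0017, 0.0066, -0.0347, -0.24, 0, 0, 0, 0.0017, 0.0066, -0.0347, -0.24, 0, 0, 0, 0.0017, 0.0066, -0.0347, -0.24, 0, 0, 0, 0.0017, 0.0066, -0.0347, -0.24, 0, 0, 0, 0.0017, 0.0066, -0.0347, -0.24, 0, 0, 0, 0.0017, 0.0066, -0.0347, -0.24, 0, 0, 0, 0.0017, 0.0066, -0.0347, -0.24, 0, 0, 0, 0.0017, 0.0066, -0.0347, -0.24, 0, 0, 0, 0.0017, 0.0066, -0.0347, -0.24, 0, 0, 0, 0, 0, 0, 0, 0, 0]
}}

```text
clock: 62.62
position: [0.508, 0.2413, 0.1659]
tcp_rot: [-177.4, 89.6, 95.3]
ft_force: [-0.7, 1.3, 1.1]
gripper_width: 1.003
```

>>> {"api": "jog_arm", "payload": {
  "targets": [0, 0, 0, 0, 0, 0, 0]
}}

```text
clock: 62.7
position: [0.5085, 0.2345, 0.1657]
tcp_rot: [-99.7, 89.9, 172.6]
ft_force: [0.3, -0.2, -0.6]
gripper_width: 1.0
```

```bash
python3 -c "
from k import *
print(pose())
plan([((.511,.231,.0115),2,0,4,.064)])"
```

```text
(array([0.5085, 0.2345, 0.1657]), array([[-0.0015,  0.9992,  0.04  ],
       [ 0.0002,  0.04  , -0.9992],
       [-1.    , -0.0015, -0.0003]]))
4 d [0.0226 0.0006 0.0009] rv [ 0.07 -0.    0.02] | TCP [0.511 0.231 0.076]
```

>>> {"api": "jog_arm", "payload": {
  "targets": [0, 0.0226, 0.0006, 0.0005, 0, 0, 0, 0, 0.0226, 0.0006, 0.0005, 0, 0, 0, 0, 0.0226, 0.0006, 0.0005, 0, 0, 0, 0, 0.0226, 0.0006, 0.0005, 0, 0, 0, 0, 0, 0, 0, 0, 0, 0, 0, 0, 0, 0, 0, 0, 0, 1, 0, 0, 0, 0, 0, 0, 1, 0, 0, 0, 0, 0, 0, 1, 0, 0, 0, 0, 0, 0, 1, 0, 0, 0, 0, 0, 0, 1, 0, 0, 0, 0, 0, 0, 1, 0, 0, 0, 0, 0, 0]
}}

```text
clock: 63.7
position: [0.5133, 0.2302, 0.0792]
tcp_rot: [99.2, 89.8, 11.2]
ft_force: [-1.7, 0.0, 5.4]
gripper_width: 0.494
```

>>> {"api": "jog_arm", "payload": {
  "targets": [1, -0.03, 0, 0, 0, 0, 0, 1, -0.04, 0, 0, 0, 0, 0, 1, -0.035, 0, 0, 0, 0, 0, 1, 0, 0, 0, 0, 0, 0, 1, 0, 0, 0, 0, 0, 0]
}}

```text
clock: 64.12
position: [0.5142, 0.2303, 0.1851]
tcp_rot: [103.6, 89.5, 15.6]
ft_force: [-0.3, -0.9, -3.9]
gripper_width: 0.493
```

```bash
python3 look.py 38; python3 -c "
from k import *
plan([((.487,-.27,.12),0,0,15,.065)])"
```

```text
TCP [0.5142 0.2303 0.1851] a [ 0.0083  0.0023 -1.    ] jaw [0.9994 0.0342 0.0084] w 0.493 F [-0.2903 -0.8815 -3.8948] t 64.1167
top ['0.442', '-0.153', '93.991', '37.908', '88.626', '0.042']
top ['0.539', '-0.153', '96.043', '43.907', '-87.419', '0.041']
scene ['0.449', '0.231', '53.039', '52.297', '-89.863', '0.122']
scene ['0.532', '-0.158', '101.584', '51.196', '-89.035', '0.038']
scene ['0.435', '-0.157', '100.345', '50.432', '89.482', '0.038']
15 d [-0.0002 -0.0022  0.0332] rv [0.13 0.01 0.  ] | TCP [ 0.487 -0.27   0.185]
```

View pics/s38z.png

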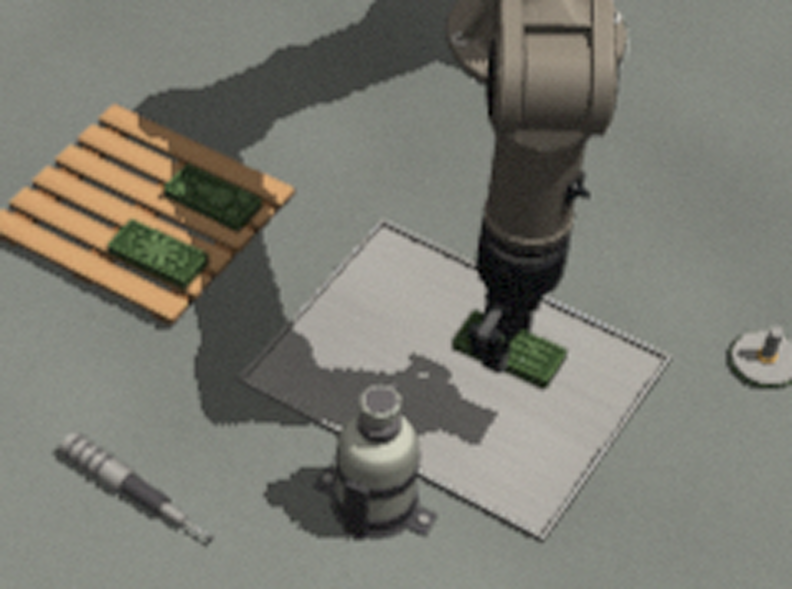

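>>> {"api": "jog_arm", "payload": {
  "targets": [1, 0, -0.0022, 0.0332, 0.13, 0, 0, 1, 0, -0.0022, 0.0332, 0.13, 0, 0, 1, 0, -0.0022, 0.0332, 0.13, 0, 0, 1, 0, -0.0022, 0.0332, 0.13, 0, 0, 1, 0, -0.0022, 0.0332, 0.13, 0, 0, 1, 0, -0.0022, 0.0332, 0.13, 0, 0, 1, 0, -0.0022, 0.0332, 0.13, 0, 0, 1, 0, -0.0022, 0.0332, 0.13, 0, 0, 1, 0, -0.0022, 0.0332, 0.13, 0, 0, 1, 0, -0.0022, 0.0332, 0.13, 0, 0, 1, 0, -0.0022, 0.0332, 0.13, 0, 0, 1, 0, -0.0022, 0.0332, 0.13, 0, 0]
}}

```text
clock: 65.22
position: [0.4929, -0.1704, 0.18]
tcp_rot: [-118.0, 89.8, 152.4]
ft_force: [1.6, -0.4, -3.6]
gripper_width: 0.489
```

>>> {"api": "jog_arm", "payload": {
  "targets": [1, 0, -0.0022, 0.0332, 0.13, 0, 0, 1, 0, -0.0022, 0.0332, 0.13, 0, 0, 1, 0, -0.0022, 0.0332, 0.13, 0, 0, 1, 0.02, 0, 0, 0, 0, 0, 1, 0.02, 0, 0, 0, 0, 0, 1, 0, 0, 0, 0, 0, 0, 1, 0, 0, 0, 0, 0, 0]
}}

```text
clock: 65.8
position: [0.4866, -0.2673, 0.1393]
tcp_rot: [-129.9, 89.6, 140.1]
ft_force: [0.9, 0.4, -3.8]
gripper_width: 0.496
```

```bash
python3 look.py 39; python3 -c "
from k import *
plan([((.487,-.272,.042),0,0,3,.067)])"
```

```text
TCP [ 0.4866 -0.2673  0.1393] a [-0.0049  0.0041 -1.    ] jaw [ 1.      0.0005 -0.0049] w 0.496 F [ 0.8685  0.3665 -3.7966] t 65.8
top ['0.443', '-0.153', '94.000', '40.823', '88.641', '0.041']
top ['0.494', '-0.254', '52.610', '41.298', '88.610', '0.082']
top ['0.538', '-0.154', '96.167', '42.760', '-88.997', '0.041']
scene ['0.532', '-0.158', '101.149', '48.198', '-89.532', '0.038']
scene ['0.434', '-0.157', '101.385', '52.328', '89.463', '0.038']
scene ['0.453', '-0.284', '77.264', '51.506', '86.991', '0.077']
3 d [ 0.0111 -0.0007  0.0013] rv [ 0.03 -0.01 -0.04] | TCP [ 0.487 -0.272  0.109]
```

View pics/s39z.png

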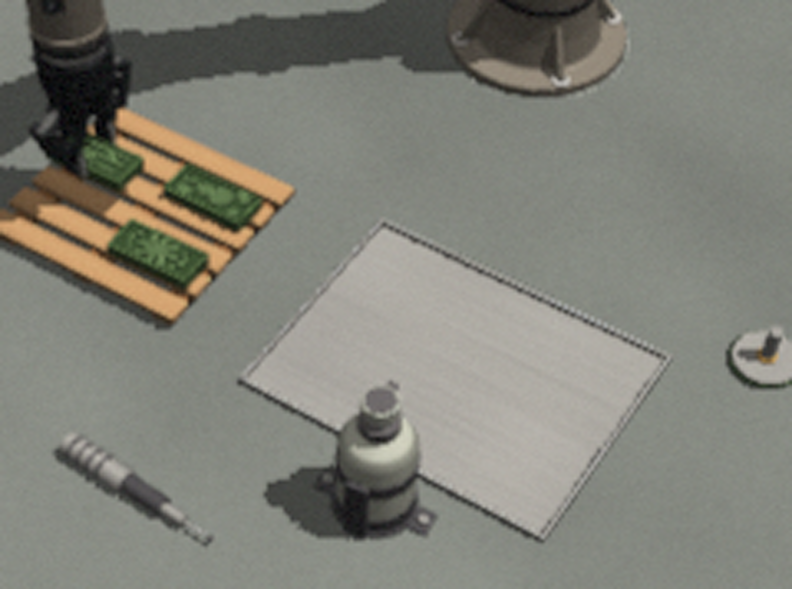

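View pics/t39z.png

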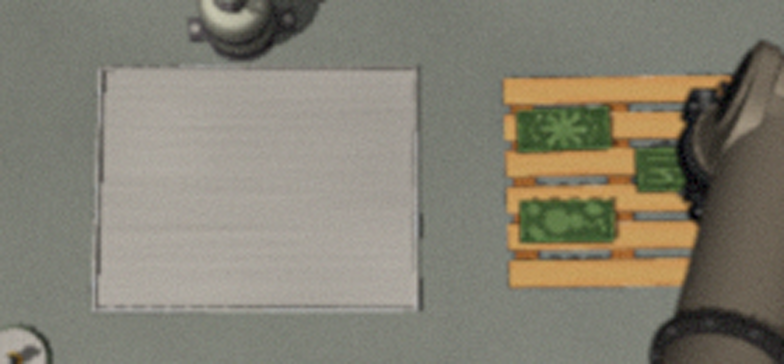

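>>> {"api": "jog_arm", "payload": {
  "targets": [1, 0.0111, 0, 0.0013, 0, 0, 0, 1, 0.0111, 0, 0.0013, 0, 0, 0, 1, 0.009, 0, 0.0013, 0, 0, 0, 1, 0.002, 0, 0, 0, 0, 0, 1, 0, 0, 0, 0, 0, 0, 1, 0, 0, 0, 0, 0, 0]
}}

```text
clock: 66.4
position: [0.489, -0.2728, 0.1091]
tcp_rot: [95.3, 89.9, 5.3]
ft_force: [-0.4, 1.1, -3.6]
gripper_width: 0.499
```

>>> {"api": "jog_arm", "payload": {
  "targets": [1, 0.002, 0, 0, 0, 0, 0, 1, 0.002, 0, 0, 0, 0, 0, 1, 0.002, 0, 0, 0, 0, 0, 1, 0, 0, 0, 0, 0, 0]
}}

```text
clock: 66.73
position: [0.4889, -0.2727, 0.103]
tcp_rot: [96.0, 89.9, 6.0]
ft_force: [-0.8, 0.1, -3.8]
gripper_width: 0.497
```

>>> {"api": "jog_arm", "payload": {
  "targets": [1, 0.0015, 0, 0, 0, 0, 0, 1, 0.0015, 0, 0, 0, 0, 0, 1, 0, 0, 0, 0, 0, 0]
}}

```text
clock: 66.98
position: [0.4892, -0.2728, 0.1003]
tcp_rot: [85.7, 89.8, -4.3]
ft_force: [0.7, -0.2, -3.1]
gripper_width: 0.498
```

>>> {"api": "jog_arm", "payload": {
  "targets": [1, 0.0013, 0, 0, 0, 0, 0, 1, 0.0012, 0, 0, 0, 0, 0, 1, 0, 0, 0, 0, 0, 0]
}}

```text
clock: 67.23
position: [0.4892, -0.2729, 0.1002]
tcp_rot: [86.1, 89.8, -3.9]
ft_force: [-4.0, 2.8, 10.1]
gripper_width: 0.495
```

Contact. Release, lift, and swing the arm clear of the board.

>>> {"api": "jog_arm", "payload": {
  "targets": [0, 0, 0, 0, 0, 0, 0, 0, 0, 0, 0, 0, 0, 0, 0, 0, 0, 0, 0, 0, 0, 0, -0.02, 0, 0, 0, 0, 0, 0, -0.04, 0, 0, 0, 0, 0, 0, -0.04, 0, 0, 0, 0, 0, 0, -0.04, 0, 0.03, 0, 0, 0, 0, -0.02, 0, 0.03, 0, 0, 0, 0, 0, -0.01, 0.035, 0, 0, 0, 0, 0, -0.01, 0.035, 0, 0, 0, 0, 0, 0, 0, 0, 0, 0, 0, 0, 0, 0, 0, 0, 0]
}}

```text
clock: 68.23
position: [0.4664, -0.4015, 0.2507]
tcp_rot: [30.6, 89.9, -59.8]
ft_force: [0.3, 0.8, 0.6]
gripper_width: 1.002
```

```bash
python3 look.py 40; python3 -c "
from k import *
C=cloud(load('top'));m=(C[...,2]>.16)&(C[...,2]<.2)&(abs(C[...,0]-.664)<.025)&(abs(C[...,1]-.186)<.025);print(C[m].mean(0),m.sum())
from m import bars
for b in bars(load('top'),.042,xr=(.3,.65)): print(['%.3f'%x for x in b[:6]])
f=load('top')['frame'];g=cv2.cvtColor(cv2.imread('pics/top0.png'),cv2.COLOR_BGR2RGB)
for nm,(a,b,c,d) in dict(hp=(130,155,255,330),fig=(130,165,368,406),wheel=(284,313,134,165)).items(): print(nm,np.abs(f[a:b,c:d].astype(int)-g[a:b,c:d]).mean())"
```

```text
TCP [ 0.4664 -0.4015  0.2507] a [ 0.0011 -0.0019 -1.    ] jaw [ 1.     -0.0067  0.0011] w 1.002 F [0.3279 0.7571 0.6001] t 68.2333
top ['0.443', '-0.153', '94.000', '40.822', '88.642', '0.042']
top ['0.490', '-0.275', '99.292', '41.257', '88.638', '0.042']
top ['0.539', '-0.154', '95.113', '42.514', '-88.997', '0.041']
scene ['0.532', '-0.158', '101.570', '48.198', '-89.532', '0.038']
scene ['0.434', '-0.157', '101.242', '52.190', '88.331', '0.038']
scene ['0.484', '-0.278', '98.898', '46.853', '89.995', '0.037']
[0.6613 0.1845 0.1814] 142
['0.441', '-0.150', '92.724', '40.268', '88.641', '0.042']
['0.488', '-0.270', '97.945', '40.697', '88.637', '0.042']
['0.535', '-0.151', '93.823', '41.937', '-88.997', '0.041']
hp 3.668266666666667
fig 3.808020050125313
wheel 3.8305524657026324
```

View pics/s40z.png

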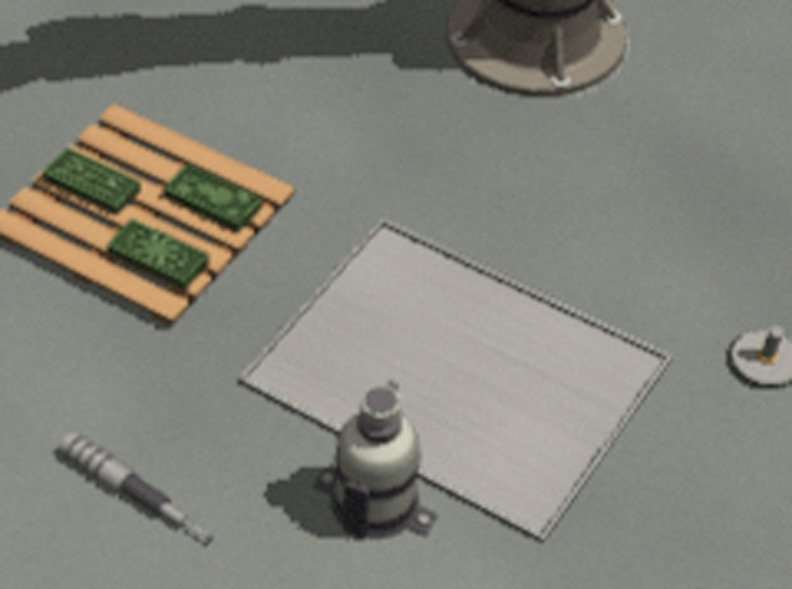

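View pics/t40z.png

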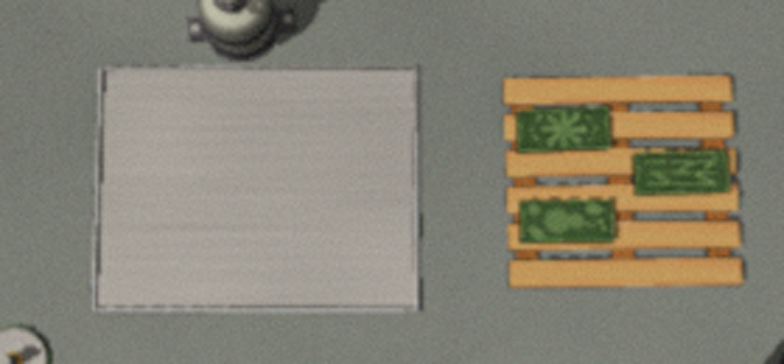

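```bash
python3 -c "
from h import *
print(order.job_done())"
```

```text
the job is handed in; nothing more can be done
None
```

The job is handed in at about 68 s. The three paperweights present (lotus, gourd, bamboo) were misted on their backs, turned over in the tray, misted on the carved faces and laid on the drying board.

**What I did:** Each pump press was pushed down until it stopped at about 16 N. I turned each weight by standing it on its end in the tray and regripping it from the other side. During the move to the board, the bamboo weight was knocked about 30 mm aside in the tray. I measured its new position and picked it up from there.

**Last checks:**
- **Weights:** both pictures show all three flat on the slats with the carved face up. Their tops measure 41–42 mm in the top view, against 42 mm expected.
- **Pump:** the cap is up, measured at 181 mm against 182 mm.
- **Bystanders:** the picture areas of the handpiece, figure and wheel match the first picture to within noise.
- **Arm:** it is clear of the board, and the gripper is open and holding nothing.

**Disagreements:** the two cameras differed by up to 10 mm in x and by about 4 mm in height. The bamboo weight's end measured about 10 mm inside the edge of the board.

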